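# Pack the torch kit from the clipped parts tote

## Robot

A 7-joint arm with a two-finger parallel gripper is mounted at the origin on the work surface. World frame = base frame: x ahead of the robot, y to its left, z up, the work surface at z = 0. Lengths are in mm, angles in rad, forces in N, time in s.
With the tool pointing down it reaches from about 400 to 900 mm from the base axis. Payload 5.5 kg.
Tool frame: the origin (TCP) lies midway between the tips of the shut fingers; the grasp point (between the pads) lies 19 mm behind it; z points along the fingers, y is the direction in which the jaws open and shut (so a half turn about z gives the same grasp; the last joint's range is limited). The gripper opens to 85 mm and grips with 20 to 120 N. Pads are 22 mm wide; open, the fingers measure 114 mm over their backs; the gripper's body (76 mm by 85 mm) begins 54 mm behind the grasp point. The pads swing forward as they close: fully open they stand 13 mm farther back than shut.
Start: joints at [1.452, 0.501, -0.427, 1.55, 0.221, 1.138, -0.21], TCP at [242.217, -603.184, 231.31] pointing down, gripper open.
Joint ranges: [-2.88, 2.88], [-0.31, 2.03], [-1.54, 1.56], [0.2, 2.42], [-1.41, 4.55], [0.19, 2.02], [-2.57, 2.57]. Speed limits (rad/s): [2.57, 2.57, 3.14, 3.14, 3.14, 3.14, 3.14].

## Interface

Orientations are given as a unit quaternion [x, y, z, w].
In Python, from rig import sensors, camera, calibration, order gives the robot as it stands.
- The arm moves only by the tool servo_tool, never from a script. Its argument "moves" is a list of rows, each a list of 6 numbers: the shift along the tool's x, y, z in cm, then the turn, a rotation vector about the tool's x, y, z in rad. In form: [[dx, dy, dz, ax, ay, az], ...]. A call has 1 to 5 rows; each row shifts and turns the commanded pose from where the row before left it, along the tool's axes as they then stand; what a row does not reach is not made up. A row lasts 1/12 s, in which the tool goes at most 41.7 mm and 7.16 degrees, less where a joint would pass 70% of its speed; a pose out of reach is approached as far as the arm can. A call is refused whole if a number of a shift passes 4.17 or a number of a turn 0.125, either way. A call with a gripper value outside its range is refused whole. "grip" is the opening, from 0 (shut) to 1 (fully open), set as the call begins (left out, the last holds). The fingers move at their own pace and stop on an object; the grip force is fixed at half the most. Time passes only in rows, so rows that do not move let the fingers close. It gives the time, the measured TCP pose, the force and the opening at its end, in the units of the state.
- sensors.get_state(): the state, without advancing time (a new reading comes with each control period).
- camera(name): name is "scene" or "top"; returns the picture (420x560x3 uint8, red, green, blue); there is no depth.
- calibration(name): a dict with "intrinsics" (3x3 intrinsics, pixels), "k1" (the pictures are not rectified: a ray, as slopes to the right and down, at radius r is drawn at 1 + k1 r^2 times it, then the intrinsics apply), "R" (3x3) and "t" (3): a world point X has camera coordinates R X + t. Camera axes: x right, y down, z forward; pixel columns grow to the right and rows downward; lengths in mm; the calibration is good to about 2 mm. A picture is of the moment at which its call begins. calibration takes no time and is no camera call.
- order.sign_off(): hands the job in, once; it reports no verdict.
The state is a dict: "clock": time; "qpos": joint angles; "joint_velocities": joint speeds; "joint_torque": joint torques, N m; "position": TCP position; "eef_rot": TCP orientation; "ft_force": force on the tool from outside, world axes, zero at the start; "torque": the same for the moment, N m; "width": opening from 0.0 (shut) to 1.0 (fully open).
Only numpy, scipy, OpenCV 4.12 (cv2) and the standard library are available. Lean on these libraries where they do the work, as an engineer would, in place of code of your own. Each camera call takes 0.05 s, during which the arm holds its last target.

## Task

Flip both sprung clips off the grey tote's lid, then lift the lid off and lay it flat, right way up, on the green mat. Swing the red case's latch lever aside, open its lid right up, and move every part in the tote into the case, pink nozzles in the pink-floored bay and brass holders in the brass-coloured one. Then shut the case's lid fully (the latch may stay free), and leave the other things on the bench where they are.

Things in the scene. Friction and masses are not known exactly. Their poses are not given: they have to be found in the camera images.
- tote: grey parts tote, fixed to the bench: an open box 140 (x) by 180 (y) by 30 mm high, 4 mm walls and floor, closed by the lift-off lid. Origin: centre of its underside. At yaw 0 its front (-x) faces the robot. Low guide lips round the rim (5 mm out from the walls) rise 8 mm above it
- tote_lid: light grey lift-off lid of the tote, loose, 0.25 kg: a cover 140 (x) by 180 (y) by 35 mm high (30 mm skirt under a 5 mm top) that stands on the tote's rim, its top then 65 mm above the bench. Origin: centre of the skirt's lower rim; z up. Black handle bar on top, 14 mm wide (lid's x), 74 mm long (lid's y) and 12 mm high, its middle 58 mm above the lid's origin, 12 mm of air under it. The lid has to rise 30 mm to clear the parts in the tote
- clip_front (a joint): sprung bale clip on the tote's front (-x) edge, rad. 0 = closed, its hook 1.5 mm over the lid's top edge; grows as its top swings outwards (away from the tote) about a hinge along the tote's y, at x = -79 mm, z = 22 mm in the tote's frame; stops at 1.65 (folded down). Over-centre spring: below 0.55 it snaps shut, above it snaps fully open; about 1 N at the tab
- clip_front_tab (a point): on the yellow finger tab at the top of the front clip (4 mm thick, 40 mm wide, 28 mm high; top edge 11 mm above this point). Closed, this point is 88 mm above the bench and 23 mm above the lid's top, in line with the hinge (78 to 80 mm from the tote's centre)
- clip_back (a joint): the same clip on the tote's back (+x) edge, hinge at x = +79 mm; its top swings outwards to the tote's +x
- clip_back_tab (a point): on the yellow finger tab of the back clip, as for the front one
- case: red kit case, fixed to the bench: a box 150 (x) by 180 (y) by 30 mm high, 4 mm walls and floor, split by a black divider along its x axis at y = 0 (28 mm high) into two bays. Origin: centre of its underside. At yaw 0 its front (-x) with the latch faces the robot. Bay at +y (pink floor, centre y = +44 mm, 142 by 84 mm inside) is for the pink nozzles, bay at -y (brass-coloured floor, centre y = -44 mm) for the brass holders
- case_lid (a joint): hinged lid of the case, rad: 0 = shut, grows as it swings up and over the back, stops at 1.75; stiff hinge (0.32 N m of friction) that holds it at any angle. 150 by 180 mm, top 65 mm above the bench when shut. The hinge runs along the case's y at the case's back upper edge (case frame x = +75 mm, z = 30 mm)
- case_lid_bar (a point): middle of the steel bar handle on the lid's top near its front edge: round, 10 mm thick, 74 mm long, along the case's y. Shut, it is 130 mm in front (-x) of the hinge, 65 mm above the hinge (95 mm above the bench), 30 mm above the lid's top
- latch (a joint): yellow latch lever on the case's front face, rad: 0 = upright, its hook over a lug of the lid so that the lid cannot rise; grows as its top swings to the case's +y (to the left seen from the robot); clear of the lug from 0.4; stops at 1.5, lying along the case's front. Light friction holds it where it is left
- latch_tip (a point): on the latch lever 75 mm above its pivot (the pivot is at case frame x = -86 mm, y = 0, z = 12 mm), 6 mm below its top end. Lever 14 mm wide (y), 4 mm thick; upright, it stands 28 mm higher than the lid's top
- mat: thin dark green mat on the bench, 200 by 220 by 2 mm, fixed. Origin: centre of its underside
- nozzle1: pink ceramic torch nozzle 50 mm tall, 60 g: a hexagonal foot 30 mm across flats and 14 mm high with a round neck 19 mm across above it. Origin: centre of the foot's underside, z along the neck. Stands upright in the tote when it is present (not every one is there); it can be gripped by the neck, whose top is 24 mm above the tote's walls and the same above the case's walls.
- nozzle2: pink ceramic torch nozzle 50 mm tall, 60 g: a hexagonal foot 30 mm across flats and 14 mm high with a round neck 19 mm across above it. Origin: centre of the foot's underside, z along the neck. Stands upright in the tote when it is present (not every one is there); it can be gripped by the neck, whose top is 24 mm above the tote's walls and the same above the case's walls.
- nozzle3: pink ceramic torch nozzle 50 mm tall, 60 g: a hexagonal foot 30 mm across flats and 14 mm high with a round neck 19 mm across above it. Origin: centre of the foot's underside, z along the neck. Stands upright in the tote when it is present (not every one is there); it can be gripped by the neck, whose top is 24 mm above the tote's walls and the same above the case's walls.
- holder1: brass collet holder 50 mm tall, 60 g: a hexagonal foot 30 mm across flats and 14 mm high with a round neck 19 mm across above it. Origin: centre of the foot's underside, z along the neck. Stands upright in the tote when it is present (not every one is there); it can be gripped by the neck, whose top is 24 mm above the tote's walls and the same above the case's walls.
- holder2: brass collet holder 50 mm tall, 60 g: a hexagonal foot 30 mm across flats and 14 mm high with a round neck 19 mm across above it. Origin: centre of the foot's underside, z along the neck. Stands upright in the tote when it is present (not every one is there); it can be gripped by the neck, whose top is 24 mm above the tote's walls and the same above the case's walls.
- brush: bystander: brush lying on the bench
- hammer: bystander: hammer lying on the bench
- spray_can: bystander: standing blue can, 56 mm across, 150 mm high
- magnet: bystander: flat red magnet block, 60 by 60 by 16 mm
- angle: bystander: piece of dark steel angle, 100 by 50 mm, 50 mm high
- cup: bystander: steel cup, 70 mm across, 80 mm high
- coupon: bystander: bare aluminium plate 120 by 45 by 5 mm
Things that resemble listed ones, but are neither listed nor needed, are in the scene too. There is more than one size of the tote_lid; the job needs the largest. Of the things that look like the tote, take the one that is farthest to the robot's left at the start.

How it is judged:
By the outcome, as a careful person would: the job done as asked, in the order asked, and still so for the second after the job is handed in, with the robot touching nothing.
Of nozzle1, nozzle2, nozzle3, holder1, holder2 only 3 to 5 are there at a start; the rules pass over those that are not, and their reading is None.
At some moment in a run one of nozzle1, nozzle2, nozzle3, holder1, holder2 may be knocked a few centimetres aside while the robot is not near it.
Once in a run the grip may slacken for a moment while it holds something.
It also fails if it takes over 210 s, if anything falls off the work surface, if the arm or the gripper's body presses on something with over 40 N, if the wrist force passes 120 N, or if a joint passes its speed limit or range.

## Working session

There is one attempt and no reset: what is moved stays moved. The work goes in short steps, Python scripts to look and compute and a tool call to move; the robot and the scene stay as the last step left them, time stands still between calls to the robot, and variables do not carry over. Pictures are saved under pics/ and viewed, and the job is handed in when it is done.

Besides the shell and the picture viewer there is one more tool, called after ">>>" as name(argument=value, ...), one argument or row to a line, values as JSON. servo_tool: Moves the arm, as the interface text tells. Its arguments: {"type":"object","properties":{"moves":{"type":"array"},"grip":{"type":"number"}},"required":["moves"]}

```bash
ls; mkdir -p pics; cat > h.py <<'E'
import numpy as np, cv2
from rig import sensors, camera, calibration, order
from scipy.spatial.transform import Rotation as R
def shot(name,fn,crop=None,scale=1):
    im=camera(name); cv2.imwrite('pics/raw_'+fn+'.png',im[:,:,::-1])
    save(im,fn,crop,scale); return im
def save(im,fn,crop=None,scale=1):
    if crop: im=im[crop[1]:crop[3],crop[0]:crop[2]]
    if scale!=1: im=cv2.resize(im,None,fx=scale,fy=scale,interpolation=cv2.INTER_CUBIC)
    cv2.imwrite('pics/'+fn+'.png',im[:,:,::-1])
def load(fn): return cv2.imread('pics/raw_'+fn+'.png')[:,:,::-1]
def proj(name,P):
    c=calibration(name);P=np.atleast_2d(P).astype(float)
    q=P@np.array(c['R']).T+np.array(c['t']); s=q[:,:2]/q[:,2:]
    r2=(s**2).sum(1,keepdims=True); s=s*(1+c['k1']*r2)
    K=np.array(c['intrinsics']); return np.c_[s,np.ones(len(s))]@K.T[:,:2]
def unproj(name,uv,z):
    c=calibration(name);uv=np.atleast_2d(uv).astype(float);K=np.array(c['intrinsics'])
    d=np.linalg.solve(K,np.c_[uv,np.ones(len(uv))].T).T[:,:2]; s=d.copy()
    for _ in range(30): s=d/(1+c['k1']*(s**2).sum(1,keepdims=True))
    Rm=np.array(c['R']);o=-Rm.T@np.array(c['t']); w=np.c_[s,np.ones(len(s))]@Rm
    return o+w*((z-o[2])/w[:,2:])
def st():
    s=sensors.get_state(); print('t',round(s['clock'],2),'p',np.round(s['position'],1),'q',np.round(s['eef_rot'],4),'F',np.round(s['ft_force'],1),'w',round(s['width'],3)); return s
E
python3 - <<'E'
from h import *
s=st();print(s); shot('scene','s0',scale=1.4);shot('top','t0',scale=1.4)
for n in('scene','top'):
    c=calibration(n);print(c, -np.array(c['R']).T@np.array(c['t']))
E
```

```text
pics
t 0.0 p [ 241.9 -602.6  230.2] q [ 9.818e-01  1.898e-01 -2.000e-04 -1.000e-03] F [0.4 0.2 0.7] w 0.999
{'clock': 0.0, 'qpos': array([ 1.45218543,  0.50186456, -0.42679755,  1.55147649,  0.22080057,
        1.13828865, -0.21030857]), 'joint_velocities': array([-0.0004468 , -0.00011295,  0.00161083,  0.00081709,  0.00023446,
       -0.00117798, -0.00163322]), 'joint_torque': array([ 1.34889910e-04, -5.69517338e+01, -5.81557274e+00, -2.80945534e+01,
        1.07456182e-02,  1.20884026e-02, -2.18195748e-05]), 'position': array([ 241.89183627, -602.55297579,  230.238406  ]), 'eef_rot': array([ 9.81826907e-01,  1.89776040e-01, -1.52130730e-04, -9.77430424e-04]), 'ft_force': array([0.4258401 , 0.19945219, 0.67655681]), 'torque': array([-0.00628912, -0.02243851, -0.02162803]), 'width': 0.9989688673081438}
{'intrinsics': array([[412.18017287,   0.        , 279.43995614],
       [  0.        , 412.18017287, 210.5496615 ],
       [  0.        ,   0.        ,   1.        ]]), 'k1': -0.02985730509999703, 'R': array([[ 0.73718311,  0.67564942,  0.00767607],
       [ 0.53494642, -0.57665038, -0.61750034],
       [-0.41278734,  0.45931711, -0.78653316]]), 't': array([-321.5213594 , -300.23932782, 1642.1445622 ])} [1075.48855719 -710.16249372 1108.67127569]
{'intrinsics': array([[531.81517085,   0.        , 281.49324096],
       [  0.        , 531.81517085, 212.71889356],
       [  0.        ,   0.        ,   1.        ]]), 'k1': -0.007993906817611715, 'R': array([[-0.00521744, -0.99997576, -0.00461148],
       [-0.99507097,  0.00564842, -0.09900431],
       [ 0.09902796,  0.0040722 , -0.99507632]]), 't': array([ -90.46384257,  524.541794  , 1629.70217638])} [ 360.09824874 -100.06095265 1673.19276869]
```

View pics/s0.png

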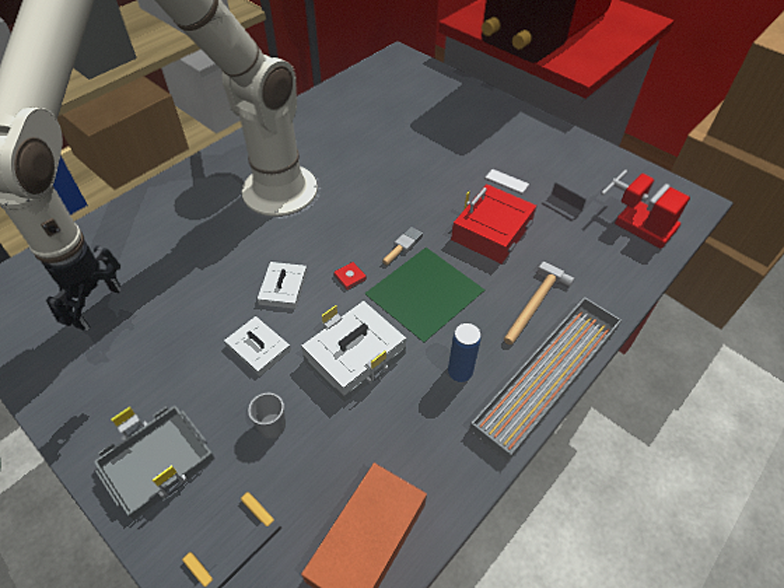

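View pics/t0.png

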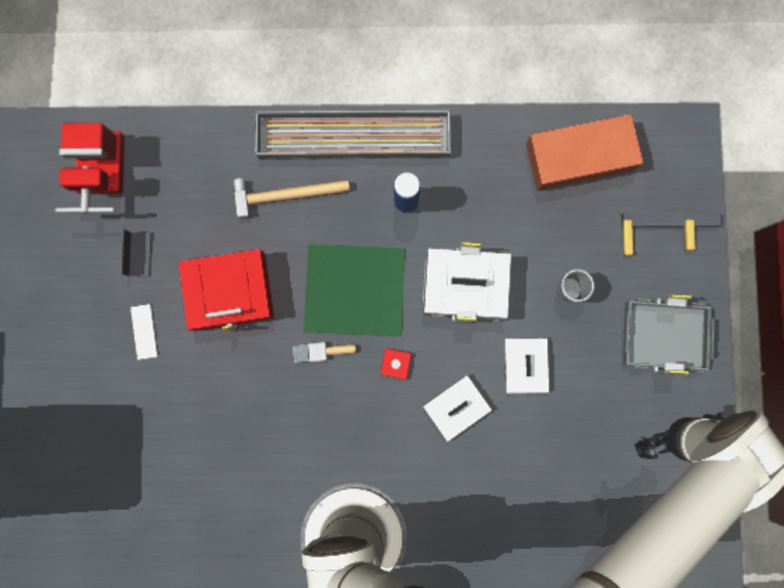

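```bash
python3 - <<'E'
from h import *
t=load('t0');s=load('s0')
save(t,'t0a',(290,160,380,245),7);save(t,'t0b',(115,165,205,245),7);save(t,'t0c',(210,165,295,245),7)
save(s,'s0a',(205,205,300,290),7);save(s,'s0b',(310,125,395,195),8)
E
```

```text
(no output)
```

View pics/t0a.png

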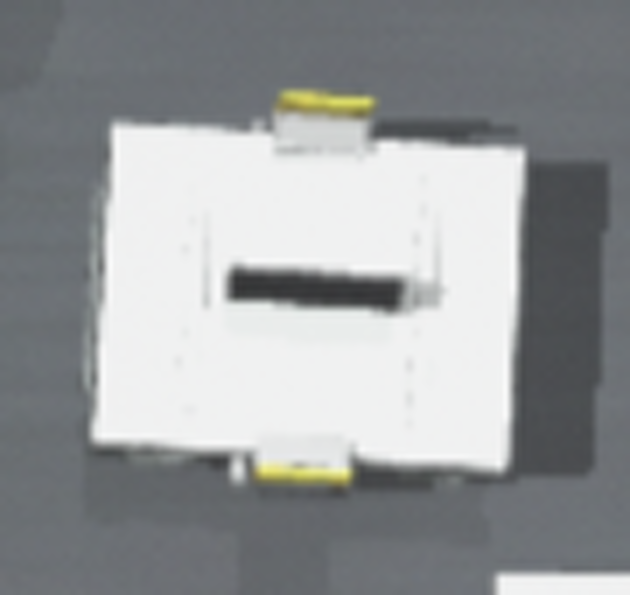

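View pics/t0b.png

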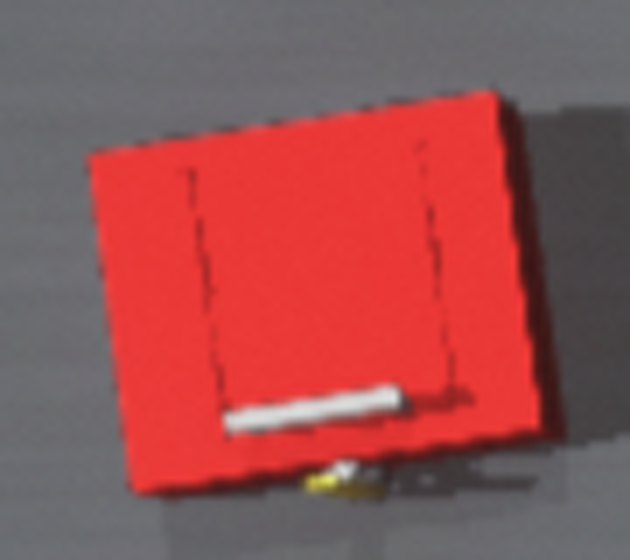

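View pics/s0a.png

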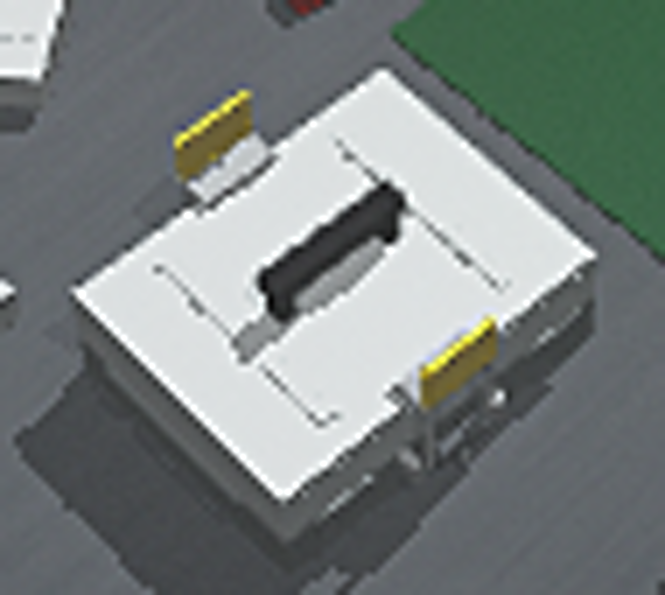

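View pics/s0b.png

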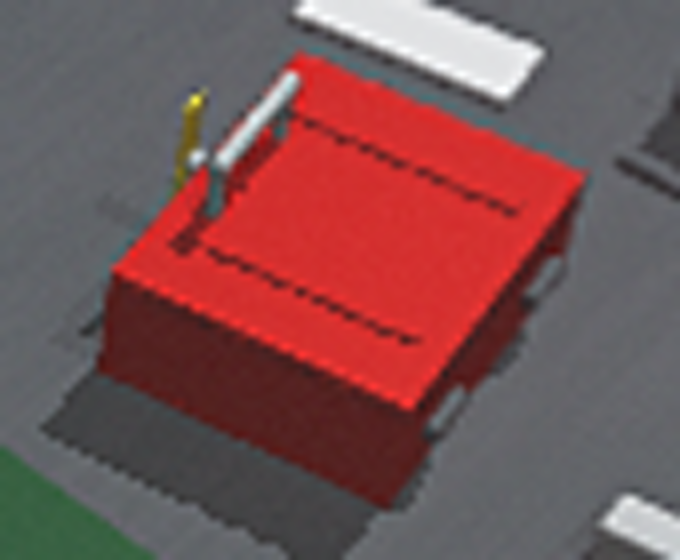

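View pics/t0c.png

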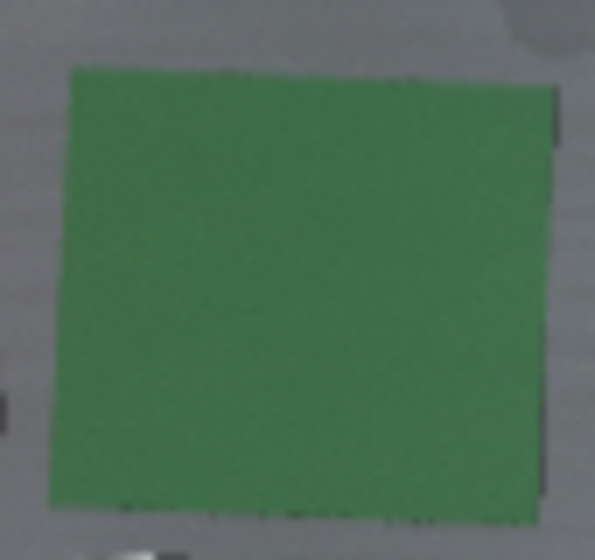

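```bash
cat >> h.py <<'E'
from scipy.optimize import least_squares
def px(p,o,k): return (np.array(p,float)+.5)/k-.5+np.array(o)
def fit(obs,z,lx,ly,x0):
    # obs: list of (cam, 4x2 px) corners order (+x+y),(+x-y),(-x-y),(-x+y)
    L=np.array([[1,1],[1,-1],[-1,-1],[-1,1]])*[lx/2,ly/2]
    def W(p):
        c,s=np.cos(p[2]),np.sin(p[2]); return np.c_[L@np.array([[c,s],[-s,c]])+p[:2],np.full(4,z)]
    f=lambda p:np.concatenate([(proj(n,W(p))-o).ravel() for n,o in obs])
    r=least_squares(f,x0,x_scale=[10,10,.1]); return r.x,np.abs(r.fun).max(),np.round(r.fun,1)
E
python3 - <<'E'
from h import *
a=('top',px([(112,122),(525,147),(508,472),(92,440)],(290,160),7))
b=('scene',px([(597,255),(285,500),(75,292),(383,70)],(205,205),7))
for o in([a],[b],[a,b]): print('tote',*fit(o,65,140,180,[500,-300,0]))
a=('top',px([(90,157),(495,90),(542,430),(135,493)],(115,165),7))
b=('scene',px([(585,178),(410,408),(118,270),(300,55)],(310,125),8))
for o in([a],[b],[a,b]): print('case',*fit(o,65,150,180,[500,200,0.1]))
a=('top',px([(73,67),(557,86),(537,524),(50,506)],(210,165),7))
print('mat',*fit([a],2,200,220,[500,0,0]))
print('tote tabs top', unproj('top',px([(325,100),(302,470)],(290,160),7),99))
print('bar', unproj('top',px([(315,408),(325,482)],(115,165),7),95))
# other objects
P=lambda u,v,z:np.round(unproj('top',[(u/1.4,v/1.4)],z)[0])
print('can',P(406,183,150),'cup',P(577,286,80),'magnet',P(396,363,16),'hammerhead',P(240,198,20),'angle',P(137,255,50),'plate',P(144,332,5),'brush',P(320,352,20), 'lidS',P(457,408,40),P(527,365,40))
E
```

```text
tote [ 5.53090554e+02 -2.52705347e+02 -7.38454466e-02] 0.4474982963173204 [ 0.1 -0.  -0.1  0.4 -0.1 -0.4  0.   0.1]
tote [ 5.54331720e+02 -2.49364399e+02 -7.16942622e-02] 0.4554522066460436 [ 0.3 -0.3 -0.2  0.4 -0.4  0.1  0.3 -0.5]
tote [ 5.53797435e+02 -2.51089620e+02 -7.27078905e-02] 0.9214531049383936 [-0.4 -0.2 -0.6  0.1 -0.6 -0.7 -0.5 -0.1 -0.2 -0.  -0.8  0.7 -0.9  0.4
 -0.2 -0.2]
case [5.42081027e+02 2.77736090e+02 1.53079030e-01] 0.31178572229055135 [-0.2 -0.2  0.1  0.2  0.3 -0.2 -0.2  0.2]
case [5.44274460e+02 2.81173065e+02 1.49758932e-01] 0.8205092750935137 [ 0.5 -0.4  0.2  0.4 -0.8  0.3  0.1 -0.4]
case [5.43174571e+02 2.78919596e+02 1.52163328e-01] 1.4274783332357401 [-0.5 -0.6 -0.2 -0.2 -0.1 -0.5 -0.7 -0.2 -0.1 -0.3 -0.3  0.6 -1.4  0.5
 -0.5 -0.3]
mat [ 5.46260303e+02 -3.27964207e+00 -4.61156700e-02] 0.227969033811803 [-0.  -0.1 -0.1 -0.1  0.2  0.2 -0.1 -0.1]
tote tabs top [[ 632.81225931 -257.49883105   99.        ]
 [ 474.18403575 -245.31330778   99.        ]]
bar [[488.84873462 270.0051432   95.        ]
 [457.2749455  265.19780897  95.        ]]
can [ 752. -120.  150.] cup [ 542. -487.   80.] magnet [380. -97.  16.] hammerhead [754. 255.  20.] angle [620. 474.  50.] plate [452. 469.   5.] brush [405.  72.  20.] lidS [ 281. -229.   40.] [ 374. -383.   40.]
```

```bash
cat >> h.py <<'E'
def pose():
    s=sensors.get_state(); return np.array(s['position']),R.from_quat(s['eef_rot']),s
def Rt(phi,tilt=None):
    # tool pointing down with tool x at world yaw phi
    r=R.from_matrix(np.array([[np.cos(phi),np.sin(phi),0],[np.sin(phi),-np.cos(phi),0],[0,0,-1]]))
    return r
def plan(P,phi=None,rot=None,p0=None,r0=None,step=40,astep=.12):
    p,r,s=pose()
    if p0 is not None:p=np.array(p0,float)
    if r0 is not None:r=r0
    T=Rt(phi) if phi is not None else (rot if rot is not None else r)
    rv=(r.inv()*T).as_rotvec(); d=np.array(P,float)-p
    n=int(max(1,np.ceil(np.linalg.norm(d)/step),np.ceil(np.linalg.norm(rv)/astep)))
    rows=[]; cur=p.copy(); cr=r
    for k in range(n):
        nxt=p+d*(k+1)/n
        t=cr.inv().apply(nxt-cur)/10; a=rv/n
        row=[round(x,2) for x in t]+[round(x,3) for x in a]; rows.append(row)
        cur=cur+cr.apply(np.array(row[:3])*10); cr=cr*R.from_rotvec(row[3:])
    for i in range(0,n,5): print('[' + ','.join('[' + ','.join('%g'%v for v in q)+']' for q in rows[i:i+5])+']')
    return cur,cr
def ph():
    p,r,s=pose(); m=r.as_matrix(); return np.arctan2(m[1,0],m[0,0])
TOTE=(553.8,-251.1,-.0727); CASE=(543.2,279.0,.152); MAT=(546.3,-3.3,-.046)
def loc(F,x,y):
    c,s=np.cos(F[2]),np.sin(F[2]); return np.array([F[0]+c*x-s*y,F[1]+s*x+c*y])
E
python3 - <<'E'
from h import *
print(loc(TOTE,45,0),loc(TOTE,-45,0))
plan([*loc(TOTE,45,0),200],np.pi/2-.073)
E
```

```text
[ 598.68113334 -254.36861896] [ 508.91886666 -247.83138104]
[[3.54,-1.46,0.24,-0,-0,-0.086],[3.66,-1.16,0.23,-0,-0,-0.086],[3.75,-0.83,0.24,-0,-0,-0.086],[3.8,-0.51,0.24,-0,-0,-0.086],[3.83,-0.18,0.23,-0,-0,-0.086]]
[[3.83,0.14,0.24,-0,-0,-0.086],[3.8,0.48,0.23,-0,-0,-0.086],[3.75,0.8,0.24,-0,-0,-0.086],[3.67,1.12,0.24,-0,-0,-0.086],[3.56,1.44,0.23,-0,-0,-0.086]]
[[3.42,1.73,0.24,-0,-0,-0.086],[3.26,2.02,0.24,-0,-0,-0.086],[3.08,2.29,0.23,-0,-0,-0.086]]
```

>>> servo_tool(
  moves=[
    [3.54, -1.46, 0.24, 0, 0, -0.086],
    [3.66, -1.16, 0.23, 0, 0, -0.086],
    [3.75, -0.83, 0.24, 0, 0, -0.086],
    [3.8, -0.51, 0.24, 0, 0, -0.086],
    [3.83, -0.18, 0.23, 0, 0, -0.086],
  ],
  grip=0,
)

```text
clock: 0.52
position: [380.2, -467.7, 219.0]
eef_rot: [0.918, 0.397, -0.0, -0.0]
ft_force: [0.7, 0.5, -0.7]
width: 0.304
```

>>> servo_tool(
  moves=[
    [3.83, 0.14, 0.24, 0, 0, -0.086],
    [3.8, 0.48, 0.23, 0, 0, -0.086],
    [3.75, 0.8, 0.24, 0, 0, -0.086],
    [3.67, 1.12, 0.24, 0, 0, -0.086],
    [3.56, 1.44, 0.23, 0, 0, -0.086],
  ],
)

```text
clock: 0.93
position: [517.4, -333.9, 207.3]
eef_rot: [0.812, 0.583, -0.0, -0.0]
ft_force: [-0.3, -0.8, -0.1]
width: 0.001
```

>>> servo_tool(
  moves=[
    [3.42, 1.73, 0.24, 0, 0, -0.086],
    [3.26, 2.02, 0.24, 0, 0, -0.086],
    [3.08, 2.29, 0.23, 0, 0, -0.086],
  ],
)

```text
clock: 1.18
position: [599.7, -253.6, 200.0]
eef_rot: [0.73, 0.683, -0.0, -0.0]
ft_force: [0.6, -0.7, -0.0]
width: -0.001
```

```bash
python3 - <<'E'
from h import *
s=st();print(np.round(s['qpos'],2),ph())
shot('top','t1',(270,120,420,280),4);shot('scene','s1',(150,130,330,290),4)
print(proj('top',[s['position']]),proj('scene',[s['position']]))
E
```

```text
t 1.18 p [ 599.7 -253.6  200. ] q [ 7.305e-01  6.830e-01 -3.000e-04 -3.000e-04] F [ 0.6 -0.7 -0. ] w -0.001
[ 0.87  0.61 -0.74  1.57  0.44  1.14 -0.04] 1.5036217904945433
[[338.32004128 179.35537315]] [[261.31649723 226.47492333]]
```

View pics/s1.png

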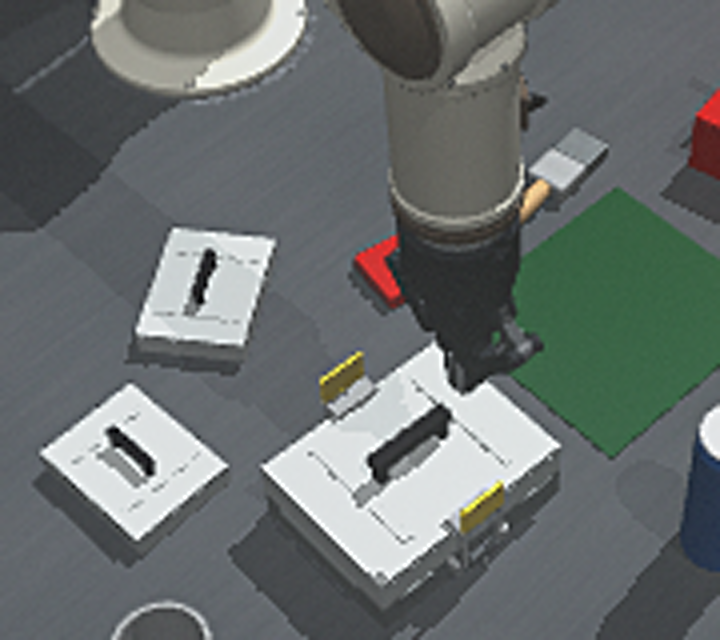

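View pics/t1.png

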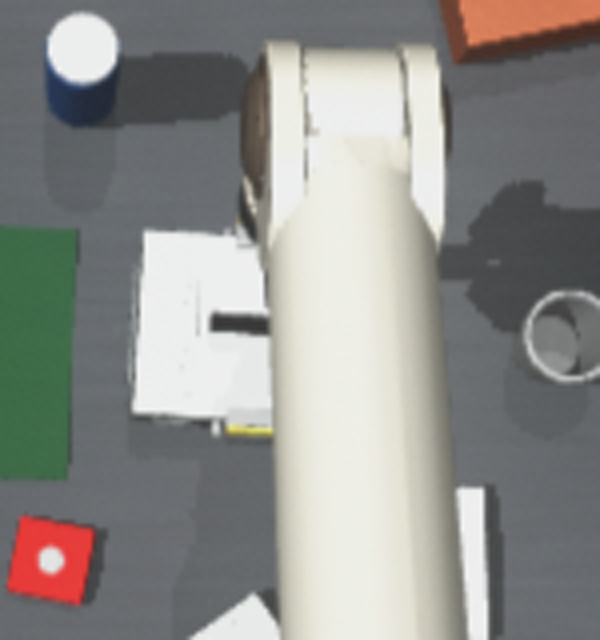

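>>> servo_tool(
  moves=[
    [0, 0, 4, 0, 0, 0],
    [0, 0, 4, 0, 0, 0],
    [0, 0, 4.1, 0, 0, 0],
    [0, 0, 0, 0, 0, 0],
  ],
)

```text
clock: 1.62
position: [592.0, -253.5, 70.4]
eef_rot: [0.732, 0.681, -0.003, -0.007]
ft_force: [-2.9, 0.5, -2.3]
width: 0.001
```

>>> servo_tool(
  moves=[
    [0, 1.2, 0, 0, 0, 0],
    [0, 1.2, 0, 0, 0, 0],
    [0, 1.2, 0, 0, 0, 0],
    [0, 1, 0, 0, 0, 0],
    [0, 1, 0, 0, 0, 0],
  ],
)

```text
clock: 2.03
position: [655.9, -259.2, 81.8]
eef_rot: [0.732, 0.681, 0.0, 0.0]
ft_force: [1.0, 1.1, -0.9]
width: 0.0
```

>>> servo_tool(
  moves=[
    [0, 1, 0, 0, 0, 0],
    [0, 0.5, 0, 0, 0, 0],
    [0, 0, 0, 0, 0, 0],
  ],
)

```text
clock: 2.28
position: [671.4, -259.9, 81.4]
eef_rot: [0.732, 0.682, 0.001, 0.001]
ft_force: [0.1, 0.4, 0.1]
width: -0.003
```

```bash
python3 - <<'E'
from h import *
s=st()
shot('scene','s2',(170,170,310,290),5)
E
```

```text
t 2.28 p [ 671.4 -259.9   81.4] q [0.7318 0.6816 0.0009 0.0008] F [0.1 0.4 0.1] w -0.003
```

View pics/s2.png

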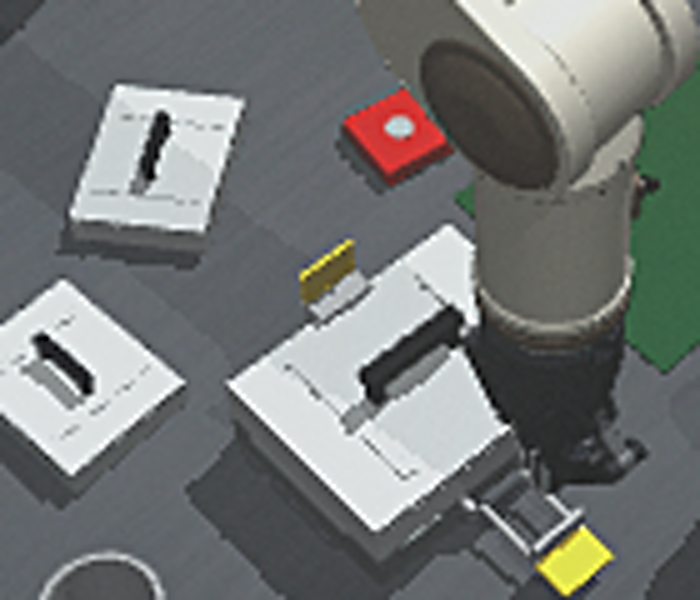

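```bash
python3 - <<'E'
from h import *
c,r=plan([671,-259,140],np.pi/2-.073)
c,r=plan([*loc(TOTE,-45,0),135],np.pi/2-.073,p0=c,r0=r,step=34)
c,r=plan([*loc(TOTE,-45,0),80],np.pi/2-.073,p0=c,r0=r,step=15)
E
```

```text
[[0.05,0.03,-2.95,0.001,-0,0.001],[0.04,0.02,-2.95,0.001,-0,0.001]]
[[-0.01,-3.25,0.1,-0,-0,-0],[-0.02,-3.25,0.1,-0,-0,-0],[-0.01,-3.25,0.1,-0,-0,-0],[-0.01,-3.25,0.11,-0,-0,-0],[-0.01,-3.25,0.1,-0,-0,-0]]
[[-0,0,1.37,-0,-0,-0],[-0,0,1.38,-0,-0,-0],[-0,0.01,1.37,-0,-0,-0],[-0,-0,1.38,-0,-0,-0]]
```

>>> servo_tool(
  moves=[
    [0.05, 0.03, -2.95, 0.001, 0, 0.001],
    [0.04, 0.02, -2.95, 0.001, 0, 0.001],
  ],
)

```text
clock: 2.5
position: [667.7, -258.9, 137.2]
eef_rot: [0.732, 0.681, -0.002, -0.003]
ft_force: [0.5, -0.6, 1.0]
width: -0.0
```

>>> servo_tool(
  moves=[
    [0, -3.25, 0.1, 0, 0, 0],
    [0, -3.25, 0.1, 0, 0, 0],
    [0, -3.25, 0.1, 0, 0, 0],
    [0, -3.25, 0.1, 0, 0, 0],
    [0, -3.25, 0.1, 0, 0, 0],
  ],
)

```text
clock: 2.92
position: [505.9, -247.2, 134.3]
eef_rot: [0.733, 0.681, -0.001, -0.001]
ft_force: [0.0, -0.4, -0.1]
width: 0.0
```

>>> servo_tool(
  moves=[
    [0, 0, 1.37, 0, 0, 0],
    [0, 0, 1.37, 0, 0, 0],
    [0, 0, 1.37, 0, 0, 0],
    [0, 0, 1.37, 0, 0, 0],
    [0, 0, 0, 0, 0, 0],
  ],
)

```text
clock: 3.33
position: [507.2, -246.1, 75.8]
eef_rot: [0.732, 0.681, -0.001, -0.003]
ft_force: [-1.1, -0.4, -0.1]
width: 0.0
```

>>> servo_tool(
  moves=[
    [0, -1, 0, 0, 0, 0],
    [0, -1.2, 0, 0, 0, 0],
    [0, -1.2, 0, 0, 0, 0],
    [0, -1.2, 0, 0, 0, 0],
    [0, -1, 0, 0, 0, 0],
  ],
)

```text
clock: 3.75
position: [452.0, -242.8, 79.5]
eef_rot: [0.732, 0.681, -0.001, -0.001]
ft_force: [0.1, 0.2, -1.0]
width: 0.004
```

>>> servo_tool(
  moves=[
    [0, -1, 0, 0, 0, 0],
    [0, -0.5, 0, 0, 0, 0],
    [0, 0, 0, 0, 0, 0],
  ],
)

```text
clock: 4.0
position: [436.1, -242.2, 79.3]
eef_rot: [0.733, 0.681, -0.001, -0.001]
ft_force: [0.4, 0.6, -0.6]
width: -0.003
```

```bash
python3 - <<'E'
from h import *
s=st()
shot('scene','s3',(170,170,310,290),5)
E
```

```text
t 4.0 p [ 436.1 -242.2   79.3] q [ 0.7326  0.6806 -0.0012 -0.001 ] F [ 0.4  0.6 -0.6] w -0.003
```

View pics/s3.png

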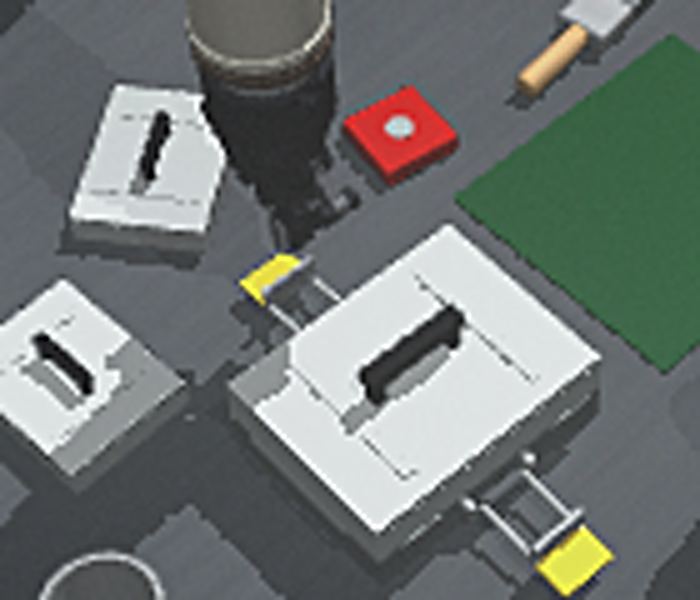

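```bash
python3 - <<'E'
from h import *
p,_,_=pose();print(proj('scene',[p]))
print(unproj('scene',[px((410,340),(170,170),5)],94))
H=[*loc(TOTE,0,0)]
c,r=plan([p[0],p[1],150],np.pi/2-.073,step=36)
c,r=plan([*H,150],np.pi/2-.073,p0=c,r0=r,step=36)
c,r=plan([*H,75],np.pi/2-.073,p0=c,r0=r,step=20)
E
```

```text
[[227.50385574 218.30596352]]
[[ 551.37797241 -249.39057463   94.        ]]
[[-0,-0.01,-3.53,-0.001,0,-0],[-0,0,-3.52,-0.001,0,-0]]
[[-0.01,2.92,0,0,0,-0],[-0,2.93,0,0,0,-0],[-0.01,2.92,0,0,0,-0],[-0.01,2.93,0,0,0,-0]]
[[0,-0,1.88,0,0,-0],[0,-0,1.87,0,0,-0],[0.01,-0,1.88,0,0,-0],[-0,-0,1.87,0,0,-0]]
```

>>> servo_tool(
  moves=[
    [0, 0, -3.5, 0, 0, 0],
    [0, 0, -3.5, 0, 0, 0],
    [0, 0, 0, 0, 0, 0],
  ],
  grip=1,
)

```text
clock: 4.3
position: [442.4, -243.1, 154.9]
eef_rot: [0.732, 0.681, 0.001, 0.004]
ft_force: [1.9, -1.2, 0.5]
width: 0.416
```

>>> servo_tool(
  moves=[
    [0, 2.92, 0, 0, 0, 0],
    [0, 2.92, 0, 0, 0, 0],
    [0, 2.92, 0, 0, 0, 0],
    [0, 2.92, 0, 0, 0, 0],
    [0, 0, 0, 0, 0, 0],
  ],
)

```text
clock: 4.72
position: [560.5, -249.7, 149.8]
eef_rot: [0.732, 0.681, 0.002, 0.001]
ft_force: [0.5, 0.9, -0.4]
width: 1.0
```

>>> servo_tool(
  moves=[
    [0, 0, 2, 0, 0, 0],
    [0, 0, 2, 0, 0, 0],
    [0, 0, 2, 0, 0, 0],
    [0, 0, 1.8, 0, 0, 0],
    [0, 0, 0, 0, 0, 0],
  ],
)

```text
clock: 5.13
position: [551.3, -249.7, 67.4]
eef_rot: [0.732, 0.681, -0.002, -0.004]
ft_force: [-1.3, -0.0, -0.5]
width: 1.004
```

>>> servo_tool(
  moves=[
    [0, 0, 0, 0, 0, 0],
    [0, 0, 0, 0, 0, 0],
    [0, 0, 0, 0, 0, 0],
    [0, 0, 0, 0, 0, 0],
    [0, 0, 0, 0, 0, 0],
  ],
  grip=0,
)

```text
clock: 5.55
position: [554.6, -251.0, 72.2]
eef_rot: [0.732, 0.681, -0.0, 0.0]
ft_force: [-0.4, 0.0, 0.7]
width: 0.297
```

>>> servo_tool(
  moves=[
    [0, 0, 0, 0, 0, 0],
    [0, 0, 0, 0, 0, 0],
  ],
)

```text
clock: 5.72
position: [554.3, -250.9, 72.0]
eef_rot: [0.733, 0.681, -0.001, -0.0]
ft_force: [-0.4, -0.5, 4.9]
width: 0.149
```

```bash
python3 - <<'E'
from h import *
s=st()
shot('scene','s4',(170,170,310,290),5)
E
```

```text
t 5.72 p [ 554.3 -250.9   72. ] q [ 7.325e-01  6.808e-01 -6.000e-04 -1.000e-04] F [-0.4 -0.5  4.9] w 0.149
```

View pics/s4.png

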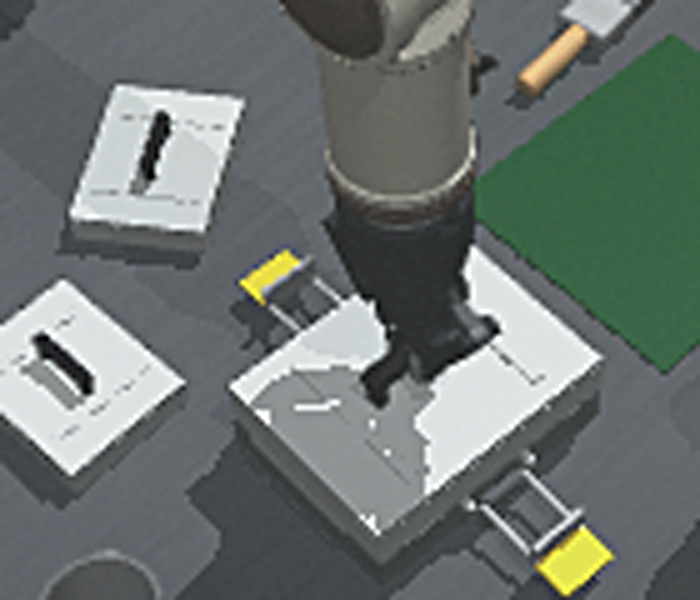

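>>> servo_tool(
  moves=[
    [0, 0, -0.8, 0, 0, 0],
    [0, 0, -1.2, 0, 0, 0],
    [0, 0, -1.5, 0, 0, 0],
    [0, 0, -1.5, 0, 0, 0],
    [0, 0, -1, 0, 0, 0],
  ],
)

```text
clock: 6.18
position: [555.1, -250.8, 133.9]
eef_rot: [0.732, 0.681, -0.0, 0.001]
ft_force: [1.1, -0.6, -3.1]
width: 0.15
```

```bash
python3 - <<'E'
from h import *
s=st()
shot('scene','s5',(170,150,330,290),5)
print(loc(MAT,0,0))
c,r=plan([*loc(MAT,0,0),132],np.pi/2+MAT[2],step=25)
c,r=plan([*loc(MAT,0,0),45],np.pi/2+MAT[2],step=20,p0=c,r0=r)
E
```

```text
t 6.18 p [ 555.1 -250.8  133.9] q [ 7.324e-01  6.809e-01 -1.000e-04  5.000e-04] F [ 1.1 -0.6 -3.1] w 0.15
[546.3  -3.3]
[[2.46,-0.28,0.03,0,0,-0.003],[2.47,-0.27,0.03,0,0,-0.003],[2.47,-0.27,0.03,0,0,-0.003],[2.46,-0.25,0.03,0,0,-0.003],[2.47,-0.25,0.03,0,0,-0.003]]
[[2.47,-0.25,0.03,0,0,-0.003],[2.47,-0.23,0.03,0,0,-0.003],[2.47,-0.23,0.03,0,0,-0.003],[2.47,-0.22,0.02,0,0,-0.003],[2.47,-0.21,0.03,0,0,-0.003]]
[[0,-0.01,1.74,0.001,0,0.001],[0.01,-0,1.74,0.001,0,0.001],[0,-0,1.74,0.001,0,0.001],[0,-0,1.74,0.001,0,0.001],[0.01,-0,1.74,0.001,0,0.001]]
```

View pics/s5.png

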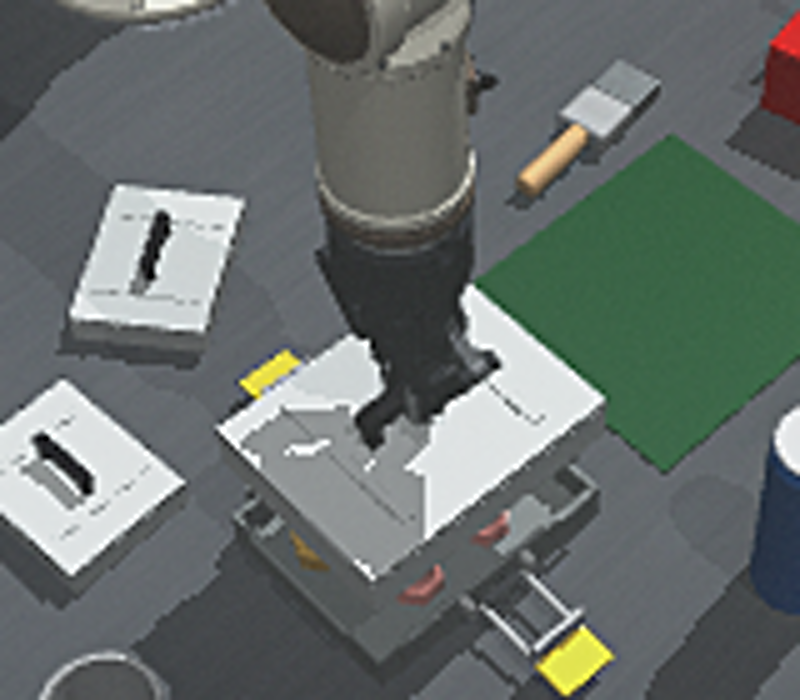

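>>> servo_tool(
  moves=[
    [1.5, -0.2, 0, 0, 0, 0],
    [2.5, -0.3, 0, 0, 0, -0.005],
    [2.5, -0.3, 0, 0, 0, -0.005],
    [2.5, -0.25, 0, 0, 0, -0.005],
    [2.5, -0.25, 0, 0, 0, -0.005],
  ],
)

```text
clock: 6.65
position: [548.0, -133.3, 130.9]
eef_rot: [0.726, 0.688, -0.001, -0.001]
ft_force: [0.8, 0.4, -2.5]
width: 0.151
```

>>> servo_tool(
  moves=[
    [2.7, -0.25, 0, 0, 0, -0.003],
    [2.7, -0.23, 0, 0, 0, -0.003],
    [2.7, -0.23, 0, 0, 0, -0.003],
    [2.5, -0.22, 0, 0, 0, 0],
    [1.8, -0.15, 0, 0, 0, 0],
  ],
)

```text
clock: 7.07
position: [542.9, -6.9, 131.2]
eef_rot: [0.721, 0.692, -0.0, -0.001]
ft_force: [-0.6, 1.0, -2.8]
width: 0.148
```

```bash
python3 - <<'E'
from h import *
s=st()
c,r=plan([*loc(MAT,0,0),60],np.pi/2+MAT[2],step=20)
E
```

```text
t 7.07 p [542.9  -6.9 131.2] q [ 7.214e-01  6.925e-01 -3.000e-04 -1.200e-03] F [-0.6  1.  -2.8] w 0.148
[[0.09,0.09,1.78,-0.001,-0,0.001],[0.09,0.08,1.78,-0.001,-0,0.001],[0.09,0.08,1.78,-0.001,-0,0.001],[0.09,0.08,1.78,-0.001,-0,0.001]]
```

>>> servo_tool(
  moves=[
    [0.09, 0.08, 1.5, 0, 0, 0],
    [0.09, 0.08, 1.8, 0, 0, 0],
    [0.09, 0.08, 1.8, 0, 0, 0],
    [0.09, 0.08, 1.5, 0, 0, 0],
    [0, 0, 0.8, 0, 0, 0],
  ],
)

```text
clock: 7.48
position: [545.6, -6.6, 55.2]
eef_rot: [0.722, 0.692, -0.001, -0.002]
ft_force: [-0.3, 0.0, -2.5]
width: 0.15
```

>>> servo_tool(
  moves=[
    [0, 0, 0.4, 0, 0, 0],
    [0, 0, 0.4, 0, 0, 0],
    [0, 0, 0.3, 0, 0, 0],
    [0, 0, 0, 0, 0, 0],
  ],
)

```text
clock: 7.82
position: [547.1, -7.3, 46.1]
eef_rot: [0.723, 0.691, -0.001, -0.001]
ft_force: [0.2, 1.0, -2.4]
width: 0.151
```

>>> servo_tool(
  moves=[
    [0, 0, 0.15, 0, 0, 0],
    [0, 0, 0.15, 0, 0, 0],
    [0, 0, 0, 0, 0, 0],
  ],
)

```text
clock: 8.07
position: [547.7, -7.2, 44.0]
eef_rot: [0.723, 0.691, -0.0, -0.0]
ft_force: [-1.7, -0.6, 2.4]
width: 0.149
```

>>> servo_tool(
  moves=[
    [0, 0, 0, 0, 0, 0],
    [0, 0, 0, 0, 0, 0],
    [0, 0, 0, 0, 0, 0],
    [0, 0, 0, 0, 0, 0],
    [0, 0, 0, 0, 0, 0],
  ],
  grip=1,
)

```text
clock: 8.48
position: [547.1, -7.1, 43.1]
eef_rot: [0.722, 0.691, -0.001, -0.001]
ft_force: [-1.0, 0.1, -0.5]
width: 0.848
```

>>> servo_tool(
  moves=[
    [0, 0, -1.5, 0, 0, 0],
    [0, 0, -3, 0, 0, 0],
    [0, 0, -4, 0, 0, 0],
    [0, 0, -4, 0, 0, 0],
  ],
)

```text
clock: 8.82
position: [546.3, -6.6, 169.7]
eef_rot: [0.722, 0.692, -0.001, -0.002]
ft_force: [1.6, -0.7, -0.4]
width: 1.002
```

```bash
python3 - <<'E'
from h import *
s=st();print(np.round(s['qpos'],2))
shot('scene','s6',(170,110,330,290),4);shot('top','t6',(180,120,400,280),3.5)
L=loc(CASE,-95,-50);print(L)
c,r=plan([*L,170],np.pi/2+CASE[2])
c,r=plan([*L,75],np.pi/2+CASE[2],p0=c,r0=r,step=20)
E
```

```text
t 8.82 p [546.3  -6.6 169.7] q [ 0.7221  0.6918 -0.0011 -0.0018] F [ 1.6 -0.7 -0.4] w 1.002
[ 0.61  0.49 -0.82  1.86  0.42  0.99 -0.44]
[456.86609741 215.19202821]
[[3.1,-1.49,0.07,0.001,0,-0.028],[3.14,-1.41,0.06,0.001,0,-0.028],[3.17,-1.32,0.07,0.001,0,-0.028],[3.21,-1.23,0.07,0.001,0,-0.028],[3.25,-1.13,0.07,0.001,0,-0.028]]
[[3.27,-1.05,0.07,0.001,0,-0.028],[3.31,-0.95,0.07,0.001,0,-0.028]]
[[0,-0.01,1.9,0.001,0,0],[0,0,1.9,0.001,0,0],[0,-0,1.9,0.001,0,0],[0.01,-0,1.9,0.001,0,0],[-0,0,1.9,0.001,0,0]]
```

View pics/s6.png

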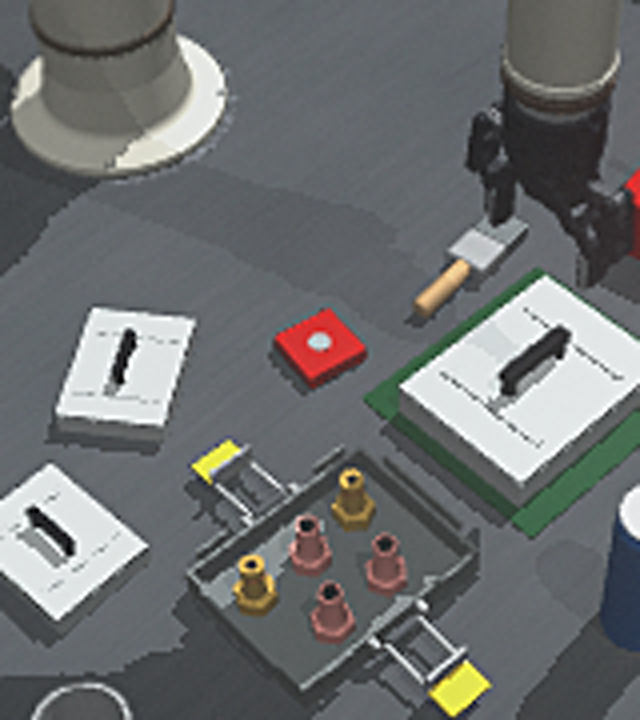

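View pics/t6.png

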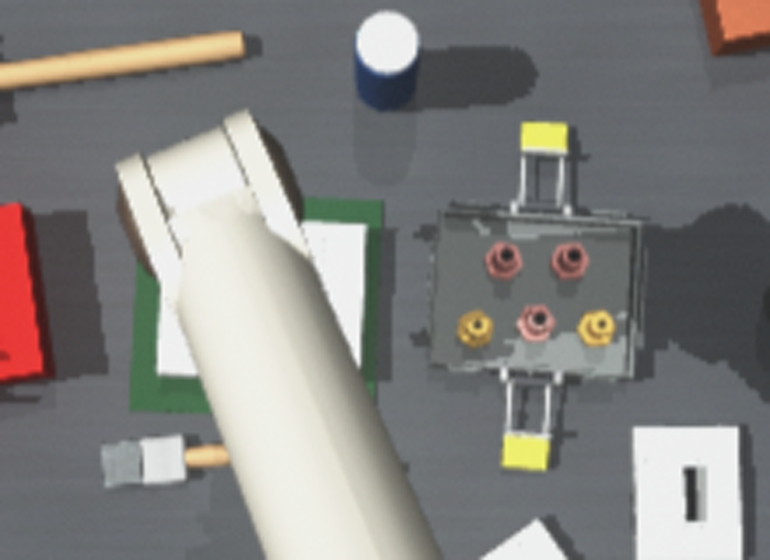

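>>> servo_tool(
  moves=[
    [3.1, -1.49, 0, 0, 0, -0.028],
    [3.14, -1.41, 0, 0, 0, -0.028],
    [3.17, -1.32, 0, 0, 0, -0.028],
    [3.21, -1.23, 0, 0, 0, -0.028],
    [3.25, -1.13, 0, 0, 0, -0.028],
  ],
  grip=0,
)

```text
clock: 9.33
position: [478.7, 152.1, 169.2]
eef_rot: [0.672, 0.741, -0.0, -0.0]
ft_force: [1.0, -0.1, 0.3]
width: 0.294
```

>>> servo_tool(
  moves=[
    [3.27, -1.05, 0, 0, 0, -0.028],
    [3.31, -0.95, 0, 0, 0, -0.028],
    [0, 0, 0, 0, 0, 0],
    [0, 0, 0, 0, 0, 0],
  ],
)

```text
clock: 9.67
position: [451.2, 216.6, 169.3]
eef_rot: [0.649, 0.761, -0.0, -0.001]
ft_force: [-0.4, -0.7, -0.1]
width: 0.0
```

```bash
python3 - <<'E'
from h import *
s=st();print(np.round(s['qpos'],2))
shot('scene','s7',(300,80,400,200),5);
L=loc(CASE,-95,-50);print(L)
c,r=plan([*L,76],np.pi/2+CASE[2],step=20)
E
```

```text
t 9.67 p [451.2 216.6 169.3] q [ 6.492e-01  7.606e-01 -1.000e-04 -7.000e-04] F [-0.4 -0.7 -0.1] w 0.0
[ 0.27  0.43 -0.94  1.97  0.43  0.95 -0.72]
[456.86609741 215.19202821]
[[-0,0.1,1.86,-0,0,0],[-0,0.1,1.86,-0,0,0],[-0,0.09,1.85,-0,0,0],[-0.01,0.1,1.86,-0,0,0],[0,0.1,1.86,-0,0,0]]
```

View pics/s7.png

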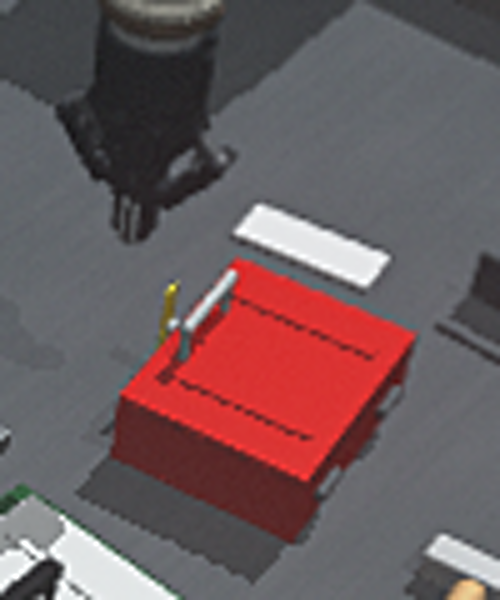

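>>> servo_tool(
  moves=[
    [0, 0.1, 1.9, 0, 0, 0],
    [0, 0.1, 1.9, 0, 0, 0],
    [0, 0.1, 1.9, 0, 0, 0],
    [0, 0.1, 1.9, 0, 0, 0],
    [0, 0.1, 1.5, 0, 0, 0],
  ],
)

```text
clock: 10.13
position: [457.8, 212.3, 76.0]
eef_rot: [0.653, 0.758, -0.001, -0.001]
ft_force: [-0.6, -0.1, 0.1]
width: -0.0
```

>>> servo_tool(
  moves=[
    [1, 0, 0, 0, 0, 0],
    [1.2, 0, 0, 0, 0, 0],
    [1.2, 0, 0, 0, 0, 0],
    [1.2, 0, 0, 0, 0, 0],
    [1.2, 0, 0, 0, 0, 0],
  ],
)

```text
clock: 10.55
position: [449.2, 272.2, 78.2]
eef_rot: [0.652, 0.758, -0.001, -0.0]
ft_force: [0.4, -0.8, -0.6]
width: 0.001
```

>>> servo_tool(
  moves=[
    [1.2, 0, 0, 0, 0, 0],
    [1.2, 0, 0, 0, 0, 0],
    [0.8, 0, 0, 0, 0, 0],
    [0, 0, 0, 0, 0, 0],
  ],
)

```text
clock: 10.88
position: [443.0, 306.7, 77.9]
eef_rot: [0.65, 0.76, 0.0, -0.001]
ft_force: [-0.7, 0.6, -0.3]
width: 0.0
```

```bash
python3 - <<'E'
from h import *
s=st()
shot('scene','s8',(300,80,400,200),5);
E
```

```text
t 10.88 p [443.  306.7  77.9] q [ 6.504e-01  7.596e-01  4.000e-04 -1.400e-03] F [-0.7  0.6 -0.3] w 0.0
```

View pics/s8.png

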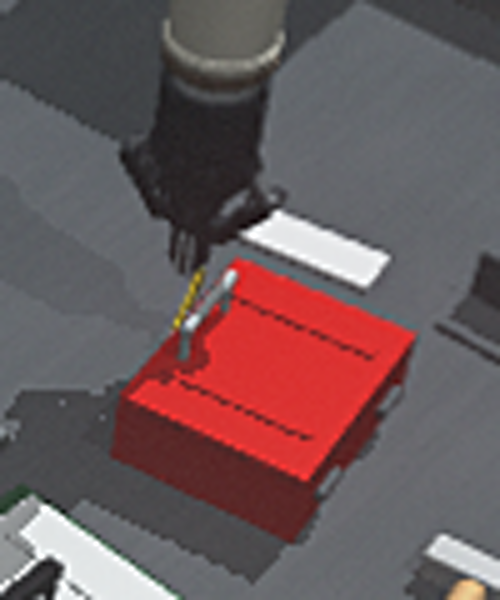

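>>> servo_tool(
  moves=[
    [1, 0, 1, 0, 0, 0],
    [1, 0, 1.2, 0, 0, 0],
    [1, 0, 1.2, 0, 0, 0],
    [0.5, 0, 1, 0, 0, 0],
    [0, 0, 0, 0, 0, 0],
  ],
)

```text
clock: 11.35
position: [436.8, 338.3, 31.6]
eef_rot: [0.651, 0.759, -0.002, -0.001]
ft_force: [-0.5, -1.8, 0.0]
width: 0.001
```

```bash
python3 - <<'E'
from h import *
s=st()
shot('scene','s9',(300,80,400,200),5);
E
```

```text
t 11.35 p [436.8 338.3  31.6] q [ 0.6509  0.7591 -0.0018 -0.0014] F [-0.5 -1.8  0. ] w 0.001
```

View pics/s9.png

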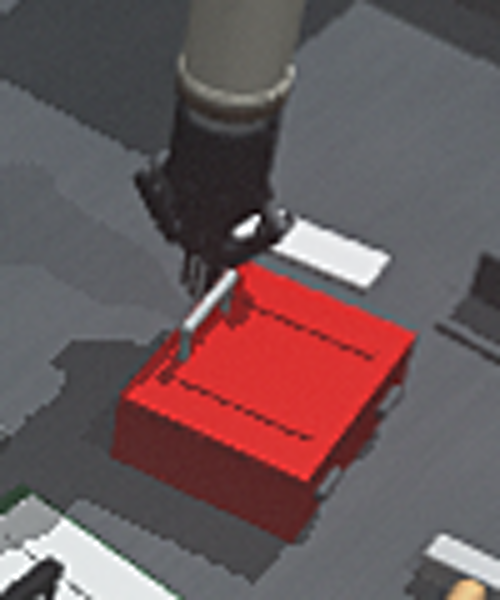

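>>> servo_tool(
  moves=[
    [-1, 0, 0, 0, 0, 0],
    [0, 0, -3, 0, 0, 0],
    [0, 0, -4, 0, 0, 0],
    [0, 0, -4, 0, 0, 0],
    [0, 0, -2, 0, 0, 0],
  ],
  grip=0.6,
)

```text
clock: 11.82
position: [441.5, 329.1, 168.0]
eef_rot: [0.651, 0.759, 0.002, 0.0]
ft_force: [0.8, 0.4, -0.1]
width: 0.604
```

```bash
python3 - <<'E'
from h import *
s=st()
shot('scene','s10',(300,80,400,200),5);
B=loc(CASE,-55,0);print(B)
c,r=plan([*B,150],np.pi/2+CASE[2],step=36)
c,r=plan([*B,82],np.pi/2+CASE[2],step=18,p0=c,r0=r)
E
```

```text
t 11.82 p [441.5 329.1 168. ] q [6.515e-01 7.587e-01 1.800e-03 1.000e-04] F [ 0.8  0.4 -0.1] w 0.604
[488.83413766 270.67215441]
[[-2.2,1.2,0.69,0.002,-0.001,-0],[-2.2,1.21,0.69,0.002,-0.001,-0],[-2.2,1.2,0.69,0.002,-0.001,-0]]
[[-0,-0,1.7,0,-0,-0],[-0,-0,1.7,0,-0,-0],[-0,-0.01,1.7,0,-0,-0],[-0,0,1.7,0,-0,-0]]
```

View pics/s10.png

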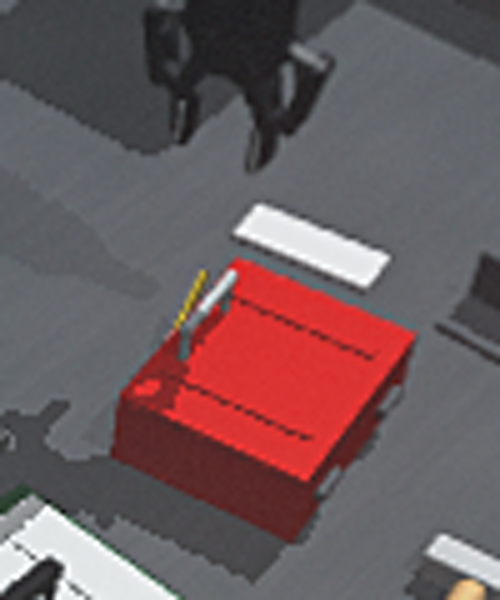

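```bash
python3 - <<'E'
from h import *
print('tip px',px((204,271),(300,80),5))
for th in np.arange(0,1.3,.1):
    x,y=loc(CASE,-86,81*np.sin(th)); print(round(th,1),proj('scene',[[x,y,12+81*np.cos(th)]]).round(1))
shot('top','t10',(115,165,205,245),7)
E
```

```text
tip px [340.4 133.8]
0.0 [[333.3 137.7]]
0.1 [[334.4 136.5]]
0.2 [[335.4 135.6]]
0.3 [[336.4 134.8]]
0.4 [[337.3 134.2]]
0.5 [[338.1 133.9]]
0.6 [[338.9 133.7]]
0.7 [[339.6 133.8]]
0.8 [[340.1 134. ]]
0.9 [[340.6 134.4]]
1.0 [[341.  135.1]]
1.1 [[341.3 135.9]]
1.2 [[341.4 136.9]]
```

View pics/t10.png

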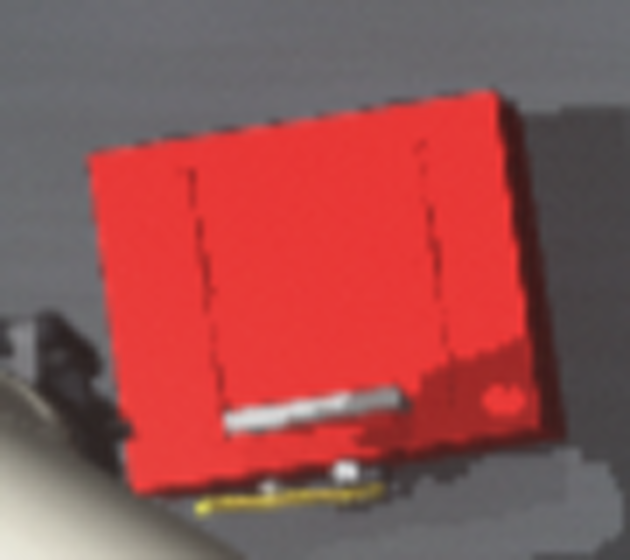

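>>> servo_tool(
  moves=[
    [-2.2, 1.2, 0.6, 0, 0, 0],
    [-2.2, 1.2, 0.6, 0, 0, 0],
    [-2.2, 1.2, 0.6, 0, 0, 0],
    [0, 0, 0, 0, 0, 0],
    [0, 0, 0, 0, 0, 0],
  ],
)

```text
clock: 12.33
position: [486.5, 265.4, 144.3]
eef_rot: [0.653, 0.757, -0.002, -0.001]
ft_force: [-0.1, 0.8, 0.0]
width: 0.602
```

```bash
python3 - <<'E'
from h import *
s=st()
B=loc(CASE,-55,0)
c,r=plan([*B,82],np.pi/2+CASE[2],step=18)
E
```

```text
t 12.33 p [486.5 265.4 144.3] q [ 6.533e-01  7.571e-01 -1.700e-03 -6.000e-04] F [-0.1  0.8  0. ] w 0.602
[[0.12,0.08,1.56,-0.001,0,-0.001],[0.13,0.08,1.55,-0.001,0,-0.001],[0.12,0.09,1.56,-0.001,0,-0.001],[0.13,0.07,1.56,-0.001,0,-0.001]]
```

>>> servo_tool(
  moves=[
    [0.13, 0.08, 1.55, 0, 0, 0],
    [0.13, 0.08, 1.55, 0, 0, 0],
    [0.13, 0.08, 1.55, 0, 0, 0],
    [0.13, 0.08, 1.3, 0, 0, 0],
    [0, 0, 0.25, 0, 0, 0],
  ],
)

```text
clock: 12.75
position: [485.4, 274.1, 79.8]
eef_rot: [0.651, 0.759, -0.003, -0.002]
ft_force: [-0.0, -1.1, 0.1]
width: 0.606
```

>>> servo_tool(
  moves=[
    [0, 0, 0, 0, 0, 0],
    [0, 0, 0, 0, 0, 0],
    [0, 0, 0, 0, 0, 0],
    [0, 0, 0, 0, 0, 0],
    [0, 0, 0, 0, 0, 0],
  ],
  grip=0,
)

```text
clock: 13.17
position: [487.3, 274.8, 83.9]
eef_rot: [0.651, 0.759, -0.001, -0.001]
ft_force: [-3.5, 0.9, 3.1]
width: 0.098
```

```bash
python3 - <<'E'
from h import *
s=st()
shot('scene','s11',(300,80,400,200),5);
p,r,_=pose()
# arc deltas in tool frame
def bar(th):
    u=75-130*np.cos(th)+65*np.sin(th); return np.array([*loc(CASE,u,0),30+130*np.sin(th)+65*np.cos(th)])
ths=np.arange(0,1.76,.1)
for a,b in zip(ths[:-1],ths[1:]): print(round(b,2),bar(b).round(0),(r.inv().apply(bar(b)-bar(a))/10).round(2))
E
```

```text
t 13.17 p [487.3 274.8  83.9] q [ 6.512e-01  7.589e-01 -5.000e-04 -9.000e-04] F [-3.5  0.9  3.1] w 0.098
0.1 [496. 272. 108.] [ 0.    0.71 -1.27]
0.2 [504. 273. 120.] [ 0.    0.83 -1.19]
0.3 [514. 274. 131.] [ 0.    0.95 -1.1 ]
0.4 [524. 276. 140.] [ 0.    1.05 -1.  ]
0.5 [535. 278. 149.] [ 0.    1.15 -0.89]
0.6 [548. 280. 157.] [ 0.    1.23 -0.77]
0.7 [560. 282. 163.] [ 0.    1.3  -0.64]
0.8 [574. 284. 169.] [-0.    1.36 -0.51]
0.9 [588. 286. 172.] [-0.    1.4  -0.37]
1.0 [602. 288. 175.] [-0.    1.43 -0.23]
1.1 [616. 290. 175.] [-0.    1.45 -0.09]
1.2 [631. 292. 175.] [-0.    1.45  0.06]
1.3 [645. 295. 173.] [-0.    1.44  0.2 ]
1.4 [659. 297. 169.] [-0.    1.41  0.35]
1.5 [672. 299. 164.] [-0.    1.37  0.49]
1.6 [685. 301. 158.] [-0.    1.31  0.62]
1.7 [698. 303. 151.] [-0.    1.25  0.75]
```

View pics/s11.png

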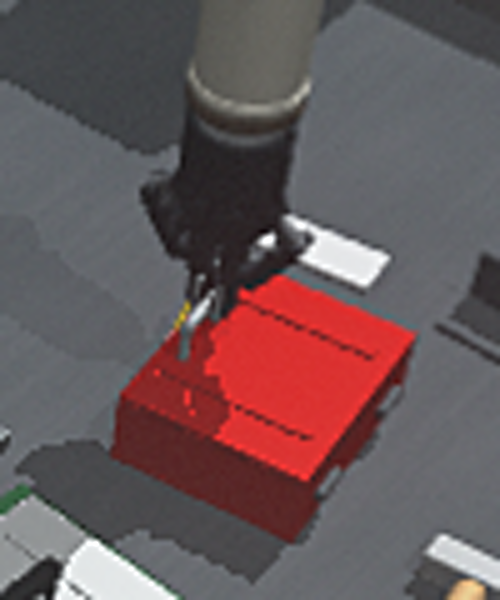

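>>> servo_tool(
  moves=[
    [0, 0.7, -1.27, 0, 0, 0],
    [0, 0.83, -1.19, 0, 0, 0],
    [0, 0.95, -1.1, 0, 0, 0],
    [0, 1.05, -1, 0, 0, 0],
    [0, 1.15, -0.9, 0, 0, 0],
  ],
)

```text
clock: 13.63
position: [530.4, 281.3, 137.8]
eef_rot: [0.651, 0.759, -0.004, -0.003]
ft_force: [-9.7, -1.4, 1.9]
width: 0.087
```

```bash
python3 - <<'E'
from h import *
s=st()
shot('scene','s12',(300,80,400,200),5);
E
```

```text
t 13.63 p [530.4 281.3 137.8] q [ 0.6508  0.7592 -0.0035 -0.0025] F [-9.7 -1.4  1.9] w 0.087
```

View pics/s12.png

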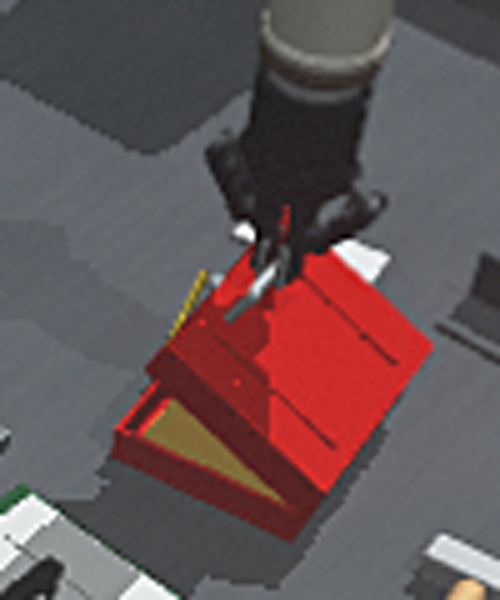

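>>> servo_tool(
  moves=[
    [0, 1.2, -0.77, 0, 0, 0],
    [0, 1.3, -0.64, 0, 0, 0],
    [0, 1.35, -0.51, 0, 0, 0],
    [0, 1.4, -0.37, 0, 0, 0],
    [0, 1.4, -0.23, 0, 0, 0],
  ],
)

```text
clock: 14.1
position: [599.3, 292.2, 164.9]
eef_rot: [0.651, 0.759, -0.001, -0.001]
ft_force: [-8.3, -0.6, 18.3]
width: 0.087
```

```bash
python3 - <<'E'
from h import *
s=st();print(s['qpos'].round(2))
shot('scene','s13',(300,60,420,200),5);
E
```

```text
t 14.1 p [599.3 292.2 164.9] q [ 0.6512  0.7589 -0.0008 -0.0011] F [-8.3 -0.6 18.3] w 0.087
[ 0.04  0.7  -0.81  1.55  0.54  1.13 -0.74]
```

View pics/s13.png

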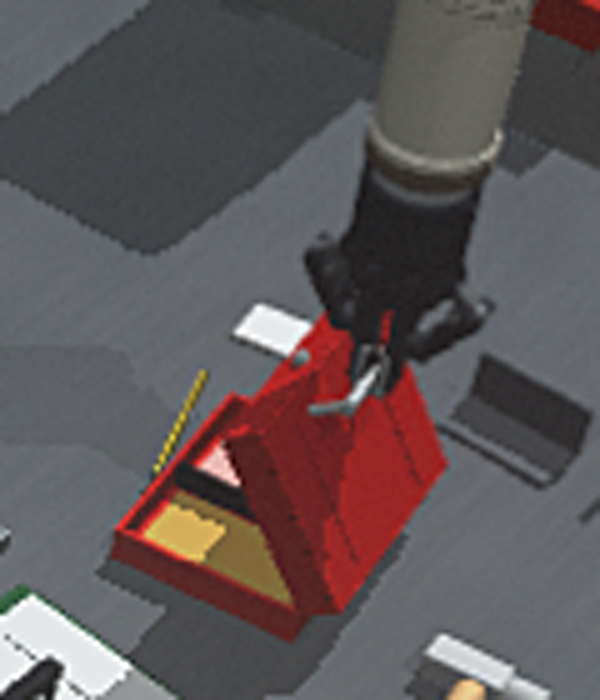

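>>> servo_tool(
  moves=[
    [0, 1.4, -0.25, 0, 0, 0],
    [0, 1.4, -0.1, 0, 0, 0],
    [0, 1.4, 0.1, 0, 0, 0],
  ],
)

```text
clock: 14.4
position: [640.1, 298.4, 165.2]
eef_rot: [0.651, 0.759, -0.002, -0.002]
ft_force: [-3.5, -0.2, 8.9]
width: 0.085
```

>>> servo_tool(
  moves=[
    [0, 1.4, 0.33, 0, 0, 0],
    [0, 1.35, 0.47, 0, 0, 0],
  ],
)

```text
clock: 14.57
position: [668.5, 302.8, 158.0]
eef_rot: [0.651, 0.759, -0.001, -0.001]
ft_force: [-4.6, 0.5, 5.9]
width: 0.083
```

```bash
python3 - <<'E'
from h import *
s=st();print(s['qpos'].round(2))
shot('scene','s14',(300,60,420,200),5);
E
```

```text
t 14.57 p [668.5 302.8 158. ] q [ 6.512e-01  7.589e-01 -6.000e-04 -1.300e-03] F [-4.6  0.5  5.9] w 0.083
[-0.    0.81 -0.78  1.36  0.58  1.2  -0.68]
```

View pics/s14.png

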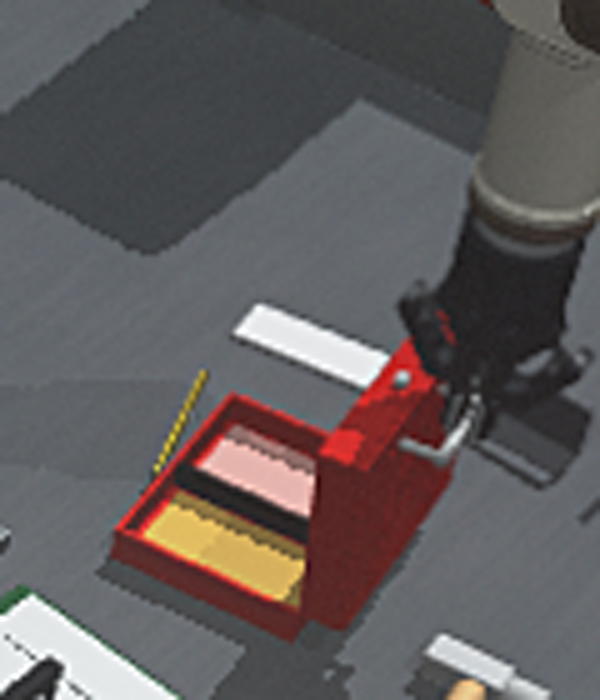

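>>> servo_tool(
  moves=[
    [0, 1.3, 0.58, 0, 0, 0],
    [0, 1.25, 0.72, 0, 0, 0],
    [0, 0.6, 0.42, 0, 0, 0],
    [0, 0, 0, 0, 0, 0],
  ],
)

```text
clock: 14.95
position: [701.3, 308.0, 139.9]
eef_rot: [0.652, 0.759, 0.001, -0.001]
ft_force: [2.8, 2.6, 0.5]
width: 0.085
```

```bash
python3 - <<'E'
from h import *
s=st();print(s['qpos'].round(2))
shot('scene','s15',(300,60,420,200),5);
E
```

```text
t 14.95 p [701.3 308.  139.9] q [ 0.6517  0.7585  0.0013 -0.0008] F [2.8 2.6 0.5] w 0.085
[-0.03  0.88 -0.76  1.27  0.6   1.21 -0.65]
```

View pics/s15.png

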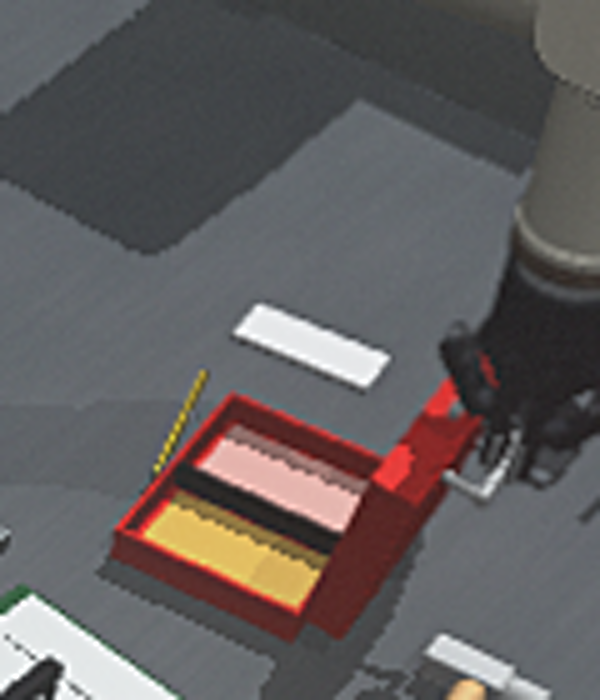

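>>> servo_tool(
  moves=[
    [0, 0, 0, 0, 0, 0],
    [0, 0, 0, 0, 0, 0],
    [0, 0, 0, 0, 0, 0],
  ],
  grip=0.27,
)

```text
clock: 15.25
position: [699.6, 306.2, 140.1]
eef_rot: [0.651, 0.759, -0.001, -0.0]
ft_force: [2.1, 2.9, -1.1]
width: 0.266
```

>>> servo_tool(
  moves=[
    [0, 0, -1.5, 0, 0, 0],
    [0, 0, -2, 0, 0, 0],
    [0, 0, -3, 0, 0, 0],
    [0, 0, -3, 0, 0, 0],
    [0, 0, -1, 0, 0, 0],
  ],
)

```text
clock: 15.67
position: [701.0, 307.5, 251.7]
eef_rot: [0.652, 0.759, 0.002, 0.0]
ft_force: [-0.0, 0.3, 1.5]
width: 0.271
```

```bash
python3 - <<'E'
from h import *
s=st()
shot('scene','s16',(300,60,420,200),5);shot('top','t16',(90,130,250,250),4.5)
E
```

```text
t 15.67 p [701.  307.5 251.7] q [6.516e-01 7.586e-01 2.200e-03 4.000e-04] F [-0.   0.3  1.5] w 0.271
```

View pics/s16.png

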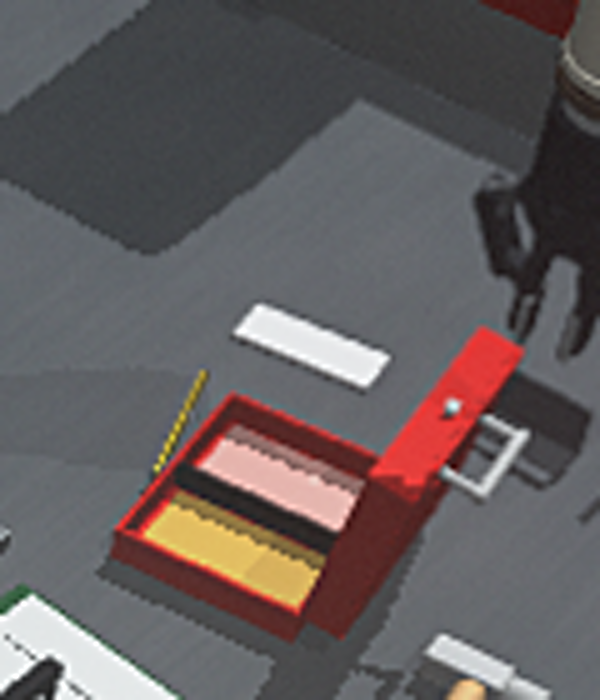

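View pics/t16.png

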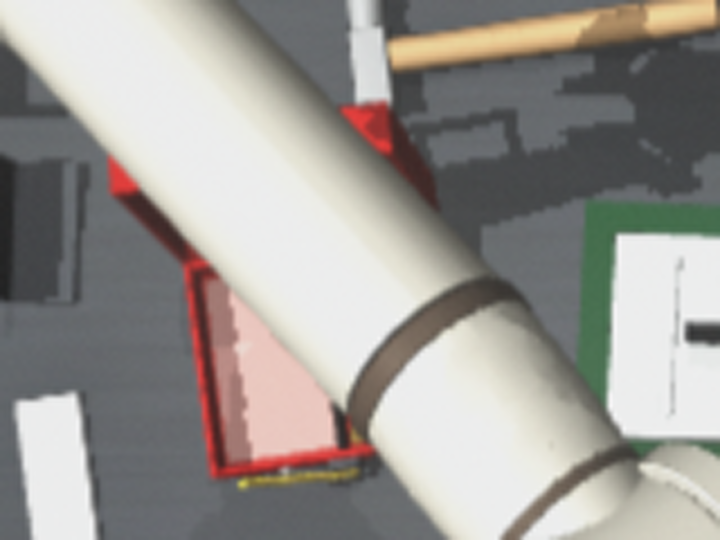

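```bash
python3 - <<'E'
from h import *
for th in(1.6,1.7,1.75):
    u=75-130*np.cos(th)+65*np.sin(th); print(th,proj('scene',[[*loc(CASE,u,0),30+130*np.sin(th)+65*np.cos(th)]]), px((505,455),(300,60),5))
shot('scene','s17',(195,210,285,285),8);shot('top','t17',(295,170,375,235),9)
E
```

```text
1.6 [[395.58742777 149.2993826 ]] [400.6 150.6]
1.7 [[398.51031086 152.40475573]] [400.6 150.6]
1.75 [[399.85442387 154.01824482]] [400.6 150.6]
```

View pics/s17.png

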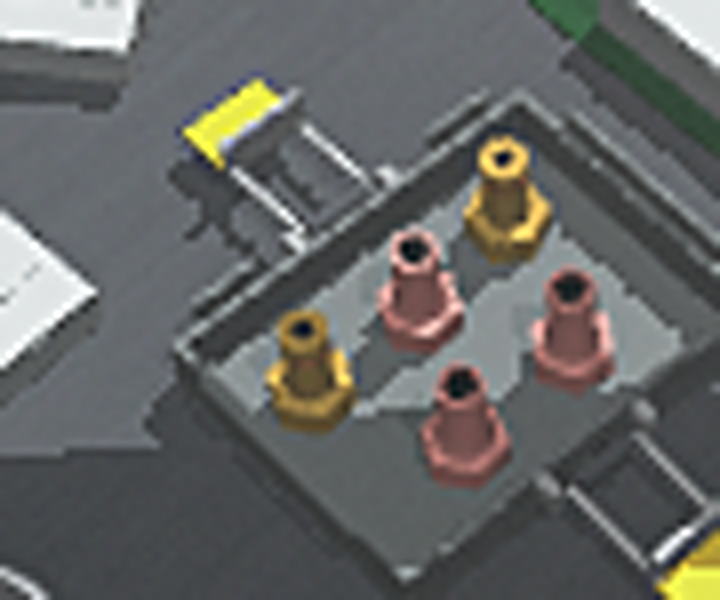

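View pics/t17.png

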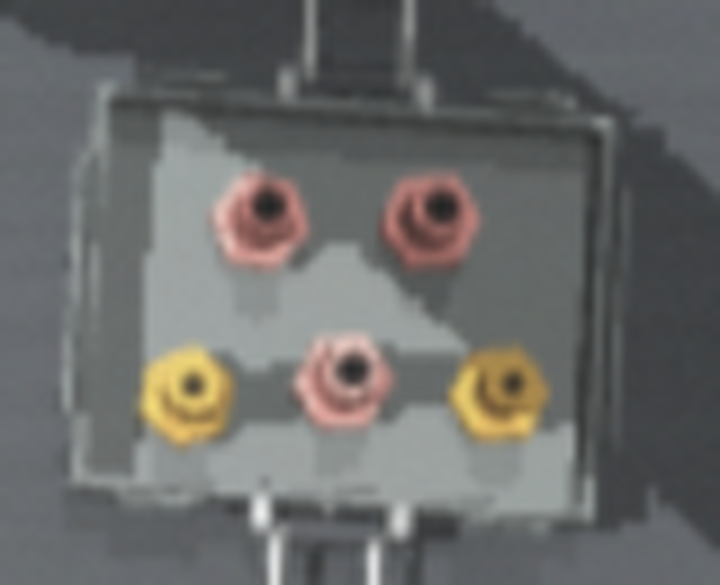

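```bash
cat >> h.py <<'E'
def both(tp,sp,z=54):
    f=lambda q:np.concatenate([(proj('top',[[*q,z]])[0]-tp),(proj('scene',[[*q,z]])[0]-sp)])
    r=least_squares(f,unproj('top',[tp],z)[0][:2]); return r.x,unproj('top',[tp],z)[0][:2],unproj('scene',[sp],z)[0][:2]
def inv(F,p):
    c,s=np.cos(F[2]),np.sin(F[2]); d=np.array(p)-F[:2]; return np.array([c*d[0]+s*d[1],-s*d[0]+c*d[1]])
E
python3 - <<'E'
from h import *
for n,t,s in[('Na',(268,204),(571,286)),('Nb',(440,205),(461,382)),('Ha',(193,384),(505,157)),('Nc',(353,370),(415,248)),('Hb',(513,383),(303,328))]:
    q,a,b=both(px(t,(295,170),9),px(s,(195,210),8)); print(n,q.round(1),a.round(1),b.round(1),inv(TOTE,q).round(1))
E
```

```text
Na [ 583.5 -223.7] [ 583.7 -225.3] [ 582.9 -221.7] [27.6 29.5]
Nb [ 582.8 -282.3] [ 583.1 -284. ] [ 582.3 -280.5] [ 31.2 -29. ]
Ha [ 522.3 -197.5] [ 522.2 -199. ] [ 522.2 -195.6] [-35.3  51.2]
Nc [ 526.9 -251.8] [ 526.6 -253.4] [ 526.9 -249.8] [-26.8  -2.6]
Hb [ 521.9 -306. ] [ 521.9 -307.7] [ 521.7 -304.2] [-27.8 -57.1]
```

```bash
python3 - <<'E'
from h import *
c,r=plan([640,-120,180],-.073,step=36)
c,r=plan([583.5,-223.7,110],-.073,p0=c,r0=r,step=25)
E
```

```text
[[-2.75,-0.82,0.44,-0,0,0.12],[-2.82,-0.49,0.43,-0,0,0.12],[-2.87,-0.14,0.44,-0,0,0.12],[-2.86,0.2,0.43,-0,0,0.12],[-2.82,0.54,0.44,-0,0,0.12]]
[[-2.73,0.87,0.44,-0,0,0.12],[-2.6,1.2,0.43,-0,0,0.12],[-2.45,1.49,0.44,-0,0,0.12],[-2.25,1.78,0.44,-0,0,0.12],[-2.02,2.04,0.43,-0,0,0.12]]
[[-1.76,2.26,0.44,-0,0,0.12],[-1.48,2.46,0.43,-0,0,0.12],[-1.17,2.62,0.44,-0,0,0.12],[-0.85,2.74,0.44,-0,0,0.12],[-0.52,2.82,0.43,-0,0,0.12]]
[[-0.8,1.79,1.17,0,0,-0.001],[-0.81,1.8,1.17,0,0,-0.001],[-0.8,1.79,1.17,0,0,-0.001],[-0.81,1.79,1.17,0,0,-0.001],[-0.81,1.79,1.18,0,0,-0.001]]
[[-0.81,1.79,1.17,0,0,-0.001]]
```

>>> servo_tool(
  moves=[
    [-2.75, -0.82, 0.44, 0, 0, 0.12],
    [-2.82, -0.49, 0.44, 0, 0, 0.12],
    [-2.87, -0.14, 0.44, 0, 0, 0.12],
    [-2.86, 0.2, 0.44, 0, 0, 0.12],
    [-2.82, 0.54, 0.44, 0, 0, 0.12],
  ],
  grip=0.45,
)

```text
clock: 16.28
position: [678.3, 162.3, 220.2]
eef_rot: [0.848, 0.53, -0.003, -0.001]
ft_force: [1.0, -0.7, -0.3]
width: 0.449
```

>>> servo_tool(
  moves=[
    [-2.73, 0.87, 0.44, 0, 0, 0.12],
    [-2.6, 1.2, 0.44, 0, 0, 0.12],
    [-2.45, 1.49, 0.44, 0, 0, 0.12],
    [-2.25, 1.78, 0.44, 0, 0, 0.12],
    [-2.02, 2.04, 0.44, 0, 0, 0.12],
  ],
)

```text
clock: 16.7
position: [658.1, 20.6, 198.5]
eef_rot: [0.967, 0.255, -0.003, -0.001]
ft_force: [1.2, 0.1, -0.8]
width: 0.457
```

>>> servo_tool(
  moves=[
    [-1.76, 2.26, 0.44, 0, 0, 0.12],
    [-1.48, 2.46, 0.44, 0, 0, 0.12],
    [-1.17, 2.62, 0.44, 0, 0, 0.12],
    [-0.85, 2.74, 0.44, 0, 0, 0.12],
    [-0.52, 2.82, 0.44, 0, 0, 0.12],
  ],
)

```text
clock: 17.12
position: [638.1, -121.0, 176.6]
eef_rot: [0.999, -0.042, -0.003, -0.0]
ft_force: [0.2, 0.6, 0.4]
width: 0.455
```

>>> servo_tool(
  moves=[
    [-0.8, 1.8, 1.17, 0, 0, 0],
    [-0.8, 1.8, 1.17, 0, 0, 0],
    [-0.8, 1.8, 1.17, 0, 0, 0],
    [-0.8, 1.8, 1.17, 0, 0, 0],
    [-0.8, 1.8, 1.17, 0, 0, 0],
  ],
)

```text
clock: 17.53
position: [590.7, -206.7, 117.9]
eef_rot: [0.999, -0.039, -0.003, -0.0]
ft_force: [-0.0, 0.1, 0.4]
width: 0.45
```

```bash
python3 - <<'E'
from h import *
s=st();print(s['qpos'].round(2),ph())
c,r=plan([583.5,-223.7,70],-.073,step=25)
shot('scene','s18',(180,180,300,290),6)
E
```

```text
t 17.53 p [ 590.7 -206.7  117.9] q [ 9.992e-01 -3.880e-02 -3.100e-03 -5.000e-04] F [-0.   0.1  0.4] w 0.45
[ 0.57  0.58 -0.37  1.7   0.26  0.91 -1.56] -0.07761113757579322
[[-0.19,0.59,1.6,-0,0.002,-0.002],[-0.19,0.58,1.6,-0,0.002,-0.002],[-0.19,0.59,1.59,-0,0.002,-0.002]]
```

View pics/s18.png

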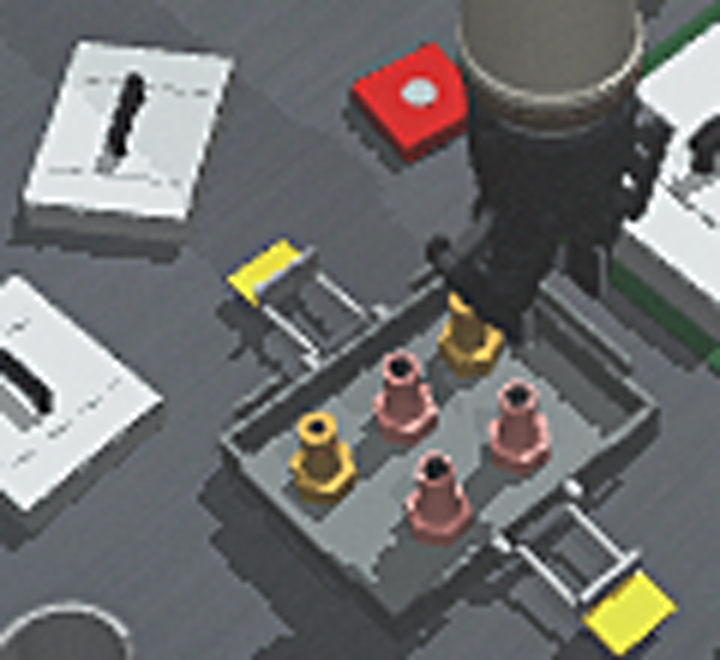

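>>> servo_tool(
  moves=[
    [-0.2, 0.59, 1.6, 0, 0.002, 0],
    [-0.2, 0.59, 1.6, 0, 0.002, 0],
    [-0.2, 0.59, 1.6, 0, 0.002, 0],
    [0, 0, 0, 0, 0, 0],
    [0, 0, 0, 0, 0, 0],
  ],
)

```text
clock: 18.0
position: [583.8, -222.8, 70.6]
eef_rot: [0.999, -0.039, -0.0, -0.001]
ft_force: [-0.2, -0.6, 0.9]
width: 0.446
```

```bash
python3 - <<'E'
from h import *
s=st()
c,r=plan([583.5,-223.7,27],-.073,step=12)
shot('scene','s19',(210,200,290,280),8)
E
```

```text
t 18.0 p [ 583.8 -222.8   70.6] q [ 9.992e-01 -3.910e-02 -4.000e-04 -6.000e-04] F [-0.2 -0.6  0.9] w 0.446
[[-0.01,0.02,1.09,-0,0,-0.001],[-0,0.03,1.09,-0,0,-0.001],[-0.01,0.02,1.09,-0,0,-0.001],[-0,0.02,1.09,-0,0,-0.001]]
```

View pics/s19.png

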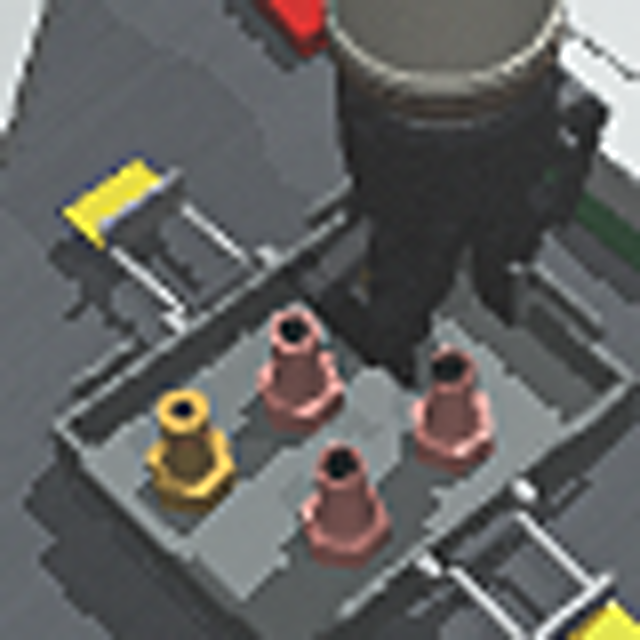

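>>> servo_tool(
  moves=[
    [0, 0.02, 1.1, 0, 0, 0],
    [0, 0.02, 1.1, 0, 0, 0],
    [0, 0.02, 1.1, 0, 0, 0],
    [0, 0.02, 1.0, 0, 0, 0],
    [0, 0, 0, 0, 0, 0],
  ],
)

```text
clock: 18.47
position: [584.2, -223.1, 26.6]
eef_rot: [0.999, -0.038, -0.0, -0.001]
ft_force: [0.5, 0.5, 0.1]
width: 0.448
```

>>> servo_tool(
  moves=[
    [0, 0, 0, 0, 0, 0],
    [0, 0, 0, 0, 0, 0],
    [0, 0, 0, 0, 0, 0],
    [0, 0, 0, 0, 0, 0],
  ],
  grip=0,
)

```text
clock: 18.8
position: [586.6, -224.1, 30.1]
eef_rot: [0.999, -0.039, 0.002, 0.0]
ft_force: [-0.5, 0.3, -0.8]
width: 0.199
```

>>> servo_tool(
  moves=[
    [0, 0, -0.6, 0, 0, 0],
    [0, 0, -1.2, 0, 0, 0],
    [0, 0, -2, 0, 0, 0],
    [0, 0, -2, 0, 0, 0],
    [0, 0, -2, 0, 0, 0],
  ],
)

```text
clock: 19.22
position: [586.1, -223.9, 109.7]
eef_rot: [0.999, -0.039, 0.002, 0.0]
ft_force: [0.8, -0.4, -0.6]
width: 0.199
```

```bash
python3 - <<'E'
from h import *
s=st()
shot('scene','s20',(210,180,310,280),7)
D=loc(CASE,28,44);print(D)
c,r=plan([*D,130],.152,step=32)
c,r=plan([*D,40],.152,step=18,p0=c,r0=r)
E
```

```text
t 19.22 p [ 586.1 -223.9  109.7] q [ 9.993e-01 -3.850e-02  2.500e-03  2.000e-04] F [ 0.8 -0.4 -0.6] w 0.199
[564.21488981 326.73232035]
[[-0.37,-3.04,-0.1,0,-0.001,-0.013],[-0.33,-3.05,-0.1,0,-0.001,-0.013],[-0.3,-3.05,-0.09,0,-0.001,-0.013],[-0.25,-3.06,-0.1,0,-0.001,-0.013],[-0.21,-3.06,-0.1,0,-0.001,-0.013]]
[[-0.18,-3.06,-0.09,0,-0.001,-0.013],[-0.13,-3.06,-0.1,0,-0.001,-0.013],[-0.09,-3.07,-0.1,0,-0.001,-0.013],[-0.06,-3.06,-0.09,0,-0.001,-0.013],[-0.01,-3.07,-0.1,0,-0.001,-0.013]]
[[0.02,-3.07,-0.1,0,-0.001,-0.013],[0.07,-3.06,-0.09,0,-0.001,-0.013],[0.1,-3.07,-0.1,0,-0.001,-0.013],[0.15,-3.06,-0.09,0,-0.001,-0.013],[0.18,-3.06,-0.1,0,-0.001,-0.013]]
[[0.22,-3.06,-0.1,0,-0.001,-0.013],[0.27,-3.05,-0.1,0,-0.001,-0.013],[0.3,-3.06,-0.09,0,-0.001,-0.013]]
[[0.01,-0,1.8,0.001,0.001,0.001],[0.01,-0.01,1.8,0.001,0.001,0.001],[0.01,0,1.8,0.001,0.001,0.001],[0.01,0.01,1.8,0.001,0.001,0.001],[0.01,-0,1.8,0.001,0.001,0.001]]
```

View pics/s20.png

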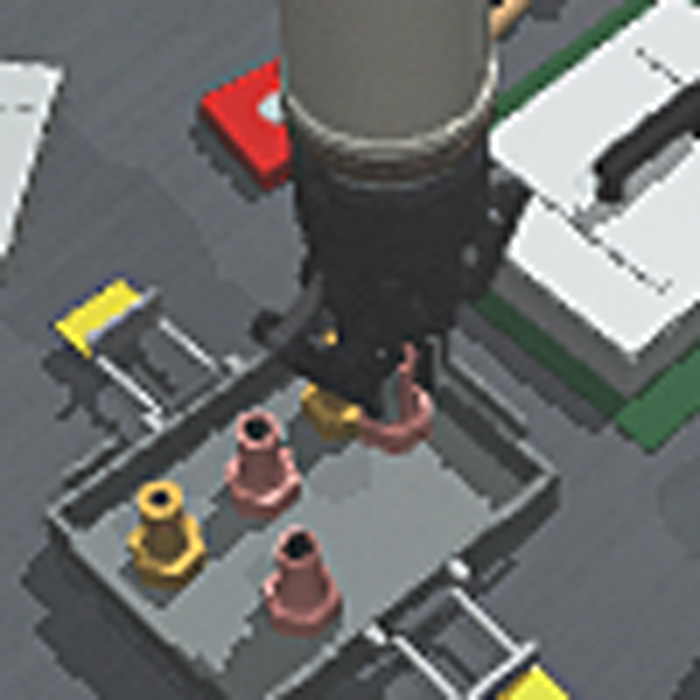

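>>> servo_tool(
  moves=[
    [-0.37, -2.5, -0.3, 0, 0, -0.013],
    [-0.33, -3.05, -0.3, 0, 0, -0.013],
    [-0.3, -3.05, -0.3, 0, 0, -0.013],
    [-0.25, -3.06, -0.2, 0, 0, -0.013],
    [-0.21, -3.06, -0.2, 0, 0, -0.013],
  ],
)

```text
clock: 19.68
position: [579.0, -74.9, 122.2]
eef_rot: [1.0, -0.006, 0.003, 0.0]
ft_force: [0.0, 0.7, 0.3]
width: 0.199
```

>>> servo_tool(
  moves=[
    [-0.18, -3.06, -0.2, 0, 0, -0.013],
    [-0.13, -3.06, -0.1, 0, 0, -0.013],
    [-0.09, -3.07, -0.1, 0, 0, -0.013],
    [-0.06, -3.06, 0, 0, 0, -0.013],
    [0, -3.07, 0, 0, 0, -0.013],
  ],
)

```text
clock: 20.1
position: [572.2, 78.4, 126.0]
eef_rot: [1.0, 0.027, 0.003, 0.0]
ft_force: [1.4, -0.1, -0.7]
width: 0.194
```

>>> servo_tool(
  moves=[
    [0.02, -3.07, 0, 0, 0, -0.013],
    [0.07, -3.06, 0, 0, 0, -0.013],
    [0.1, -3.07, 0, 0, 0, -0.013],
    [0.15, -3.06, 0, 0, 0, -0.013],
    [0.18, -3.06, 0, 0, 0, -0.013],
  ],
)

```text
clock: 20.52
position: [565.3, 231.7, 125.8]
eef_rot: [0.998, 0.059, 0.003, 0.0]
ft_force: [0.7, 0.4, 0.1]
width: 0.198
```

>>> servo_tool(
  moves=[
    [0.22, -3, 0, 0, 0, -0.013],
    [0.27, -3, 0, 0, 0, -0.013],
    [0.3, -2, 0, 0, 0, -0.013],
    [0, 0, 0, 0, 0, 0],
  ],
)

```text
clock: 20.85
position: [560.9, 318.1, 126.3]
eef_rot: [0.997, 0.082, 0.003, -0.002]
ft_force: [-0.7, 0.4, -0.7]
width: 0.201
```

```bash
python3 - <<'E'
from h import *
s=st();print(ph(),s['qpos'].round(2))
D=loc(CASE,28,44);print(D)
c,r=plan([*D,50],.152,step=22)
shot('scene','s21',(320,80,420,190),6)
E
```

```text
t 20.85 p [560.9 318.1 126.3] q [ 0.9966  0.0822  0.0029 -0.0025] F [-0.7  0.4 -0.7] w 0.201
0.16459522203971713 [-0.2   0.62 -0.5   1.65  0.35  0.95 -2.23]
[564.21488981 326.73232035]
[[0.11,-0.19,1.91,-0.001,-0.002,0.003],[0.11,-0.19,1.91,-0.001,-0.002,0.003],[0.11,-0.2,1.91,-0.001,-0.002,0.003],[0.11,-0.19,1.9,-0.001,-0.002,0.003]]
```

View pics/s21.png

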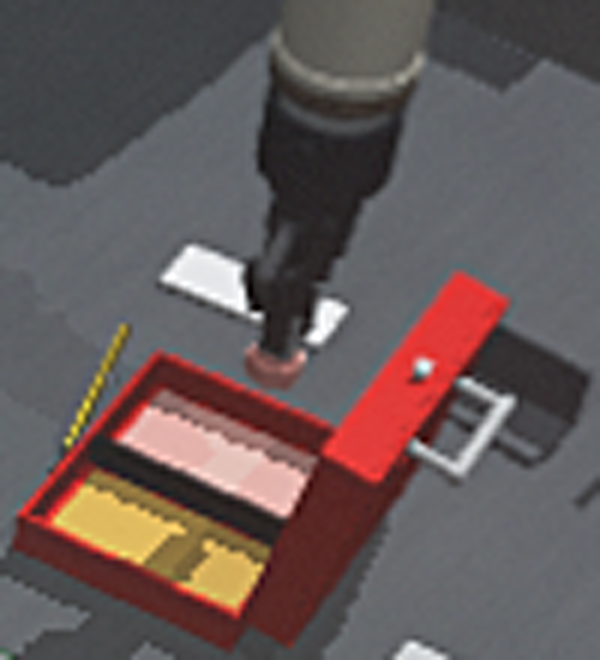

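>>> servo_tool(
  moves=[
    [0.11, -0.19, 1.9, 0, -0.001, 0.003],
    [0.11, -0.19, 1.9, 0, -0.001, 0.003],
    [0.11, -0.19, 1.9, 0, -0.001, 0.003],
    [0.11, -0.19, 1.9, 0, -0.001, 0.003],
    [0, 0, 0, 0, 0, 0],
  ],
)

```text
clock: 21.32
position: [564.4, 315.5, 45.1]
eef_rot: [0.997, 0.071, -0.002, 0.002]
ft_force: [-1.2, -0.7, -1.5]
width: 0.195
```

>>> servo_tool(
  moves=[
    [0, 0, 0.8, 0, 0, 0],
    [0, 0, 0.6, 0, 0, 0],
    [0, 0, 0.4, 0, 0, 0],
    [0, 0, 0.2, 0, 0, 0],
    [0, 0, 0, 0, 0, 0],
  ],
)

```text
clock: 21.73
position: [566.6, 318.6, 29.4]
eef_rot: [0.997, 0.072, 0.001, 0.0]
ft_force: [0.6, -0.4, -0.3]
width: 0.2
```

```bash
python3 - <<'E'
from h import *
s=st()
shot('scene','s22',(310,90,410,190),6)
E
```

```text
t 21.73 p [566.6 318.6  29.4] q [9.974e-01 7.220e-02 6.000e-04 5.000e-04] F [ 0.6 -0.4 -0.3] w 0.2
```

View pics/s22.png

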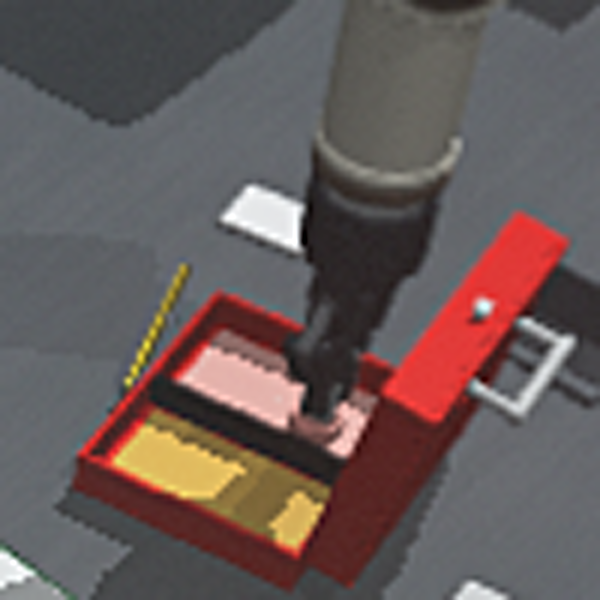

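>>> servo_tool(
  moves=[
    [0, -0.3, 0.15, 0, 0, 0],
    [0, -0.2, 0.1, 0, 0, 0],
    [0, 0, 0, 0, 0, 0],
  ],
)

```text
clock: 22.03
position: [566.9, 319.3, 29.3]
eef_rot: [0.997, 0.071, 0.001, 0.004]
ft_force: [-6.8, -13.8, 26.2]
width: 0.202
```

>>> servo_tool(
  moves=[
    [0, 0, 0, 0, 0, 0],
    [0, 0, 0, 0, 0, 0],
    [0, 0, 0, 0, 0, 0],
  ],
  grip=0.36,
)

```text
clock: 22.28
position: [565.4, 324.1, 26.2]
eef_rot: [0.997, 0.072, 0.0, 0.0]
ft_force: [-1.6, -0.3, 0.4]
width: 0.36
```

>>> servo_tool(
  moves=[
    [0, 0, -1, 0, 0, 0],
    [0, 0, -2, 0, 0, 0],
    [0, 0, -3, 0, 0, 0],
    [0, 0, -4, 0, 0, 0],
  ],
)

```text
clock: 22.62
position: [562.9, 322.8, 124.3]
eef_rot: [0.997, 0.073, -0.003, 0.001]
ft_force: [1.1, -0.3, 0.1]
width: 0.362
```

```bash
python3 - <<'E'
from h import *
s=st()
shot('scene','s23',(180,90,410,290),3.4)
c,r=plan([582.8,-282.3,130],-.073,step=33)
c,r=plan([582.8,-282.3,60],-.073,step=20,p0=c,r0=r)
E
```

```text
t 22.62 p [562.9 322.8 124.3] q [ 0.9973  0.0727 -0.0028  0.0014] F [ 1.1 -0.3  0.1] w 0.362
[[-0.39,3.18,0.01,-0,-0,0.012],[-0.35,3.19,0.02,-0,-0,0.012],[-0.31,3.19,0.01,-0,-0,0.012],[-0.27,3.2,0.02,-0,-0,0.012],[-0.24,3.19,0.01,-0,-0,0.012]]
[[-0.2,3.2,0.01,-0,-0,0.012],[-0.15,3.21,0.02,-0,-0,0.012],[-0.12,3.2,0.01,-0,-0,0.012],[-0.09,3.21,0.02,-0,-0,0.012],[-0.04,3.2,0.01,-0,-0,0.012]]
[[-0,3.21,0.01,-0,-0,0.012],[0.03,3.2,0.02,-0,-0,0.012],[0.07,3.21,0.01,-0,-0,0.012],[0.11,3.2,0.02,-0,-0,0.012],[0.15,3.21,0.01,-0,-0,0.012]]
[[0.19,3.2,0.02,-0,-0,0.012],[0.23,3.2,0.01,-0,-0,0.012],[0.26,3.19,0.01,-0,-0,0.012],[0.3,3.19,0.02,-0,-0,0.012]]
[[-0.01,0.01,1.75,-0.001,-0.002,-0.002],[-0.01,0.01,1.75,-0.001,-0.002,-0.002],[-0.01,0,1.75,-0.001,-0.002,-0.002],[0,0.01,1.75,-0.001,-0.002,-0.002]]
```

View pics/s23.png

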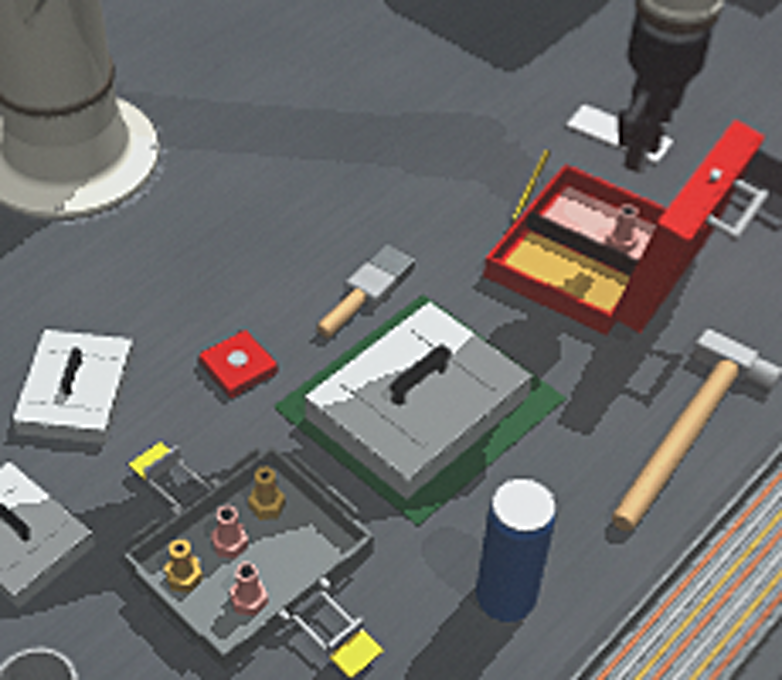

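>>> servo_tool(
  moves=[
    [-0.39, 2.5, 0, 0, 0, 0.012],
    [-0.35, 3.2, 0, 0, 0, 0.012],
    [-0.31, 3.2, 0, 0, 0, 0.012],
    [-0.27, 3.2, 0, 0, 0, 0.012],
    [-0.24, 3.2, 0, 0, 0, 0.012],
  ],
  grip=0.45,
)

```text
clock: 23.08
position: [568.0, 169.1, 126.5]
eef_rot: [0.999, 0.043, 0.0, 0.0]
ft_force: [0.2, 0.8, -1.1]
width: 0.45
```

>>> servo_tool(
  moves=[
    [-0.2, 3.2, 0, 0, 0, 0.012],
    [-0.15, 3.2, 0, 0, 0, 0.012],
    [-0.12, 3.2, 0, 0, 0, 0.012],
    [-0.09, 3.2, 0, 0, 0, 0.012],
    [-0.04, 3.2, 0, 0, 0, 0.012],
  ],
)

```text
clock: 23.5
position: [571.9, 8.7, 126.7]
eef_rot: [1.0, 0.012, 0.0, 0.0]
ft_force: [0.2, 1.4, -0.1]
width: 0.447
```

>>> servo_tool(
  moves=[
    [0, 3.2, 0, 0, 0, 0.012],
    [0.03, 3.2, 0, 0, 0, 0.012],
    [0.07, 3.2, 0, 0, 0, 0.012],
    [0.11, 3.2, 0, 0, 0, 0.012],
    [0.15, 3.2, 0, 0, 0, 0.012],
  ],
)

```text
clock: 23.92
position: [575.7, -151.4, 126.8]
eef_rot: [1.0, -0.018, 0.0, 0.0]
ft_force: [-0.1, 0.3, 0.1]
width: 0.448
```

>>> servo_tool(
  moves=[
    [0.19, 3.2, 0, 0, 0, 0.012],
    [0.23, 3.2, 0, 0, 0, 0.012],
    [0.26, 3, 0, 0, 0, 0.012],
    [0.3, 2, 0, 0, 0, 0.012],
    [0, 0, 0, 0, 0, 0],
  ],
)

```text
clock: 24.33
position: [578.6, -271.8, 126.6]
eef_rot: [0.999, -0.046, 0.0, 0.002]
ft_force: [-0.1, -0.7, 0.3]
width: 0.447
```

```bash
python3 - <<'E'
from h import *
s=st()
shot('scene','s24',(200,180,300,280),7)
c,r=plan([582.8,-282.3,64],-.073,step=20)
E
```

```text
t 24.33 p [ 578.6 -271.8  126.6] q [ 9.99e-01 -4.56e-02  4.00e-04  2.30e-03] F [-0.1 -0.7  0.3] w 0.447
[[0.13,0.34,1.56,0.001,-0,-0.004],[0.12,0.34,1.56,0.001,-0,-0.004],[0.12,0.34,1.57,0.001,-0,-0.004],[0.13,0.35,1.56,0.001,-0,-0.004]]
```

View pics/s24.png

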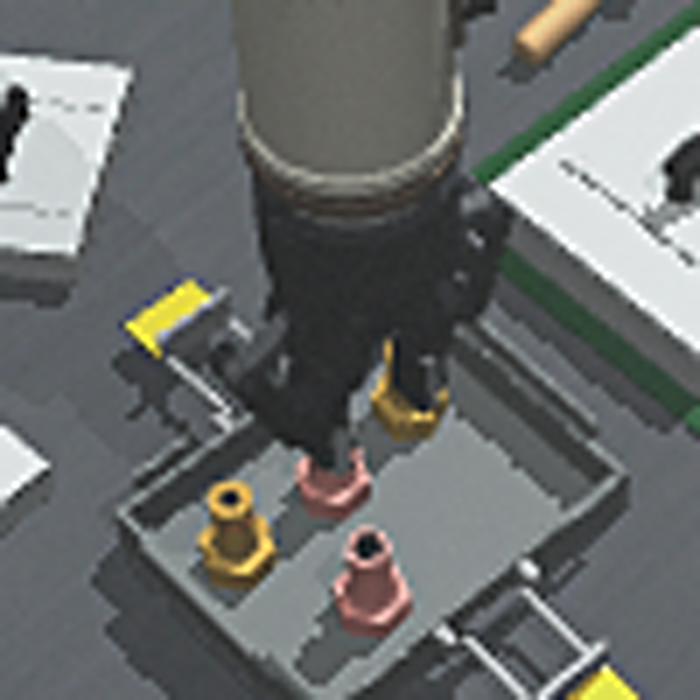

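>>> servo_tool(
  moves=[
    [0.13, 0.3, 1.55, 0, 0, -0.003],
    [0.13, 0.3, 1.55, 0, 0, -0.003],
    [0.13, 0.3, 1.55, 0, 0, -0.003],
    [0, 0, 1.5, 0, 0, 0],
    [0, 0, 0, 0, 0, 0],
  ],
)

```text
clock: 24.8
position: [579.5, -271.9, 59.8]
eef_rot: [0.999, -0.037, -0.003, -0.001]
ft_force: [-0.5, -0.3, -0.7]
width: 0.453
```

>>> servo_tool(
  moves=[
    [0, 0, 0, 0, 0, 0],
    [0, 0, 0, 0, 0, 0],
    [0, 0, 0, 0, 0, 0],
  ],
)

```text
clock: 25.05
position: [583.4, -273.7, 65.6]
eef_rot: [0.999, -0.037, 0.001, 0.001]
ft_force: [0.7, -0.1, 0.0]
width: 0.447
```

```bash
python3 - <<'E'
from h import *
s=st()
shot('scene','s25',(200,180,300,280),7)
c,r=plan([582.8,-282.3,28],-.073,step=12)
E
```

```text
t 25.05 p [ 583.4 -273.7   65.6] q [ 9.993e-01 -3.680e-02  7.000e-04  6.000e-04] F [ 0.7 -0.1  0. ] w 0.447
[[-0,0.21,0.95,0,-0,-0],[-0,0.21,0.94,0,-0,-0],[-0.01,0.21,0.95,0,-0,-0],[0,0.21,0.94,0,-0,-0]]
```

View pics/s25.png

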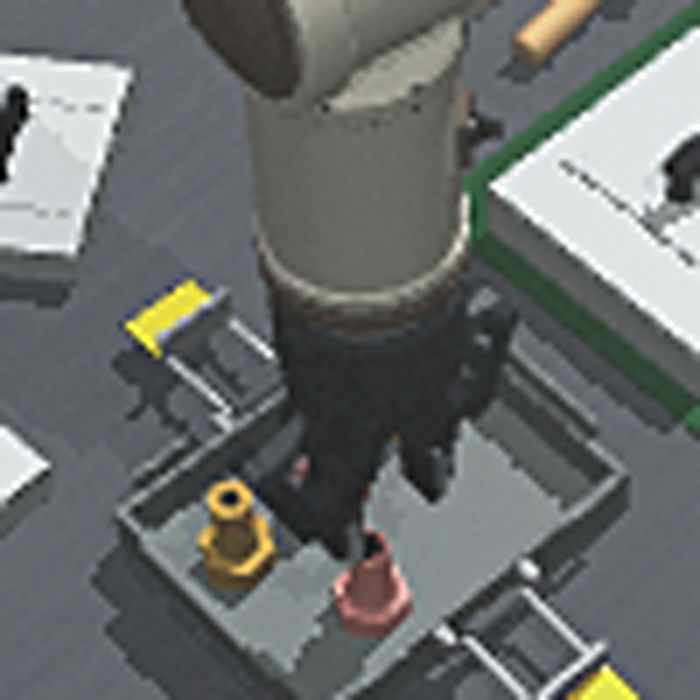

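>>> servo_tool(
  moves=[
    [0, 0.45, 0, 0, 0, 0],
    [0, 0.4, 0, 0, 0, 0],
    [0, 0, 0.8, 0, 0, 0],
    [0, 0, 1, 0, 0, 0],
    [0, 0, 1, 0, 0, 0],
  ],
)

```text
clock: 25.52
position: [581.8, -282.7, 36.0]
eef_rot: [0.999, -0.037, 0.0, 0.001]
ft_force: [-0.1, 0.6, 0.2]
width: 0.446
```

>>> servo_tool(
  moves=[
    [0, 0, 0.6, 0, 0, 0],
    [0, 0, 0.3, 0, 0, 0],
    [0, 0, 0, 0, 0, 0],
  ],
)

```text
clock: 25.77
position: [581.0, -281.7, 26.2]
eef_rot: [0.999, -0.037, -0.001, -0.0]
ft_force: [0.8, 0.0, -0.1]
width: 0.451
```

>>> servo_tool(
  moves=[
    [0, 0, 0, 0, 0, 0],
    [0, 0, 0, 0, 0, 0],
    [0, 0, 0, 0, 0, 0],
    [0, 0, 0, 0, 0, 0],
  ],
  grip=0,
)

```text
clock: 26.1
position: [582.3, -282.5, 28.3]
eef_rot: [0.999, -0.037, 0.0, 0.001]
ft_force: [-0.2, 0.8, 0.4]
width: 0.202
```

>>> servo_tool(
  moves=[
    [0, 0, -0.6, 0, 0, 0],
    [0, 0, -1.2, 0, 0, 0],
    [0, 0, -2, 0, 0, 0],
    [0, 0, -3, 0, 0, 0],
    [0, 0, -3, 0, 0, 0],
  ],
)

```text
clock: 26.52
position: [581.4, -282.0, 127.3]
eef_rot: [0.999, -0.037, -0.0, 0.0]
ft_force: [1.2, -0.0, -0.4]
width: 0.196
```

```bash
python3 - <<'E'
from h import *
s=st()
D=loc(CASE,-8,44);print(D)
c,r=plan([*D,130],.152,step=32)
E
```

```text
t 26.52 p [ 581.4 -282.   127.3] q [ 9.993e-01 -3.700e-02 -4.000e-04  2.000e-04] F [ 1.2 -0.  -0.4] w 0.196
[528.62996173 321.28136687]
[[-0.51,-3.15,-0.01,0,0,-0.012],[-0.48,-3.15,-0.02,0,0,-0.012],[-0.43,-3.16,-0.01,0,0,-0.012],[-0.4,-3.16,-0.02,0,0,-0.012],[-0.36,-3.16,-0.01,0,0,-0.012]]
[[-0.32,-3.18,-0.02,0,0,-0.012],[-0.29,-3.17,-0.01,0,0,-0.012],[-0.24,-3.18,-0.02,0,0,-0.012],[-0.21,-3.18,-0.01,0,0,-0.012],[-0.17,-3.18,-0.02,0,0,-0.012]]
[[-0.13,-3.19,-0.01,0,0,-0.012],[-0.1,-3.18,-0.02,0,0,-0.012],[-0.05,-3.19,-0.01,0,0,-0.012],[-0.02,-3.19,-0.02,0,0,-0.012],[0.02,-3.18,-0.01,0,0,-0.012]]
[[0.06,-3.19,-0.02,0,0,-0.012],[0.1,-3.19,-0.01,0,0,-0.012],[0.14,-3.18,-0.02,0,0,-0.012],[0.17,-3.18,-0.01,0,0,-0.012]]
```

>>> servo_tool(
  moves=[
    [-0.51, -2.7, 0, 0, 0, -0.012],
    [-0.48, -3.15, 0, 0, 0, -0.012],
    [-0.45, -3.16, 0, 0, 0, -0.012],
    [-0.42, -3.16, 0, 0, 0, -0.012],
    [-0.38, -3.16, 0, 0, 0, -0.012],
  ],
)

```text
clock: 26.93
position: [567.3, -126.9, 127.4]
eef_rot: [1.0, -0.007, 0.001, 0.001]
ft_force: [0.1, 1.0, -0.2]
width: 0.194
```

>>> servo_tool(
  moves=[
    [-0.34, -3.18, 0, 0, 0, -0.012],
    [-0.31, -3.18, 0, 0, 0, -0.012],
    [-0.26, -3.18, 0, 0, 0, -0.012],
    [-0.23, -3.18, 0, 0, 0, -0.012],
    [-0.19, -3.18, 0, 0, 0, -0.012],
  ],
)

```text
clock: 27.35
position: [552.5, 32.3, 127.1]
eef_rot: [1.0, 0.023, 0.001, 0.001]
ft_force: [1.4, 0.2, -0.2]
width: 0.204
```

>>> servo_tool(
  moves=[
    [-0.15, -3.19, 0, 0, 0, -0.012],
    [-0.12, -3.18, 0, 0, 0, -0.012],
    [-0.07, -3.19, 0, 0, 0, -0.012],
    [-0.04, -3.19, 0, 0, 0, -0.012],
    [0, -3.18, 0, 0, 0, -0.012],
  ],
)

```text
clock: 27.77
position: [537.6, 191.0, 127.0]
eef_rot: [0.999, 0.053, 0.001, 0.0]
ft_force: [-0.1, -0.4, 0.0]
width: 0.203
```

>>> servo_tool(
  moves=[
    [0.04, -3.19, 0, 0, 0, -0.012],
    [0.08, -3.19, 0, 0, 0, -0.012],
    [0.12, -3.18, 0, 0, 0, -0.012],
    [0.15, -2.5, 0, 0, 0, -0.012],
    [0, -1, 0, 0, 0, 0],
  ],
)

```text
clock: 28.18
position: [523.7, 325.3, 127.2]
eef_rot: [0.997, 0.08, 0.001, -0.002]
ft_force: [0.6, 0.2, -1.1]
width: 0.2
```

>>> servo_tool(
  moves=[
    [0, 0, 0, 0, 0, 0],
    [0, 0, 0, 0, 0, 0],
    [0, 0, 0, 0, 0, 0],
  ],
)

```text
clock: 28.43
position: [525.8, 317.0, 125.4]
eef_rot: [0.997, 0.076, 0.0, 0.001]
ft_force: [0.9, -0.1, -0.4]
width: 0.203
```

```bash
python3 - <<'E'
from h import *
s=st();print(ph(),inv(CASE,s['position'][:2]))
shot('scene','s26',(310,90,410,190),6)
D=loc(CASE,-11,44)
c,r=plan([*D,45],.152,step=20)
E
```

```text
t 28.43 p [525.8 317.  125.4] q [9.971e-01 7.560e-02 1.000e-04 1.500e-03] F [ 0.9 -0.1 -0.4] w 0.203
0.15139714672904228 [-11.45513925  40.18573487]
[[0.01,-0.09,1.61,0.001,-0,-0],[0,-0.08,1.6,0.001,-0,-0],[0.01,-0.08,1.61,0.001,-0,-0],[0.01,-0.09,1.61,0.001,-0,-0],[0,-0.08,1.6,0.001,-0,-0]]
```

View pics/s26.png

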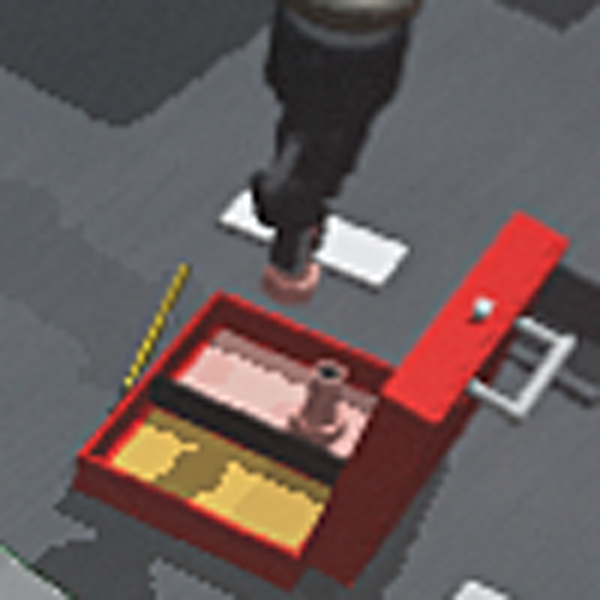

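>>> servo_tool(
  moves=[
    [0, -0.09, 1.6, 0, 0, 0],
    [0, -0.09, 1.6, 0, 0, 0],
    [0, -0.08, 1.6, 0, 0, 0],
    [0, -0.08, 1.6, 0, 0, 0],
    [0, 0, 1.2, 0, 0, 0],
  ],
)

```text
clock: 28.9
position: [524.9, 320.2, 48.0]
eef_rot: [0.997, 0.075, -0.0, 0.001]
ft_force: [0.4, 0.5, -0.8]
width: 0.199
```

>>> servo_tool(
  moves=[
    [0, 0, 0.8, 0, 0, 0],
    [0, 0, 0.6, 0, 0, 0],
    [0, 0, 0.4, 0, 0, 0],
    [0, 0, 0, 0, 0, 0],
    [0, 0, 0, 0, 0, 0],
  ],
)

```text
clock: 29.32
position: [524.7, 322.9, 31.7]
eef_rot: [0.997, 0.077, 0.0, 0.0]
ft_force: [1.1, -0.2, -0.7]
width: 0.199
```

```bash
python3 - <<'E'
from h import *
s=st();print(ph(),inv(CASE,s['position'][:2]))
print(inv(CASE,unproj('scene',[px((330,370),(310,90),6)],54)[0][:2]))
E
```

```text
t 29.32 p [524.7 322.9  31.7] q [9.97e-01 7.68e-02 2.00e-04 3.00e-04] F [ 1.1 -0.2 -0.7] w 0.199
0.15372301460991605 [-11.58405268  46.23559831]
[27.61931109 41.08907412]
```

>>> servo_tool(
  moves=[
    [0, 0, 0.2, 0, 0, 0],
    [0, 0, 0.1, 0, 0, 0],
    [0, 0, 0, 0, 0, 0],
  ],
)

```text
clock: 29.57
position: [524.6, 322.9, 28.6]
eef_rot: [0.997, 0.077, 0.0, 0.0]
ft_force: [0.1, 0.2, -0.9]
width: 0.202
```

>>> servo_tool(
  moves=[
    [0, 0, 0, 0, 0, 0],
    [0, 0, 0, 0, 0, 0],
    [0, 0, 0, 0, 0, 0],
  ],
  grip=0.4,
)

```text
clock: 29.82
position: [524.6, 323.0, 28.6]
eef_rot: [0.997, 0.077, 0.0, 0.0]
ft_force: [-0.8, -0.1, -0.6]
width: 0.408
```

>>> servo_tool(
  moves=[
    [0, 0, -1, 0, 0, 0],
    [0, 0, -2, 0, 0, 0],
    [0, 0, -3, 0, 0, 0],
    [0, 0, -4, 0, 0, 0],
    [0, 0, 0, 0, 0, 0],
  ],
)

```text
clock: 30.23
position: [528.4, 326.5, 136.8]
eef_rot: [0.997, 0.077, 0.005, -0.002]
ft_force: [1.2, 1.5, 1.4]
width: 0.401
```

```bash
python3 - <<'E'
from h import *
s=st()
shot('scene','s27',(180,90,410,290),3.4)
c,r=plan([526.9,-251.8,128],-.073,step=33)
E
```

```text
t 30.23 p [528.4 326.5 136.8] q [ 0.997   0.077   0.0054 -0.0024] F [1.2 1.5 1.4] w 0.401
[[-0.49,3.17,0.02,-0,-0,0.013],[-0.46,3.17,0.02,-0,-0,0.013],[-0.41,3.18,0.02,-0,-0,0.013],[-0.37,3.19,0.02,-0,-0,0.013],[-0.33,3.19,0.02,-0,-0,0.013]]
[[-0.29,3.19,0.02,-0,-0,0.013],[-0.25,3.2,0.02,-0,-0,0.013],[-0.2,3.2,0.02,-0,-0,0.013],[-0.16,3.2,0.02,-0,-0,0.013],[-0.13,3.21,0.02,-0,-0,0.013]]
[[-0.08,3.2,0.02,-0,-0,0.013],[-0.03,3.21,0.02,-0,-0,0.013],[-0,3.21,0.02,-0,-0,0.013],[0.04,3.2,0.02,-0,-0,0.013],[0.09,3.21,0.02,-0,-0,0.013]]
[[0.13,3.2,0.02,-0,-0,0.013],[0.17,3.21,0.02,-0,-0,0.013],[0.21,3.2,0.02,-0,-0,0.013]]
```

View pics/s27.png

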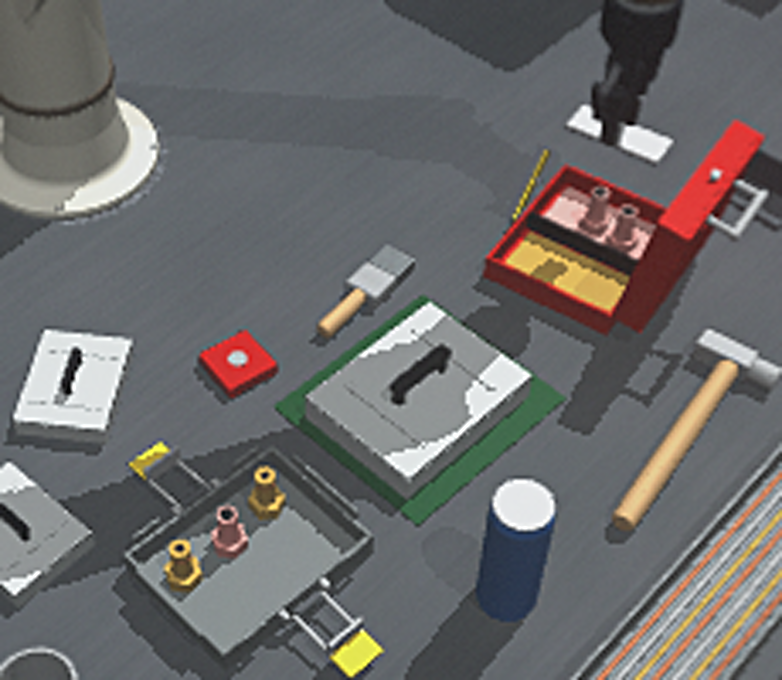

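>>> servo_tool(
  moves=[
    [-0.49, 2.6, 0, 0, 0, 0.013],
    [-0.46, 3.2, 0, 0, 0, 0.013],
    [-0.41, 3.2, 0, 0, 0, 0.013],
    [-0.37, 3.2, 0, 0, 0, 0.013],
    [-0.33, 3.2, 0, 0, 0, 0.013],
  ],
  grip=0.45,
)

```text
clock: 30.7
position: [522.9, 165.9, 128.3]
eef_rot: [0.999, 0.044, -0.0, 0.001]
ft_force: [0.2, -0.4, 0.1]
width: 0.453
```

>>> servo_tool(
  moves=[
    [-0.29, 3.2, 0, 0, 0, 0.013],
    [-0.25, 3.2, 0, 0, 0, 0.013],
    [-0.2, 3.2, 0, 0, 0, 0.013],
    [-0.16, 3.2, 0, 0, 0, 0.013],
    [-0.13, 3.2, 0, 0, 0, 0.013],
  ],
)

```text
clock: 31.12
position: [522.7, 5.5, 128.6]
eef_rot: [1.0, 0.012, -0.0, 0.001]
ft_force: [0.5, 0.4, 0.1]
width: 0.449
```

>>> servo_tool(
  moves=[
    [-0.08, 3.2, 0, 0, 0, 0.013],
    [-0.03, 3.2, 0, 0, 0, 0.013],
    [0, 3.2, 0, 0, 0, 0.013],
    [0.04, 3.2, 0, 0, 0, 0.013],
    [0.09, 3.2, 0, 0, 0, 0.013],
  ],
)

```text
clock: 31.53
position: [522.5, -154.4, 128.7]
eef_rot: [1.0, -0.021, -0.0, 0.0]
ft_force: [0.4, 0.1, -0.2]
width: 0.45
```

>>> servo_tool(
  moves=[
    [0.13, 3.2, 0.5, 0, 0, 0.013],
    [0.17, 3, 1, 0, 0, 0.013],
    [0.21, 2, 1.5, 0, 0, 0.013],
    [0, 1, 1.5, 0, 0, 0],
    [0, 0, 0.5, 0, 0, 0],
  ],
)

```text
clock: 31.95
position: [520.5, -248.5, 76.5]
eef_rot: [0.999, -0.043, -0.002, 0.001]
ft_force: [-0.5, -0.7, 0.3]
width: 0.453
```

>>> servo_tool(
  moves=[
    [0, 0, 0, 0, 0, 0],
    [0, 0, 0, 0, 0, 0],
    [0, 0, 0, 0, 0, 0],
    [0, 0, 0, 0, 0, 0],
  ],
)

```text
clock: 32.28
position: [524.2, -243.7, 79.9]
eef_rot: [0.999, -0.039, 0.001, 0.001]
ft_force: [-0.1, -0.4, -0.1]
width: 0.45
```

```bash
python3 - <<'E'
from h import *
s=st()
shot('scene','s28',(200,180,300,280),7)
c,r=plan([526.9,-251.8,70],-.073,step=12)
E
```

```text
t 32.28 p [ 524.2 -243.7   79.9] q [ 9.992e-01 -3.890e-02  8.000e-04  5.000e-04] F [-0.1 -0.4 -0.1] w 0.45
[[0.17,0.38,0.49,0.001,-0.001,-0.003],[0.17,0.37,0.5,0.001,-0.001,-0.003]]
```

View pics/s28.png

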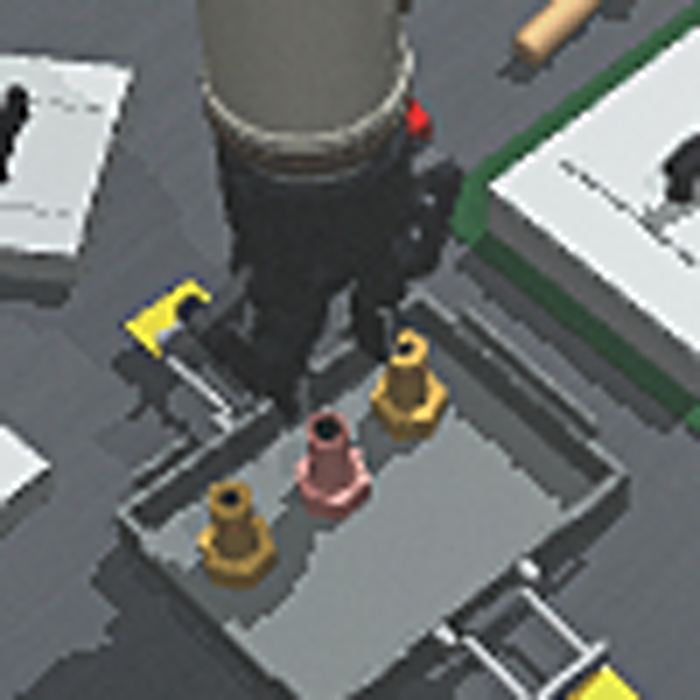

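>>> servo_tool(
  moves=[
    [0.15, 0.38, 0.5, 0, 0, 0],
    [0.15, 0.37, 0.5, 0, 0, 0],
    [0, 0, 1, 0, 0, 0],
    [0, 0, 1.2, 0, 0, 0],
    [0, 0, 1.2, 0, 0, 0],
  ],
)

```text
clock: 32.75
position: [525.1, -252.9, 33.4]
eef_rot: [0.999, -0.04, -0.0, 0.0]
ft_force: [0.3, 0.1, -0.7]
width: 0.453
```

>>> servo_tool(
  moves=[
    [0, 0, 0.6, 0, 0, 0],
    [0, 0, 0.2, 0, 0, 0],
    [0, 0, 0, 0, 0, 0],
    [0, 0, 0, 0, 0, 0],
  ],
)

```text
clock: 33.08
position: [525.6, -252.6, 26.7]
eef_rot: [0.999, -0.04, -0.0, 0.0]
ft_force: [0.2, -0.5, 0.4]
width: 0.449
```

>>> servo_tool(
  moves=[
    [0, 0, 0, 0, 0, 0],
    [0, 0, 0, 0, 0, 0],
    [0, 0, 0, 0, 0, 0],
    [0, 0, 0, 0, 0, 0],
  ],
  grip=0,
)

```text
clock: 33.42
position: [526.2, -253.1, 27.6]
eef_rot: [0.999, -0.04, 0.001, 0.001]
ft_force: [0.8, 0.7, 3.0]
width: 0.203
```

>>> servo_tool(
  moves=[
    [0, 0, -0.6, 0, 0, 0],
    [0, 0, -1.2, 0, 0, 0],
    [0, 0, -2, 0, 0, 0],
    [0, 0, -3, 0, 0, 0],
    [0, 0, -3, 0, 0, 0],
  ],
)

```text
clock: 33.83
position: [524.7, -252.3, 126.0]
eef_rot: [0.999, -0.04, -0.001, 0.0]
ft_force: [0.6, -1.0, -0.8]
width: 0.202
```

```bash
python3 - <<'E'
from h import *
s=st()
D=loc(CASE,-49,44);print(D)
c,r=plan([*D,130],.152,step=32)
E
```

```text
t 33.83 p [ 524.7 -252.3  126. ] q [ 9.992e-01 -4.000e-02 -8.000e-04  0.000e+00] F [ 0.6 -1.  -0.8] w 0.202
[488.10268253 315.07333652]
[[-0.45,-3.13,-0.02,-0,0,-0.013],[-0.42,-3.13,-0.02,-0,0,-0.013],[-0.37,-3.13,-0.02,-0,0,-0.013],[-0.33,-3.15,-0.03,-0,0,-0.013],[-0.29,-3.14,-0.02,-0,0,-0.013]]
[[-0.26,-3.15,-0.02,-0,0,-0.013],[-0.2,-3.15,-0.02,-0,0,-0.013],[-0.17,-3.16,-0.02,-0,0,-0.013],[-0.13,-3.15,-0.02,-0,0,-0.013],[-0.09,-3.16,-0.03,-0,0,-0.013]]
[[-0.04,-3.16,-0.02,-0,0,-0.013],[-0.01,-3.16,-0.02,-0,0,-0.013],[0.04,-3.15,-0.02,-0,0,-0.013],[0.08,-3.16,-0.02,-0,0,-0.013],[0.12,-3.16,-0.02,-0,0,-0.013]]
[[0.16,-3.15,-0.03,-0,0,-0.013],[0.2,-3.16,-0.02,-0,0,-0.013],[0.24,-3.15,-0.02,-0,0,-0.013]]
```

>>> servo_tool(
  moves=[
    [-0.45, -2.6, 0, 0, 0, -0.013],
    [-0.42, -3.15, 0, 0, 0, -0.013],
    [-0.37, -3.15, 0, 0, 0, -0.013],
    [-0.33, -3.15, 0, 0, 0, -0.013],
    [-0.29, -3.15, 0, 0, 0, -0.013],
  ],
)

```text
clock: 34.25
position: [514.9, -98.8, 125.9]
eef_rot: [1.0, -0.008, 0.001, 0.001]
ft_force: [1.2, 0.6, -0.2]
width: 0.205
```

>>> servo_tool(
  moves=[
    [-0.26, -3.15, 0, 0, 0, -0.013],
    [-0.2, -3.15, 0, 0, 0, -0.013],
    [-0.17, -3.15, 0, 0, 0, -0.013],
    [-0.13, -3.15, 0, 0, 0, -0.013],
    [-0.09, -3.15, 0, 0, 0, -0.013],
  ],
)

```text
clock: 34.67
position: [504.7, 58.8, 125.7]
eef_rot: [1.0, 0.025, 0.001, 0.001]
ft_force: [-0.3, 0.2, -0.1]
width: 0.198
```

>>> servo_tool(
  moves=[
    [-0.04, -3.15, 0, 0, 0, -0.013],
    [0, -3.15, 0, 0, 0, -0.013],
    [0.04, -3.15, 0, 0, 0, -0.013],
    [0.08, -3.15, 0, 0, 0, -0.013],
    [0.12, -3.15, 0, 0, 0, -0.013],
  ],
)

```text
clock: 35.08
position: [494.8, 216.1, 125.5]
eef_rot: [0.998, 0.058, 0.001, 0.001]
ft_force: [0.6, -0.7, -0.9]
width: 0.196
```

>>> servo_tool(
  moves=[
    [0.16, -3.15, 0, 0, 0, -0.013],
    [0.2, -3.15, 0, 0, 0, -0.013],
    [0.24, -2.5, 0, 0, 0, -0.013],
    [0, -1, 0, 0, 0, 0],
    [0, 0, 0, 0, 0, 0],
  ],
)

```text
clock: 35.5
position: [487.0, 316.3, 125.4]
eef_rot: [0.997, 0.079, 0.0, -0.001]
ft_force: [0.1, 0.2, -0.5]
width: 0.199
```

>>> servo_tool(
  moves=[
    [0, 0, 0, 0, 0, 0],
    [0, 0, 0, 0, 0, 0],
    [0, 0, 0, 0, 0, 0],
  ],
)

```text
clock: 35.75
position: [488.9, 310.0, 124.3]
eef_rot: [0.997, 0.075, -0.0, 0.001]
ft_force: [0.8, 0.6, -0.4]
width: 0.204
```

```bash
python3 - <<'E'
from h import *
s=st();print(ph(),inv(CASE,s['position'][:2]),s['qpos'].round(2))
shot('scene','s29',(310,90,410,190),6)
D=loc(CASE,-49,44)
c,r=plan([*D,48],.152,step=20)
E
```

```text
t 35.75 p [488.9 310.  124.3] q [ 0.9972  0.0753 -0.      0.0013] F [ 0.8  0.6 -0.4] w 0.204
0.15072288094899164 [-48.94593523  38.90571   ] [-0.2   0.53 -0.54  1.82  0.34  0.89 -2.32]
[[-0,-0.13,1.91,0.001,0,-0],[-0,-0.12,1.9,0.001,0,-0],[-0.01,-0.12,1.91,0.001,0,-0],[0,-0.12,1.91,0.001,0,-0]]
```

View pics/s29.png

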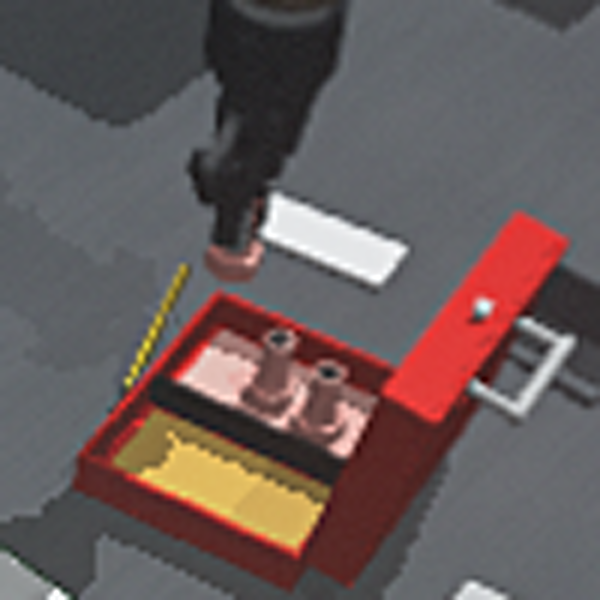

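>>> servo_tool(
  moves=[
    [0, -0.1, 1.7, 0, 0, 0],
    [0, -0.1, 1.7, 0, 0, 0],
    [0, -0.1, 1.7, 0, 0, 0],
    [0, -0.1, 1.4, 0, 0, 0],
    [0, 0, 1.0, 0, 0, 0],
  ],
)

```text
clock: 36.22
position: [487.4, 315.2, 47.9]
eef_rot: [0.997, 0.076, -0.001, 0.001]
ft_force: [-0.1, -0.8, 0.2]
width: 0.203
```

>>> servo_tool(
  moves=[
    [0, 0, 0.8, 0, 0, 0],
    [0, 0, 0.5, 0, 0, 0],
    [0, 0, 0.3, 0, 0, 0],
    [0, 0, 0, 0, 0, 0],
    [0, 0, 0, 0, 0, 0],
  ],
)

```text
clock: 36.63
position: [487.8, 316.8, 33.7]
eef_rot: [0.997, 0.077, 0.0, 0.0]
ft_force: [0.7, 0.6, -0.6]
width: 0.201
```

```bash
python3 - <<'E'
from h import *
s=st();print(ph(),inv(CASE,s['position'][:2]))
print(inv(CASE,unproj('scene',[px((281,338),(310,90),6)],54)[0][:2]))
E
```

```text
t 36.63 p [487.8 316.8  33.7] q [9.97e-01 7.68e-02 3.00e-04 3.00e-04] F [ 0.7  0.6 -0.6] w 0.201
0.1538274751436358 [-48.98892232  45.7444123 ]
[-10.42661435  49.59197916]
```

>>> servo_tool(
  moves=[
    [0, 0, 0.3, 0, 0, 0],
    [0, 0, 0.2, 0, 0, 0],
    [0, 0, 0, 0, 0, 0],
  ],
)

```text
clock: 36.88
position: [487.6, 316.5, 28.3]
eef_rot: [0.997, 0.077, 0.0, 0.001]
ft_force: [-0.2, 0.2, 0.2]
width: 0.201
```

>>> servo_tool(
  moves=[
    [0, 0, 0, 0, 0, 0],
    [0, 0, 0, 0, 0, 0],
    [0, 0, 0, 0, 0, 0],
  ],
  grip=0.4,
)

```text
clock: 37.13
position: [487.7, 316.7, 28.5]
eef_rot: [0.997, 0.077, 0.0, 0.0]
ft_force: [0.1, 0.1, 0.2]
width: 0.403
```

>>> servo_tool(
  moves=[
    [0, 0, -1, 0, 0, 0],
    [0, 0, -2, 0, 0, 0],
    [0, 0, -3, 0, 0, 0],
    [0, 0, -3.5, 0, 0, 0],
    [0, 0, 0, 0, 0, 0],
  ],
)

```text
clock: 37.55
position: [491.1, 319.9, 130.6]
eef_rot: [0.997, 0.077, 0.005, -0.002]
ft_force: [0.7, 1.2, -0.0]
width: 0.402
```

```bash
python3 - <<'E'
from h import *
s=st()
shot('scene','s30',(180,90,410,290),3.4)
c,r=plan([522.3,-197.5,128],-.073,step=33)
E
```

```text
t 37.55 p [491.1 319.9 130.6] q [ 0.997   0.077   0.0048 -0.0021] F [ 0.7  1.2 -0. ] w 0.402
[[-0.3,3.22,-0.01,-0,-0,0.014],[-0.25,3.22,-0.01,-0,-0,0.014],[-0.2,3.23,-0.01,-0,-0,0.014],[-0.16,3.23,-0.01,-0,-0,0.014],[-0.12,3.23,-0,-0,-0,0.014]]
[[-0.07,3.23,-0.01,-0,-0,0.014],[-0.03,3.24,-0.01,-0,-0,0.014],[0.02,3.23,-0.01,-0,-0,0.014],[0.07,3.23,-0.01,-0,-0,0.014],[0.11,3.23,-0.01,-0,-0,0.014]]
[[0.16,3.23,-0.01,-0,-0,0.014],[0.2,3.23,-0.01,-0,-0,0.014],[0.24,3.23,-0,-0,-0,0.014],[0.29,3.22,-0.01,-0,-0,0.014],[0.34,3.21,-0.01,-0,-0,0.014]]
[[0.38,3.21,-0.01,-0,-0,0.014]]
```

View pics/s30.png

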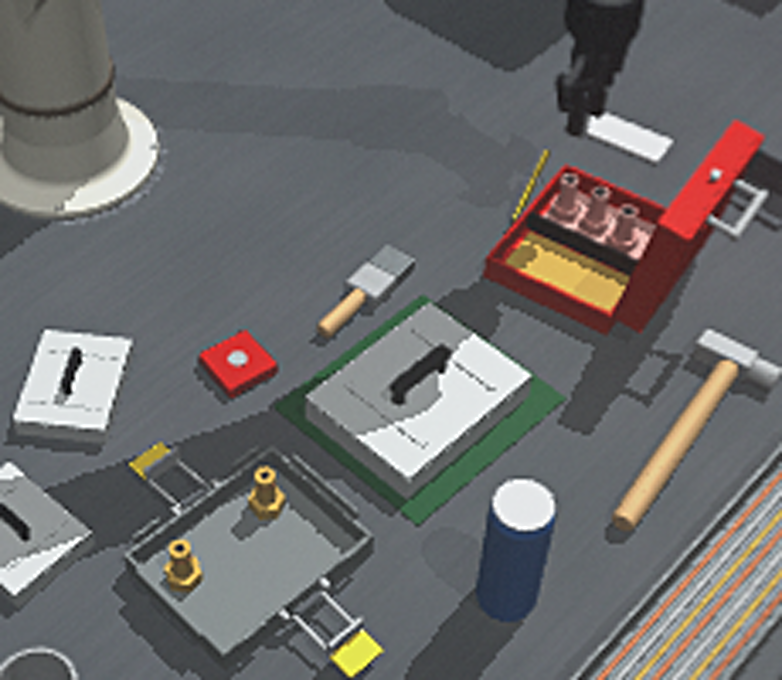

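>>> servo_tool(
  moves=[
    [-0.3, 2.6, 0, 0, 0, 0.014],
    [-0.25, 3.2, 0, 0, 0, 0.014],
    [-0.2, 3.2, 0, 0, 0, 0.014],
    [-0.16, 3.2, 0, 0, 0, 0.014],
    [-0.12, 3.2, 0, 0, 0, 0.014],
  ],
  grip=0.36,
)

```text
clock: 38.02
position: [495.9, 160.9, 123.2]
eef_rot: [0.999, 0.042, -0.0, 0.001]
ft_force: [0.8, -0.7, -0.4]
width: 0.357
```

>>> servo_tool(
  moves=[
    [-0.07, 3.2, 0, 0, 0, 0.014],
    [-0.03, 3.2, 0, 0, 0, 0.014],
    [0.02, 3.2, 0, 0, 0, 0.014],
    [0.07, 3.2, 0, 0, 0, 0.014],
    [0.11, 3.2, 0, 0, 0, 0.014],
  ],
)

```text
clock: 38.43
position: [505.8, 1.1, 123.4]
eef_rot: [1.0, 0.007, -0.0, 0.001]
ft_force: [0.8, -0.7, 0.3]
width: 0.36
```

>>> servo_tool(
  moves=[
    [0.16, 3.2, 0, 0, 0, 0.014],
    [0.2, 3.2, 0, 0, 0, 0.014],
    [0.24, 3.2, 0.5, 0, 0, 0.014],
    [0.29, 3, 1, 0, 0, 0.014],
    [0.34, 2.5, 1.5, 0, 0, 0.014],
  ],
)

```text
clock: 38.85
position: [517.2, -151.6, 94.3]
eef_rot: [1.0, -0.029, 0.001, 0.001]
ft_force: [0.7, 0.6, 0.2]
width: 0.36
```

>>> servo_tool(
  moves=[
    [0.38, 1.5, 1.2, 0, 0, 0],
    [0, 0.5, 0.5, 0, 0, 0],
    [0, 0, 0, 0, 0, 0],
    [0, 0, 0, 0, 0, 0],
    [0, 0, 0, 0, 0, 0],
  ],
)

```text
clock: 39.27
position: [519.9, -166.6, 77.3]
eef_rot: [1.0, -0.027, 0.0, 0.0]
ft_force: [-0.2, -0.3, -0.3]
width: 0.363
```

```bash
python3 - <<'E'
from h import *
s=st()
shot('scene','s31',(200,180,300,280),7)
c,r=plan([522.3,-197.5,70],-.073,step=12)
E
```

```text
t 39.27 p [ 519.9 -166.6   77.3] q [ 9.996e-01 -2.680e-02  3.000e-04  0.000e+00] F [-0.2 -0.3 -0.3] w 0.363
[[0.13,1.02,0.25,0,-0,0.007],[0.13,1.02,0.25,0,-0,0.007],[0.14,1.02,0.26,0,-0,0.007]]
```

View pics/s31.png

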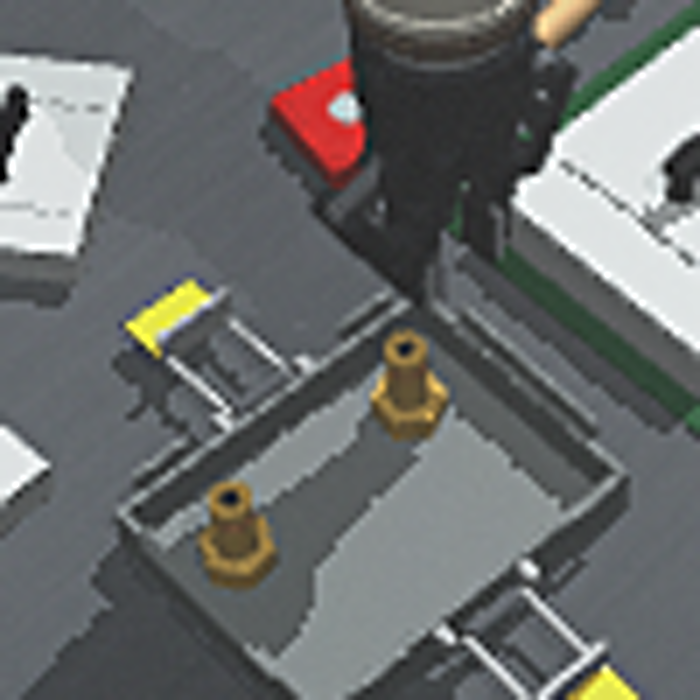

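>>> servo_tool(
  moves=[
    [0.13, 1, 0, 0, 0, 0.007],
    [0.13, 1, 0, 0, 0, 0.007],
    [0.13, 1, 0, 0, 0, 0.007],
    [0, 0, 0, 0, 0, 0],
    [0, 0, 0, 0, 0, 0],
  ],
)

```text
clock: 39.73
position: [521.3, -200.4, 76.9]
eef_rot: [0.999, -0.04, 0.0, 0.001]
ft_force: [1.1, 0.6, 0.2]
width: 0.361
```

```bash
python3 - <<'E'
from h import *
s=st()
shot('scene','s32',(200,180,300,280),7)
c,r=plan([522.3,-197.5,27.5],-.073,step=12)
E
```

```text
t 39.73 p [ 521.3 -200.4   76.9] q [ 9.992e-01 -3.990e-02  1.000e-04  7.000e-04] F [1.1 0.6 0.2] w 0.361
[[0.02,-0.04,0.99,0,-0,-0.001],[0.01,-0.04,0.98,0,-0,-0.001],[0.02,-0.04,0.99,0,-0,-0.001],[0.02,-0.04,0.98,0,-0,-0.001],[0.01,-0.04,0.99,0,-0,-0.001]]
```

View pics/s32.png

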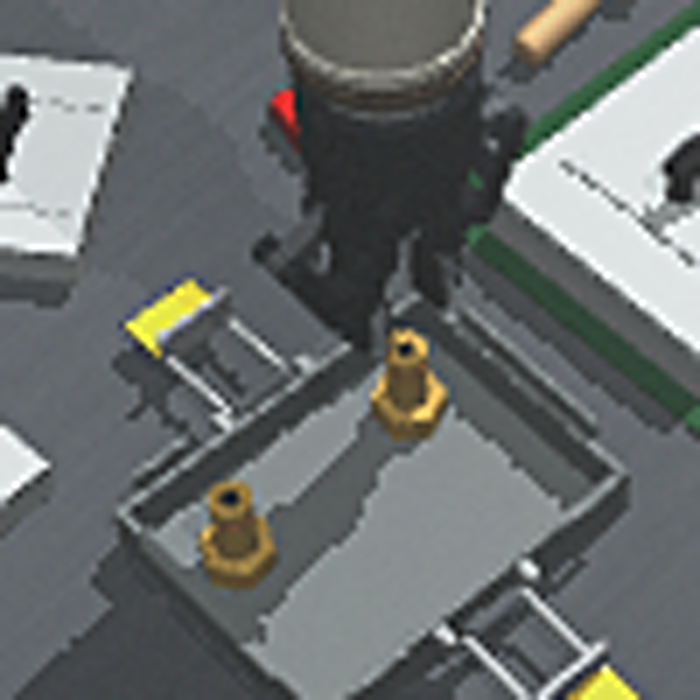

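>>> servo_tool(
  moves=[
    [0.02, -0.1, 0.9, 0, 0, 0],
    [0, 0, 1, 0, 0, 0],
    [0, 0, 1.1, 0, 0, 0],
    [0, 0, 1, 0, 0, 0],
    [0, 0, 0.7, 0, 0, 0],
  ],
)

```text
clock: 40.2
position: [520.6, -197.2, 27.6]
eef_rot: [0.999, -0.038, -0.001, -0.0]
ft_force: [-0.1, 0.3, -0.1]
width: 0.366
```

>>> servo_tool(
  moves=[
    [0, 0, 0.2, 0, 0, 0],
    [0, 0, 0, 0, 0, 0],
    [0, 0, 0, 0, 0, 0],
  ],
)

```text
clock: 40.45
position: [521.8, -197.8, 27.6]
eef_rot: [0.999, -0.038, -0.0, 0.0]
ft_force: [-0.0, 0.6, -0.1]
width: 0.357
```

>>> servo_tool(
  moves=[
    [0, 0, 0, 0, 0, 0],
    [0, 0, 0, 0, 0, 0],
    [0, 0, 0, 0, 0, 0],
    [0, 0, 0, 0, 0, 0],
  ],
  grip=0,
)

```text
clock: 40.78
position: [522.2, -198.1, 28.3]
eef_rot: [0.999, -0.039, 0.001, 0.001]
ft_force: [0.1, 0.1, 1.6]
width: 0.203
```

>>> servo_tool(
  moves=[
    [0, 0, -0.6, 0, 0, 0],
    [0, 0, -1.2, 0, 0, 0],
    [0, 0, -2, 0, 0, 0],
    [0, 0, -3, 0, 0, 0],
    [0, 0, -3, 0, 0, 0],
  ],
)

```text
clock: 41.2
position: [521.0, -197.4, 127.1]
eef_rot: [0.999, -0.038, -0.001, 0.0]
ft_force: [0.3, -0.7, -0.7]
width: 0.199
```

```bash
python3 - <<'E'
from h import *
s=st()
D=loc(CASE,20,-44);print(D)
c,r=plan([*D,130],.152,step=32)
E
```

```text
t 41.2 p [ 521.  -197.4  127.1] q [ 9.993e-01 -3.840e-02 -7.000e-04  1.000e-04] F [ 0.3 -0.7 -0.7] w 0.199
[569.63168096 238.53561762]
[[0.11,-3.13,-0.02,0,0,-0.016],[0.15,-3.13,-0.02,0,0,-0.016],[0.21,-3.13,-0.02,0,0,-0.016],[0.26,-3.12,-0.03,0,0,-0.016],[0.31,-3.12,-0.02,0,0,-0.016]]
[[0.35,-3.11,-0.02,0,0,-0.016],[0.41,-3.11,-0.02,0,0,-0.016],[0.46,-3.1,-0.02,0,0,-0.016],[0.5,-3.09,-0.02,0,0,-0.016],[0.56,-3.08,-0.02,0,0,-0.016]]
[[0.6,-3.08,-0.02,0,0,-0.016],[0.66,-3.06,-0.03,0,0,-0.016],[0.7,-3.05,-0.02,0,0,-0.016],[0.75,-3.05,-0.02,0,0,-0.016]]
```

>>> servo_tool(
  moves=[
    [0.11, -2.6, 0, 0, 0, -0.016],
    [0.15, -3.13, 0, 0, 0, -0.016],
    [0.21, -3.13, 0, 0, 0, -0.016],
    [0.26, -3.12, 0, 0, 0, -0.016],
    [0.31, -3.12, 0, 0, 0, -0.016],
  ],
)

```text
clock: 41.62
position: [539.0, -46.2, 127.0]
eef_rot: [1.0, 0.002, 0.001, 0.001]
ft_force: [0.4, -0.3, -0.5]
width: 0.2
```

>>> servo_tool(
  moves=[
    [0.35, -3.1, 0, 0, 0, -0.016],
    [0.4, -3.1, 0, 0, 0, -0.016],
    [0.46, -3.1, 0, 0, 0, -0.016],
    [0.5, -3.1, 0, 0, 0, -0.016],
    [0.56, -3.1, 0, 0, 0, -0.016],
  ],
)

```text
clock: 42.03
position: [556.2, 109.7, 126.8]
eef_rot: [0.999, 0.042, 0.001, 0.001]
ft_force: [-0.0, -0.0, -0.1]
width: 0.203
```

>>> servo_tool(
  moves=[
    [0.6, -3.1, 0, 0, 0, -0.016],
    [0.66, -3.05, 0, 0, 0, -0.016],
    [0.7, -2.6, 0, 0, 0, -0.016],
    [0.75, -2, 0, 0, 0, -0.016],
    [0, -1, 0, 0, 0, 0],
  ],
)

```text
clock: 42.45
position: [570.8, 232.4, 126.9]
eef_rot: [0.997, 0.075, 0.001, -0.001]
ft_force: [0.4, 1.0, 0.2]
width: 0.2
```

>>> servo_tool(
  moves=[
    [0, 0, 0, 0, 0, 0],
    [0, 0, 0, 0, 0, 0],
    [0, 0, 0, 0, 0, 0],
  ],
)

```text
clock: 42.7
position: [570.5, 225.6, 125.4]
eef_rot: [0.997, 0.072, -0.0, 0.001]
ft_force: [0.4, -0.2, 0.6]
width: 0.199
```

```bash
python3 - <<'E'
from h import *
s=st();print(ph(),inv(CASE,s['position'][:2]),s['qpos'].round(2))
shot('scene','s33',(310,90,410,190),6)
D=loc(CASE,20,-44)
c,r=plan([*D,48],.152,step=20)
E
```

```text
t 42.7 p [570.5 225.6 125.4] q [ 9.974e-01  7.230e-02 -2.000e-04  1.400e-03] F [ 0.4 -0.2  0.6] w 0.199
0.1446365970964325 [ 18.86220938 -56.87657201] [-0.04  0.57 -0.51  1.73  0.34  0.93 -2.12]
[[0.02,-0.33,1.93,0.001,0,-0.002],[0.03,-0.34,1.94,0.001,0,-0.002],[0.02,-0.33,1.93,0.001,0,-0.002],[0.03,-0.32,1.93,0.001,0,-0.002]]
```

View pics/s33.png

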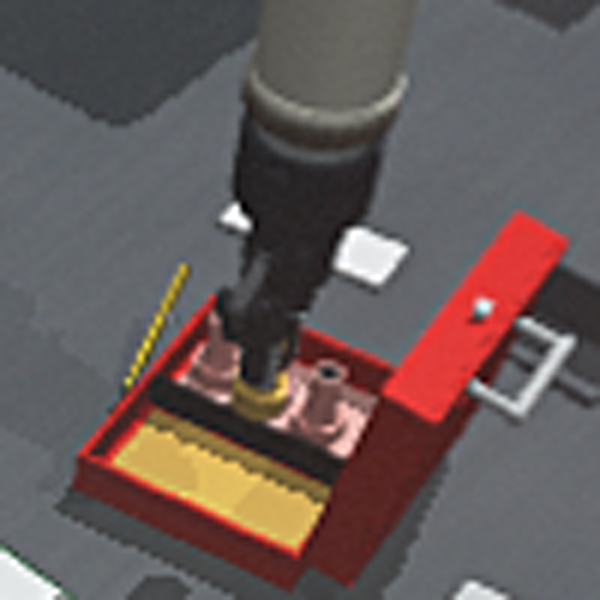

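>>> servo_tool(
  moves=[
    [0.02, -0.4, 1.7, 0, 0, 0],
    [0.02, -0.4, 1.7, 0, 0, 0],
    [0.02, -0.3, 1.7, 0, 0, 0],
    [0, -0.1, 1.4, 0, 0, 0],
    [0, 0, 1.0, 0, 0, 0],
  ],
)

```text
clock: 43.17
position: [568.8, 238.2, 48.9]
eef_rot: [0.997, 0.073, -0.001, 0.001]
ft_force: [0.6, 0.1, -1.0]
width: 0.198
```

>>> servo_tool(
  moves=[
    [0, 0, 0.8, 0, 0, 0],
    [0, 0, 0.6, 0, 0, 0],
    [0, 0, 0.3, 0, 0, 0],
    [0, 0, 0, 0, 0, 0],
    [0, 0, 0, 0, 0, 0],
  ],
)

```text
clock: 43.58
position: [569.6, 240.0, 33.8]
eef_rot: [0.997, 0.073, 0.0, 0.0]
ft_force: [-0.3, 0.1, -1.1]
width: 0.198
```

```bash
python3 - <<'E'
from h import *
s=st();print(ph(),inv(CASE,s['position'][:2]))
shot('scene','s34',(310,90,410,190),6)
E
```

```text
t 43.58 p [569.6 240.   33.8] q [9.973e-01 7.330e-02 3.000e-04 4.000e-04] F [-0.3  0.1 -1.1] w 0.198
0.14670884423481562 [ 20.17609231 -42.52511545]
```

View pics/s34.png

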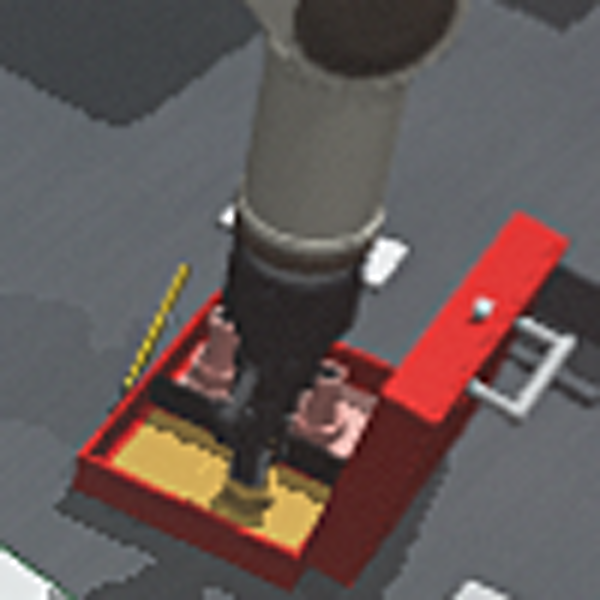

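>>> servo_tool(
  moves=[
    [0, 0, 0.3, 0, 0, 0],
    [0, 0, 0.2, 0, 0, 0],
    [0, 0, 0, 0, 0, 0],
  ],
)

```text
clock: 43.88
position: [569.4, 240.0, 28.4]
eef_rot: [0.997, 0.073, 0.0, 0.0]
ft_force: [-0.1, -0.2, -0.6]
width: 0.199
```

>>> servo_tool(
  moves=[
    [0, 0, 0, 0, 0, 0],
    [0, 0, 0, 0, 0, 0],
    [0, 0, 0, 0, 0, 0],
  ],
  grip=0.4,
)

```text
clock: 44.13
position: [569.3, 240.0, 28.5]
eef_rot: [0.997, 0.073, 0.0, 0.0]
ft_force: [-0.2, 0.1, -0.0]
width: 0.4
```

>>> servo_tool(
  moves=[
    [0, 0, -1, 0, 0, 0],
    [0, 0, -2, 0, 0, 0],
    [0, 0, -3, 0, 0, 0],
    [0, 0, -3.5, 0, 0, 0],
    [0, 0, 0, 0, 0, 0],
  ],
)

```text
clock: 44.55
position: [573.3, 242.7, 131.1]
eef_rot: [0.997, 0.074, 0.005, -0.001]
ft_force: [1.4, 2.4, 0.5]
width: 0.4
```

```bash
python3 - <<'E'
from h import *
s=st()
shot('scene','s35',(180,90,410,290),3.4)
c,r=plan([521.9,-306,128],.6,step=33)
E
```

```text
t 44.55 p [573.3 242.7 131.1] q [ 0.9973  0.0735  0.0053 -0.0014] F [1.4 2.4 0.5] w 0.4
[[-0.76,3.14,-0.01,0,-0.001,-0.027],[-0.85,3.13,-0,0,-0.001,-0.027],[-0.94,3.1,-0.01,0,-0.001,-0.027],[-1.01,3.07,-0,0,-0.001,-0.027],[-1.1,3.04,-0.01,0,-0.001,-0.027]]
[[-1.18,3.01,0,0,-0.001,-0.027],[-1.27,2.98,0,0,-0.001,-0.027],[-1.34,2.95,0,0,-0.001,-0.027],[-1.42,2.91,0,0,-0.001,-0.027],[-1.5,2.87,0.01,0,-0.001,-0.027]]
[[-1.57,2.82,0,0,-0.001,-0.027],[-1.66,2.79,0.01,0,-0.001,-0.027],[-1.72,2.73,0,0,-0.001,-0.027],[-1.8,2.69,0.01,0,-0.001,-0.027],[-1.87,2.64,0.02,0,-0.001,-0.027]]
[[-1.94,2.59,0.01,0,-0.001,-0.027],[-2.02,2.54,0.01,0,-0.001,-0.027]]
```

View pics/s35.png

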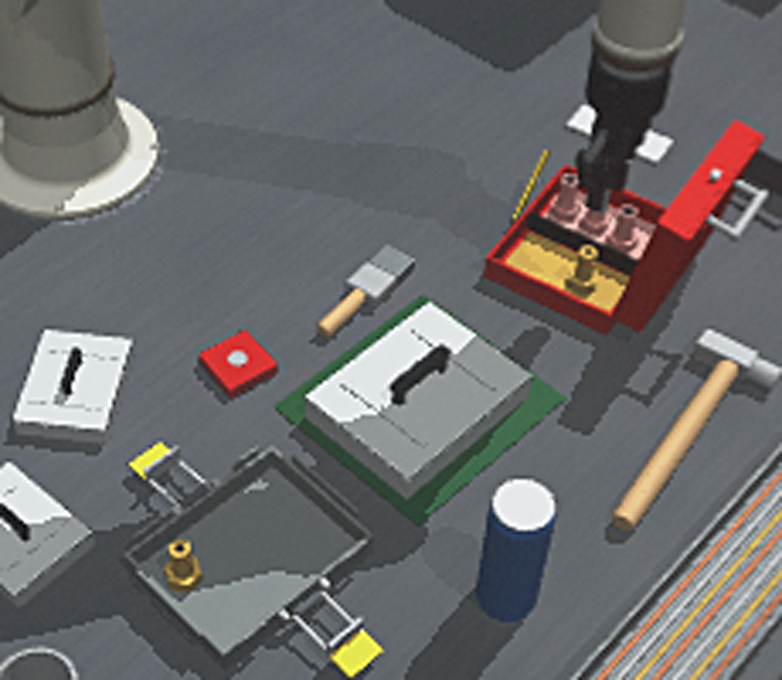

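```bash
python3 - <<'E'
from h import *
p,r,s=pose()
c,r=plan([521.9,-306,128],np.pi/2-.073,step=33,p0=[570,240,129])
E
```

```text
[[-0.75,3.14,-0,0,-0,-0.079],[-0.99,3.06,-0.01,0,-0,-0.079],[-1.24,2.98,-0,0,-0,-0.079],[-1.46,2.87,-0.01,0,-0,-0.079],[-1.69,2.75,-0,0,-0,-0.079]]
[[-1.9,2.61,-0.01,0,-0,-0.079],[-2.1,2.44,0,0,-0,-0.079],[-2.28,2.28,-0,0,-0,-0.079],[-2.46,2.08,-0.01,0,-0,-0.079],[-2.62,1.89,-0,0,-0,-0.079]]
[[-2.75,1.68,-0.01,0,-0,-0.079],[-2.88,1.45,-0,0,-0,-0.079],[-2.99,1.22,-0,0,-0,-0.079],[-3.07,0.98,-0.01,0,-0,-0.079],[-3.14,0.73,-0,0,-0,-0.079]]
[[-3.18,0.49,-0.01,0,-0,-0.079],[-3.22,0.23,-0,0,-0,-0.079]]
```

>>> servo_tool(
  moves=[
    [-0.75, 3.14, 0, 0, 0, -0.079],
    [-1, 3.06, 0, 0, 0, -0.079],
    [-1.24, 2.98, 0, 0, 0, -0.079],
    [-1.46, 2.87, 0, 0, 0, -0.079],
    [-1.69, 2.75, 0, 0, 0, -0.079],
  ],
  grip=0.38,
)

```text
clock: 45.02
position: [554.1, 77.9, 123.2]
eef_rot: [0.963, 0.27, -0.001, 0.001]
ft_force: [0.4, -1.2, -0.2]
width: 0.381
```

>>> servo_tool(
  moves=[
    [-1.9, 2.6, 0, 0, 0, -0.079],
    [-2.1, 2.44, 0, 0, 0, -0.079],
    [-2.28, 2.28, 0, 0, 0, -0.079],
    [-2.46, 2.08, 0, 0, 0, -0.079],
    [-2.62, 1.89, 0, 0, 0, -0.079],
  ],
)

```text
clock: 45.43
position: [539.9, -82.7, 123.4]
eef_rot: [0.891, 0.453, -0.001, 0.0]
ft_force: [0.8, 0.2, -0.5]
width: 0.375
```

>>> servo_tool(
  moves=[
    [-2.75, 1.68, 0, 0, 0, -0.079],
    [-2.88, 1.45, 0, 0, 0, -0.079],
    [-2.99, 1.22, 0, 0, 0, -0.079],
    [-3.07, 0.98, 0.5, 0, 0, -0.079],
    [-3.0, 0.73, 1, 0, 0, -0.079],
  ],
)

```text
clock: 45.85
position: [526.9, -242.6, 109.4]
eef_rot: [0.785, 0.619, -0.0, 0.001]
ft_force: [-0.0, -1.1, -0.1]
width: 0.378
```

>>> servo_tool(
  moves=[
    [-2.5, 0.4, 1.3, 0, 0, -0.079],
    [-1.5, 0.2, 1, 0, 0, -0.079],
    [0, 0, 0.5, 0, 0, 0],
    [0, 0, 0, 0, 0, 0],
    [0, 0, 0, 0, 0, 0],
  ],
)

```text
clock: 46.27
position: [524.5, -278.9, 80.6]
eef_rot: [0.735, 0.678, 0.0, -0.0]
ft_force: [0.1, -0.6, 0.9]
width: 0.385
```

```bash
python3 - <<'E'
from h import *
s=st()
shot('scene','s36',(200,180,300,280),7)
c,r=plan([521.9,-306,80],np.pi/2-.073,step=12)
E
```

```text
t 46.27 p [ 524.5 -278.9   80.6] q [ 7.353e-01  6.778e-01  1.000e-04 -5.000e-04] F [ 0.1 -0.6  0.9] w 0.385
[[-0.92,-0.04,0.04,0,-0,-0.002],[-0.92,-0.03,0.04,0,-0,-0.002],[-0.92,-0.04,0.04,0,-0,-0.002]]
```

View pics/s36.png

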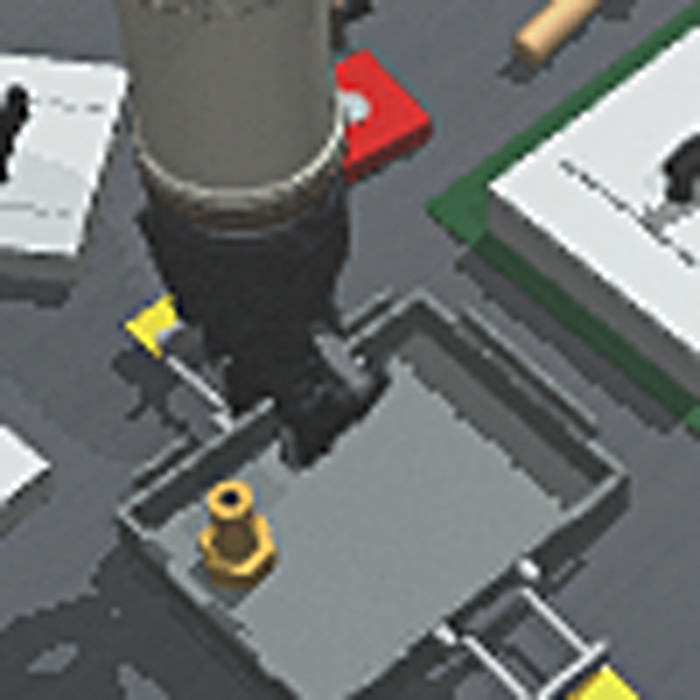

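>>> servo_tool(
  moves=[
    [-0.9, 0, 0, 0, 0, 0],
    [-0.9, 0, 0, 0, 0, 0],
    [-0.7, 0, 0, 0, 0, 0],
    [0, 0, 0, 0, 0, 0],
    [0, 0, 0, 0, 0, 0],
  ],
)

```text
clock: 46.73
position: [522.4, -306.7, 81.0]
eef_rot: [0.736, 0.677, -0.0, 0.001]
ft_force: [-0.6, 0.1, 0.0]
width: 0.379
```

>>> servo_tool(
  moves=[
    [0, 0, 0, 0, 0, 0],
    [0, 0, 0, 0, 0, 0],
  ],
)

```text
clock: 46.9
position: [522.6, -305.2, 80.9]
eef_rot: [0.735, 0.678, -0.0, 0.0]
ft_force: [0.2, -0.4, 0.2]
width: 0.376
```

```bash
python3 - <<'E'
from h import *
s=st()
c,r=plan([521.9,-306,28],np.pi/2-.073,step=11)
E
```

```text
t 46.9 p [ 522.6 -305.2   80.9] q [ 7.350e-01  6.781e-01 -1.000e-04  2.000e-04] F [ 0.2 -0.4  0.2] w 0.376
[[-0.02,-0.01,1.06,0,0,-0.002],[-0.01,-0.02,1.06,0,0,-0.002],[-0.02,-0.01,1.06,0,0,-0.002],[-0.02,-0.01,1.05,0,0,-0.002],[-0.01,-0.02,1.06,0,0,-0.002]]
```

>>> servo_tool(
  moves=[
    [-0.05, -0.05, 1.0, 0, 0, 0],
    [0, 0, 1.1, 0, 0, 0],
    [0, 0, 1.1, 0, 0, 0],
    [0, 0, 1.1, 0, 0, 0],
    [0, 0, 0.8, 0, 0, 0],
  ],
)

```text
clock: 47.32
position: [521.0, -305.6, 27.6]
eef_rot: [0.735, 0.678, -0.001, -0.001]
ft_force: [-0.3, -0.9, -0.3]
width: 0.38
```

>>> servo_tool(
  moves=[
    [0, 0, 0.2, 0, 0, 0],
    [0, 0, 0, 0, 0, 0],
    [0, 0, 0, 0, 0, 0],
  ],
)

```text
clock: 47.57
position: [522.2, -306.0, 27.8]
eef_rot: [0.735, 0.678, -0.0, 0.0]
ft_force: [0.2, 0.1, -0.3]
width: 0.381
```

>>> servo_tool(
  moves=[
    [0, 0, 0, 0, 0, 0],
    [0, 0, 0, 0, 0, 0],
    [0, 0, 0, 0, 0, 0],
    [0, 0, 0, 0, 0, 0],
  ],
  grip=0,
)

```text
clock: 47.9
position: [522.5, -306.5, 28.5]
eef_rot: [0.735, 0.678, -0.0, 0.001]
ft_force: [-0.1, 0.3, 1.5]
width: 0.199
```

>>> servo_tool(
  moves=[
    [0, 0, -0.6, 0, 0, 0],
    [0, 0, -1.2, 0, 0, 0],
    [0, 0, -2, 0, 0, 0],
    [0, 0, -3, 0, 0, 0],
    [0, 0, -3, 0, 0, 0],
  ],
)

```text
clock: 48.32
position: [521.4, -305.6, 127.2]
eef_rot: [0.735, 0.678, -0.0, -0.0]
ft_force: [0.4, -0.3, 0.0]
width: 0.2
```

```bash
python3 - <<'E'
from h import *
s=st()
D=loc(CASE,-30,-44);print(D)
c,r=plan([*D,130],np.pi/2+.152,step=32)
E
```

```text
t 48.32 p [ 521.4 -305.6  127.2] q [ 7.350e-01  6.781e-01 -4.000e-04 -4.000e-04] F [ 0.4 -0.3  0. ] w 0.2
[520.20816975 230.9648489 ]
[[3.15,-0.26,-0.02,-0,-0,-0.014],[3.14,-0.22,-0.01,-0,-0,-0.014],[3.16,-0.17,-0.02,-0,-0,-0.014],[3.15,-0.13,-0.01,-0,-0,-0.014],[3.15,-0.08,-0.02,-0,-0,-0.014]]
[[3.16,-0.04,-0.02,-0,-0,-0.014],[3.16,0,-0.01,-0,-0,-0.014],[3.15,0.05,-0.02,-0,-0,-0.014],[3.16,0.09,-0.01,-0,-0,-0.014],[3.15,0.14,-0.02,-0,-0,-0.014]]
[[3.15,0.18,-0.02,-0,-0,-0.014],[3.15,0.22,-0.01,-0,-0,-0.014],[3.15,0.27,-0.02,-0,-0,-0.014],[3.14,0.31,-0.02,-0,-0,-0.014],[3.13,0.36,-0.01,-0,-0,-0.014]]
[[3.13,0.4,-0.02,-0,-0,-0.014],[3.13,0.45,-0.01,-0,-0,-0.014]]
```

>>> servo_tool(
  moves=[
    [2.6, -0.26, 0, 0, 0, -0.014],
    [3.15, -0.22, 0, 0, 0, -0.014],
    [3.15, -0.17, 0, 0, 0, -0.014],
    [3.15, -0.13, 0, 0, 0, -0.014],
    [3.15, -0.08, 0, 0, 0, -0.014],
  ],
)

```text
clock: 48.73
position: [521.3, -152.6, 127.0]
eef_rot: [0.711, 0.703, -0.0, 0.001]
ft_force: [0.7, 0.4, 0.0]
width: 0.198
```

>>> servo_tool(
  moves=[
    [3.15, -0.04, 0, 0, 0, -0.014],
    [3.15, 0, 0, 0, 0, -0.014],
    [3.15, 0.05, 0, 0, 0, -0.014],
    [3.15, 0.09, 0, 0, 0, -0.014],
    [3.15, 0.14, 0, 0, 0, -0.014],
  ],
)

```text
clock: 49.15
position: [521.0, 5.1, 126.8]
eef_rot: [0.686, 0.728, -0.0, 0.001]
ft_force: [0.5, 0.5, -1.2]
width: 0.202
```

>>> servo_tool(
  moves=[
    [3.15, 0.18, 0, 0, 0, -0.014],
    [3.15, 0.22, 0, 0, 0, -0.014],
    [3.15, 0.27, 0, 0, 0, -0.014],
    [3.15, 0.31, 0, 0, 0, -0.014],
    [3.1, 0.36, 0, 0, 0, -0.014],
  ],
)

```text
clock: 49.57
position: [520.7, 162.9, 126.7]
eef_rot: [0.66, 0.751, -0.0, 0.001]
ft_force: [0.2, -0.3, -0.2]
width: 0.195
```

>>> servo_tool(
  moves=[
    [2.5, 0.35, 0, 0, 0, -0.014],
    [1.6, 0.25, 0, 0, 0, -0.014],
    [0.8, 0, 0, 0, 0, 0],
    [0, 0, 0, 0, 0, 0],
    [0, 0, 0, 0, 0, 0],
  ],
)

```text
clock: 49.98
position: [519.9, 209.9, 125.7]
eef_rot: [0.65, 0.76, -0.001, 0.001]
ft_force: [-0.3, -0.1, -0.7]
width: 0.199
```

```bash
python3 - <<'E'
from h import *
s=st();print(ph(),inv(CASE,s['position'][:2]),s['qpos'].round(2))
shot('scene','s37',(310,90,410,190),6)
D=loc(CASE,-30,-44)
c,r=plan([*D,48],np.pi/2+.152,step=20)
E
```

```text
t 49.98 p [519.9 209.9 125.7] q [ 6.495e-01  7.604e-01 -7.000e-04  7.000e-04] F [-0.3 -0.1 -0.7] w 0.199
1.7277229805013385 [-33.49107569 -64.73918217] [ 0.22  0.6  -0.87  1.86  0.56  0.95 -0.74]
[[0.44,0.07,1.55,-0,0,0.001],[0.44,0.07,1.55,-0,0,0.001],[0.44,0.07,1.55,-0,0,0.001],[0.43,0.06,1.55,-0,0,0.001],[0.44,0.07,1.55,-0,0,0.001]]
```

View pics/s37.png

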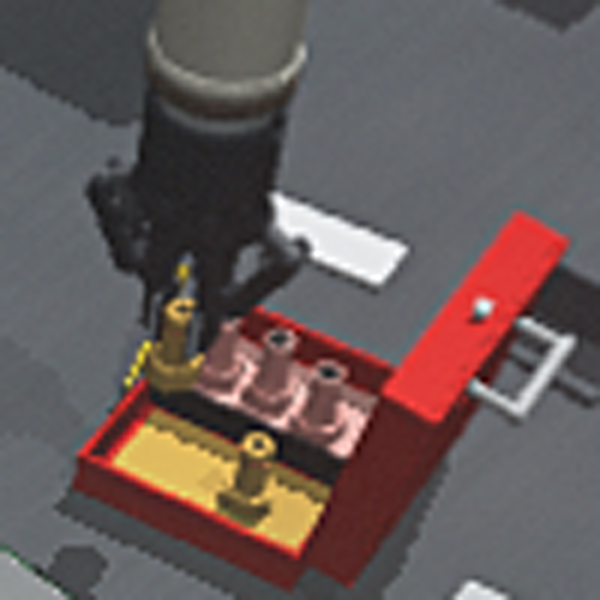

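>>> servo_tool(
  moves=[
    [0.6, 0.1, 1.5, 0, 0, 0],
    [0.6, 0.1, 1.5, 0, 0, 0],
    [0.5, 0.1, 1.5, 0, 0, 0],
    [0.3, 0, 1.5, 0, 0, 0],
    [0, 0, 1.3, 0, 0, 0],
  ],
)

```text
clock: 50.45
position: [518.5, 231.4, 49.9]
eef_rot: [0.649, 0.761, -0.001, -0.001]
ft_force: [0.3, 0.5, -0.5]
width: 0.204
```

>>> servo_tool(
  moves=[
    [0, 0, 0.9, 0, 0, 0],
    [0, 0, 0.5, 0, 0, 0],
    [0, 0, 0.3, 0, 0, 0],
    [0, 0, 0, 0, 0, 0],
    [0, 0, 0, 0, 0, 0],
  ],
)

```text
clock: 50.87
position: [520.1, 230.9, 35.7]
eef_rot: [0.65, 0.76, -0.0, 0.0]
ft_force: [-0.6, -0.2, -0.8]
width: 0.201
```

```bash
python3 - <<'E'
from h import *
s=st();print(ph(),inv(CASE,s['position'][:2]))
shot('scene','s38',(310,90,410,190),6)
E
```

```text
t 50.87 p [520.1 230.9  35.7] q [ 6.495e-01  7.603e-01 -0.000e+00  5.000e-04] F [-0.6 -0.2 -0.8] w 0.201
1.727691118529143 [-30.08430358 -44.05124994]
```

View pics/s38.png

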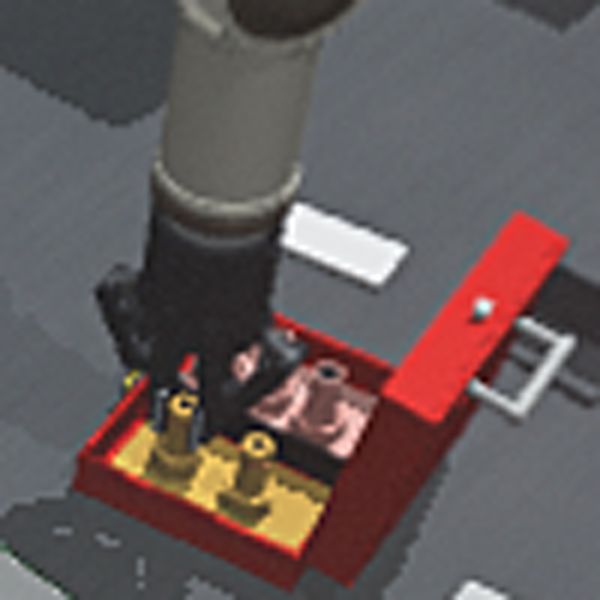

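>>> servo_tool(
  moves=[
    [0, 0, 0.4, 0, 0, 0],
    [0, 0, 0.25, 0, 0, 0],
    [0, 0, 0, 0, 0, 0],
    [0, 0, 0, 0, 0, 0],
  ],
)

```text
clock: 51.25
position: [519.7, 230.6, 28.8]
eef_rot: [0.65, 0.76, -0.0, 0.0]
ft_force: [0.6, -0.5, -0.1]
width: 0.201
```

>>> servo_tool(
  moves=[
    [0, 0, 0, 0, 0, 0],
    [0, 0, 0, 0, 0, 0],
    [0, 0, 0, 0, 0, 0],
  ],
  grip=0.37,
)

```text
clock: 51.5
position: [519.9, 230.9, 29.1]
eef_rot: [0.649, 0.76, -0.0, 0.0]
ft_force: [-0.1, 0.2, -0.9]
width: 0.37
```

>>> servo_tool(
  moves=[
    [0, 0, -1, 0, 0, 0],
    [0, 0, -2, 0, 0, 0],
    [0, 0, -3.5, 0, 0, 0],
    [0, 0, -4, 0, 0, 0],
    [0, 0, -4, 0, 0, 0],
  ],
)

```text
clock: 51.92
position: [518.9, 231.0, 175.7]
eef_rot: [0.649, 0.761, -0.001, -0.0]
ft_force: [1.1, 0.6, 0.1]
width: 0.373
```

>>> servo_tool(
  moves=[
    [0, 0, -4, 0, 0, 0],
    [0, 0, -4, 0, 0, 0],
    [0, 0, 0, 0, 0, 0],
  ],
  grip=0,
)

```text
clock: 52.17
position: [523.0, 234.4, 263.0]
eef_rot: [0.649, 0.761, 0.005, 0.003]
ft_force: [1.8, 0.4, 0.4]
width: 0.0
```

```bash
python3 - <<'E'
from h import *
s=st();print(s['qpos'].round(2))
shot('scene','s39',(180,90,410,290),3.4)
E
```

```text
t 52.17 p [523.  234.4 263. ] q [0.6491 0.7607 0.0055 0.0034] F [1.8 0.4 0.4] w 0.0
[ 0.27  0.46 -0.98  1.71  0.41  1.18 -0.65]
```

View pics/s39.png

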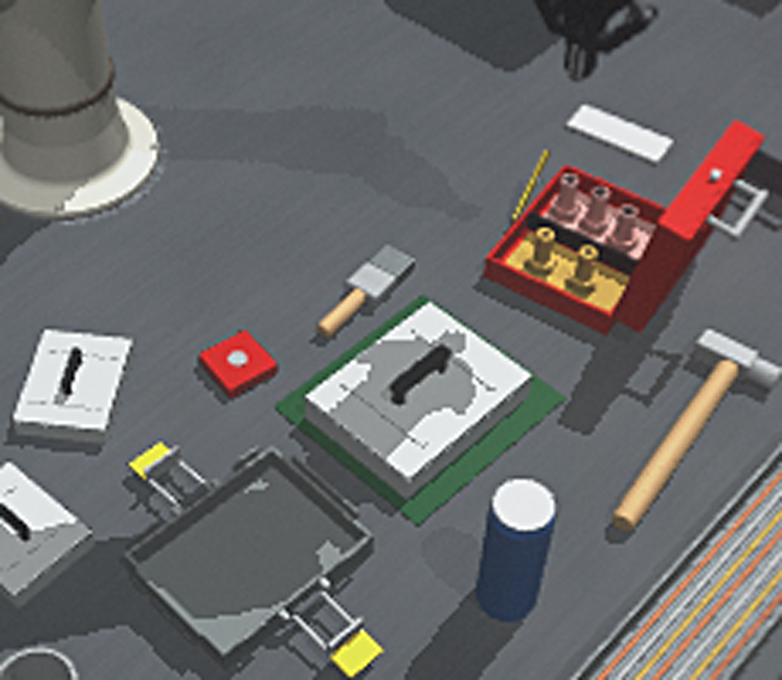

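```bash
python3 - <<'E'
from h import *
c,r=plan([700.5,307,253],1.7192,step=30,p0=[521,232,262])
E
```

```text
[[0.66,2.7,0.15,0.001,-0,0.001],[0.65,2.7,0.15,0.001,-0,0.001],[0.67,2.7,0.15,0.001,-0,0.001],[0.66,2.69,0.15,0.001,-0,0.001],[0.67,2.7,0.14,0.001,-0,0.001]]
[[0.67,2.7,0.14,0.001,-0,0.001],[0.67,2.69,0.14,0.001,-0,0.001]]
```

>>> servo_tool(
  moves=[
    [0.66, 2.7, 0.1, 0, 0, 0.001],
    [0.66, 2.7, 0.1, 0, 0, 0.001],
    [0.66, 2.7, 0.1, 0, 0, 0.001],
    [0.66, 2.7, 0.1, 0, 0, 0.001],
    [0.66, 2.7, 0.1, 0, 0, 0.001],
  ],
  grip=0.3,
)

```text
clock: 52.63
position: [648.6, 284.4, 247.8]
eef_rot: [0.651, 0.759, -0.001, 0.0]
ft_force: [1.1, 1.0, 0.4]
width: 0.302
```

>>> servo_tool(
  moves=[
    [0.66, 2.7, 0.1, 0, 0, 0.001],
    [0.66, 2.5, 0.1, 0, 0, 0.001],
    [0, 0, 0, 0, 0, 0],
    [0, 0, 0, 0, 0, 0],
    [0, 0, 0, 0, 0, 0],
  ],
)

```text
clock: 53.05
position: [696.2, 305.6, 245.9]
eef_rot: [0.652, 0.758, -0.001, -0.0]
ft_force: [0.1, -0.4, 0.5]
width: 0.301
```

>>> servo_tool(
  moves=[
    [0, 0, 0, 0, 0, 0],
    [0, 0, 0, 0, 0, 0],
  ],
)

```text
clock: 53.22
position: [696.8, 305.0, 247.4]
eef_rot: [0.652, 0.758, -0.0, 0.001]
ft_force: [-0.8, 0.8, -0.0]
width: 0.299
```

```bash
python3 - <<'E'
from h import *
s=st()
shot('scene','s40',(310,60,430,190),5)
c,r=plan([700.5,307,190],1.7192,step=20)
E
```

```text
t 53.22 p [696.8 305.  247.4] q [ 6.520e-01  7.583e-01 -4.000e-04  6.000e-04] F [-0.8  0.8 -0. ] w 0.299
[[0.05,0.13,1.92,0,0,0.001],[0.06,0.12,1.91,0,0,0.001],[0.05,0.13,1.92,0,0,0.001]]
```

View pics/s40.png

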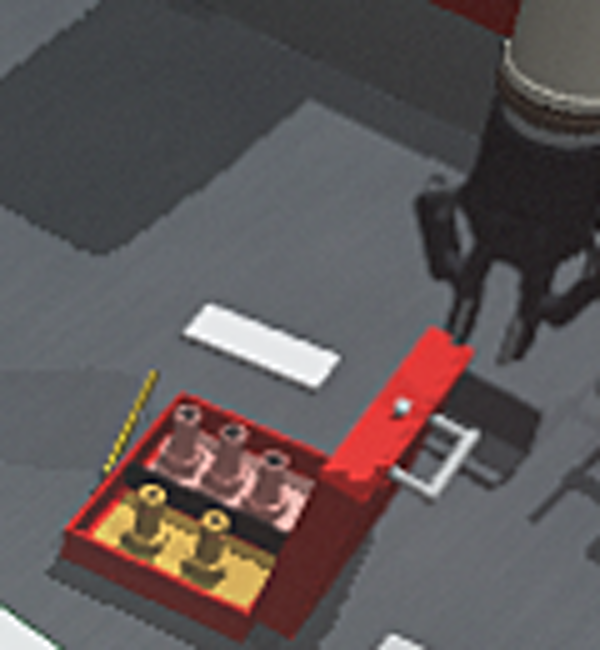

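>>> servo_tool(
  moves=[
    [0.05, 0.13, 1.9, 0, 0, 0.001],
    [0.05, 0.13, 1.9, 0, 0, 0.001],
    [0.05, 0.13, 1.9, 0, 0, 0.001],
    [0, 0, 0, 0, 0, 0],
    [0, 0, 0, 0, 0, 0],
  ],
)

```text
clock: 53.68
position: [700.4, 306.4, 189.2]
eef_rot: [0.653, 0.757, -0.001, 0.0]
ft_force: [0.0, -0.3, -0.1]
width: 0.297
```

>>> servo_tool(
  moves=[
    [0, 0, 1.2, 0, 0, 0],
    [0, 0, 1.5, 0, 0, 0],
    [0, 0, 1.3, 0, 0, 0],
    [0, 0, 0.8, 0, 0, 0],
    [0, 0, 0, 0, 0, 0],
  ],
)

```text
clock: 54.1
position: [699.7, 306.2, 138.3]
eef_rot: [0.653, 0.757, -0.003, -0.0]
ft_force: [0.3, 0.2, 0.0]
width: 0.3
```

```bash
python3 - <<'E'
from h import *
s=st()
shot('scene','s41',(310,60,430,190),5)
E
```

```text
t 54.1 p [699.7 306.2 138.3] q [ 6.531e-01  7.572e-01 -2.500e-03 -4.000e-04] F [0.3 0.2 0. ] w 0.3
```

View pics/s41.png

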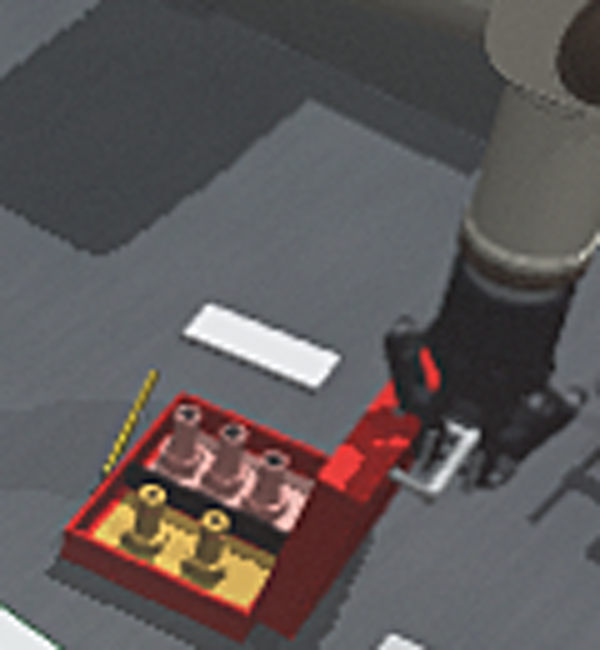

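>>> servo_tool(
  moves=[
    [0, 0, 0, 0, 0, 0],
    [0, 0, 0, 0, 0, 0],
    [0, 0, 0, 0, 0, 0],
    [0, 0, 0, 0, 0, 0],
  ],
  grip=0,
)

```text
clock: 54.48
position: [700.9, 307.5, 142.1]
eef_rot: [0.653, 0.757, -0.0, 0.0]
ft_force: [-1.3, 0.4, -0.9]
width: 0.084
```

>>> servo_tool(
  moves=[
    [0, -1.25, -0.75, 0, 0, 0],
    [0, -1.31, -0.62, 0, 0, 0],
    [0, -1.37, -0.49, 0, 0, 0],
  ],
)

```text
clock: 54.73
position: [665.1, 302.1, 162.5]
eef_rot: [0.654, 0.757, 0.003, 0.002]
ft_force: [5.6, 0.5, -0.6]
width: 0.089
```

>>> servo_tool(
  moves=[
    [0, -1.41, -0.35, 0, 0, 0],
    [0, -1.44, -0.2, 0, 0, 0],
    [0, -1.45, -0.06, 0, 0, 0],
  ],
)

```text
clock: 54.98
position: [624.8, 296.0, 171.5]
eef_rot: [0.654, 0.756, 0.005, 0.004]
ft_force: [3.1, 0.3, 8.3]
width: 0.085
```

```bash
python3 - <<'E'
from h import *
s=st()
shot('scene','s42',(310,60,430,190),5)
E
```

```text
t 54.98 p [624.8 296.  171.5] q [0.6541 0.7564 0.0052 0.0038] F [3.1 0.3 8.3] w 0.085
```

View pics/s42.png

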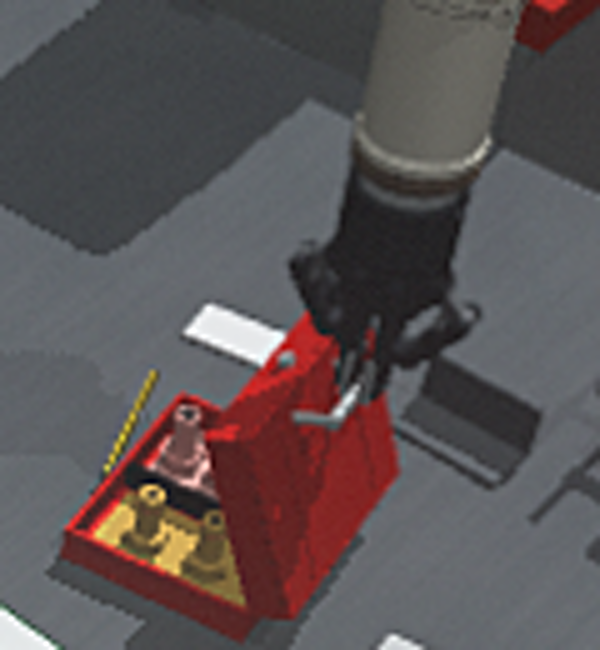

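Works. Continue the reverse arc.

>>> servo_tool(
  moves=[
    [0, -1.45, 0.05, 0, 0, 0],
    [0, -1.43, 0.23, 0, 0, 0],
    [0, -1.4, 0.37, 0, 0, 0],
  ],
)

```text
clock: 55.28
position: [581.8, 289.7, 166.0]
eef_rot: [0.654, 0.757, 0.004, 0.004]
ft_force: [-1.3, -5.4, 22.8]
width: 0.078
```

>>> servo_tool(
  moves=[
    [0, -1.36, 0.5, 0, 0, 0],
    [0, -1.3, 0.64, 0, 0, 0],
    [0, -1.23, 0.77, 0, 0, 0],
  ],
)

```text
clock: 55.53
position: [539.2, 282.8, 146.0]
eef_rot: [0.654, 0.757, -0.0, 0.003]
ft_force: [-11.7, -8.9, 26.5]
width: 0.084
```

>>> servo_tool(
  moves=[
    [0, -1.15, 0.89, 0, 0, 0],
    [0, -1.05, 1, 0, 0, 0],
    [0, -0.95, 1.1, 0, 0, 0],
  ],
)

```text
clock: 55.78
position: [503.9, 277.7, 112.7]
eef_rot: [0.653, 0.758, -0.003, 0.001]
ft_force: [-11.2, -9.6, 12.7]
width: 0.083
```

```bash
python3 - <<'E'
from h import *
s=st()
shot('scene','s43',(310,60,430,190),5)
E
```

```text
t 55.78 p [503.9 277.7 112.7] q [ 6.527e-01  7.576e-01 -3.200e-03  5.000e-04] F [-11.2  -9.6  12.7] w 0.083
```

View pics/s43.png

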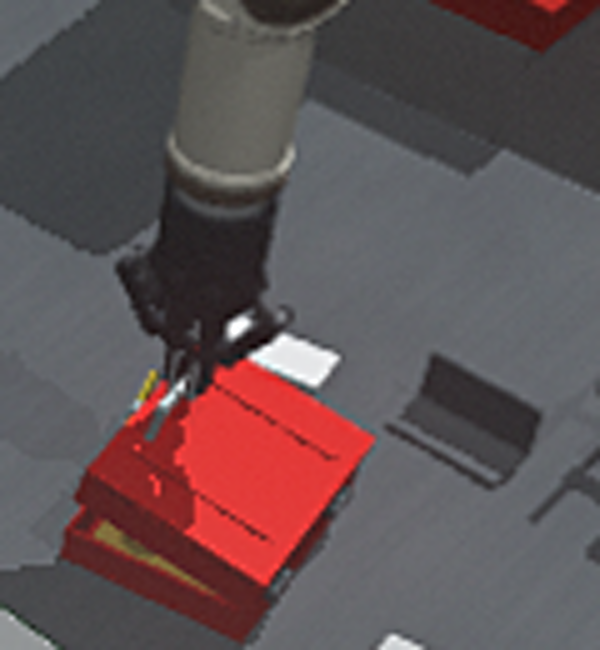

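>>> servo_tool(
  moves=[
    [0, -0.8, 1.1, 0, 0, 0],
    [0, -0.6, 1.1, 0, 0, 0],
    [0, 0, 0, 0, 0, 0],
  ],
)

```text
clock: 56.08
position: [488.1, 275.1, 87.3]
eef_rot: [0.652, 0.758, -0.005, -0.001]
ft_force: [-14.2, 6.8, 0.6]
width: 0.083
```

>>> servo_tool(
  moves=[
    [0, -0.1, 0.4, 0, 0, 0],
    [0, 0, 0.3, 0, 0, 0],
    [0, 0, 0, 0, 0, 0],
  ],
)

```text
clock: 56.33
position: [487.0, 277.7, 83.7]
eef_rot: [0.652, 0.758, -0.003, -0.002]
ft_force: [-18.4, -2.0, 21.3]
width: 0.082
```

```bash
python3 - <<'E'
from h import *
s=st()
shot('scene','s44',(310,60,430,190),5)
E
```

```text
t 56.33 p [487.  277.7  83.7] q [ 0.6523  0.7579 -0.0035 -0.0015] F [-18.4  -2.   21.3] w 0.082
```

View pics/s44.png

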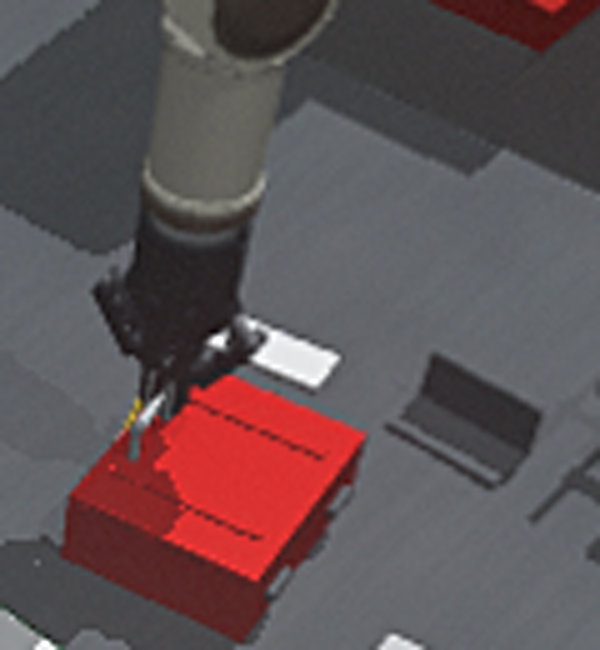

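>>> servo_tool(
  moves=[
    [0, 0.2, 0.2, 0, 0, 0],
    [0, 0, 0.2, 0, 0, 0],
    [0, 0, 0, 0, 0, 0],
  ],
)

```text
clock: 56.63
position: [487.3, 275.3, 81.2]
eef_rot: [0.652, 0.758, -0.007, -0.0]
ft_force: [-28.4, -14.5, 47.1]
width: 0.086
```

>>> servo_tool(
  moves=[
    [0, 0, 0, 0, 0, 0],
    [0, 0, 0, 0, 0, 0],
    [0, 0, 0, 0, 0, 0],
    [0, 0, 0, 0, 0, 0],
  ],
  grip=0.5,
)

```text
clock: 56.97
position: [495.9, 276.9, 78.5]
eef_rot: [0.654, 0.757, 0.001, 0.001]
ft_force: [-0.3, -0.4, 0.7]
width: 0.501
```

>>> servo_tool(
  moves=[
    [0, 0, -1, 0, 0, 0],
    [0, 0, -3, 0, 0, 0],
    [0, 0, -4, 0, 0, 0],
    [0, 0, 0, 0, 0, 0],
    [0, 0, 0, 0, 0, 0],
  ],
)

```text
clock: 57.38
position: [496.9, 278.1, 161.1]
eef_rot: [0.653, 0.757, 0.002, 0.001]
ft_force: [-0.3, 0.1, 0.0]
width: 0.504
```

```bash
python3 - <<'E'
from h import *
s=st()
B=loc(CASE,-20,0)
c,r=plan([*B,110],np.pi/2+.152,step=30)
c,r=plan([*B,72],np.pi/2+.152,step=15,p0=c,r0=r)
E
```

```text
t 57.38 p [496.9 278.1 161.1] q [0.6535 0.757  0.0024 0.0014] F [-0.3  0.1  0. ] w 0.504
[[-0.3,1.28,2.56,0.003,-0,-0.003],[-0.31,1.29,2.56,0.003,-0,-0.003]]
[[-0,0,1.27,-0,-0,0],[-0,0,1.26,-0,-0,0],[-0,0,1.27,-0,-0,0]]
```

>>> servo_tool(
  moves=[
    [-0.3, 2.2, 1.5, 0, 0, 0],
    [-0.3, 2.2, 1.5, 0, 0, 0],
    [0, 2.2, 1.5, 0, 0, 0],
    [0, 0, 0, 0, 0, 0],
    [0, 0, 0, 0, 0, 0],
  ],
  grip=0,
)

```text
clock: 57.8
position: [560.6, 279.5, 110.8]
eef_rot: [0.654, 0.757, -0.002, -0.001]
ft_force: [-0.2, -0.9, 1.2]
width: 0.002
```

>>> servo_tool(
  moves=[
    [0, 0, 1.4, 0, 0, 0],
    [0, 0, 1.4, 0, 0, 0],
    [0, 0, 1, 0, 0, 0],
    [0, 0, 0, 0, 0, 0],
    [0, 0, 0, 0, 0, 0],
  ],
)

```text
clock: 58.22
position: [559.9, 280.1, 74.1]
eef_rot: [0.653, 0.757, -0.001, -0.0]
ft_force: [0.4, 0.4, -0.6]
width: -0.002
```

>>> servo_tool(
  moves=[
    [0, 0, 0.4, 0, 0, 0],
    [0, 0, 0.3, 0, 0, 0],
    [0, 0, 0, 0, 0, 0],
  ],
)

```text
clock: 58.47
position: [561.0, 280.3, 67.9]
eef_rot: [0.653, 0.757, -0.0, 0.0]
ft_force: [0.2, -0.2, -0.2]
width: 0.001
```

>>> servo_tool(
  moves=[
    [0, 0, 0.2, 0, 0, 0],
    [0, 0, 0.2, 0, 0, 0],
    [0, 0, 0, 0, 0, 0],
  ],
)

```text
clock: 58.72
position: [561.4, 280.6, 65.1]
eef_rot: [0.653, 0.757, -0.0, 0.001]
ft_force: [-0.8, -1.6, 6.7]
width: -0.004
```

>>> servo_tool(
  moves=[
    [0, 0, 0.15, 0, 0, 0],
    [0, 0, 0, 0, 0, 0],
  ],
)

```text
clock: 58.88
position: [561.4, 280.7, 65.0]
eef_rot: [0.653, 0.757, -0.0, 0.001]
ft_force: [-5.5, -4.1, 16.0]
width: 0.001
```

>>> servo_tool(
  moves=[
    [0, 0, -2, 0, 0, 0],
    [0, 0, -4, 0, 0, 0],
    [0, 0, -4, 0, 0, 0],
    [0, 0, -4, 0, 0, 0],
    [0, 0, -3, 0, 0, 0],
  ],
)

```text
clock: 59.3
position: [561.5, 281.5, 236.2]
eef_rot: [0.653, 0.757, 0.001, 0.001]
ft_force: [1.0, 0.4, -0.4]
width: -0.001
```

```bash
python3 - <<'E'
from h import *
s=st()
shot('scene','s45',scale=1.4);shot('scene','s45b',(310,125,395,195),8);shot('top','t45',scale=1.4)
E
```

```text
t 59.3 p [561.5 281.5 236.2] q [0.6531 0.7573 0.0012 0.0008] F [ 1.   0.4 -0.4] w -0.001
```

View pics/s45.png

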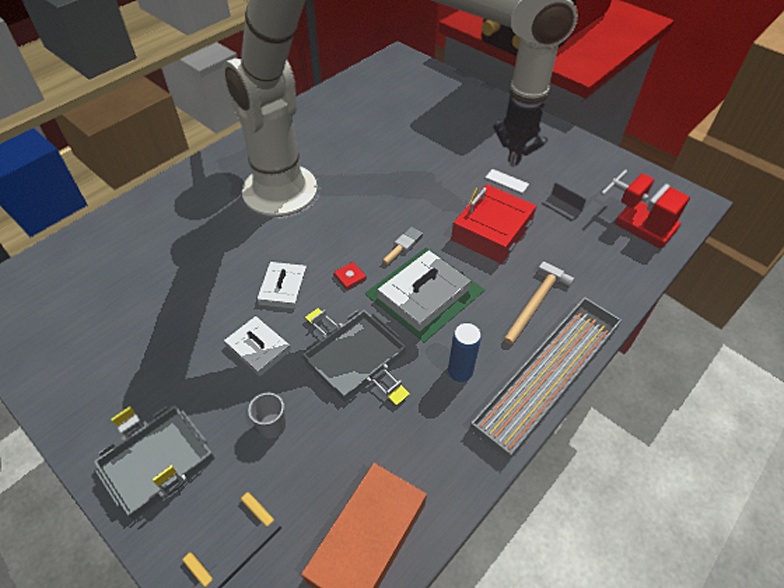

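View pics/s45b.png

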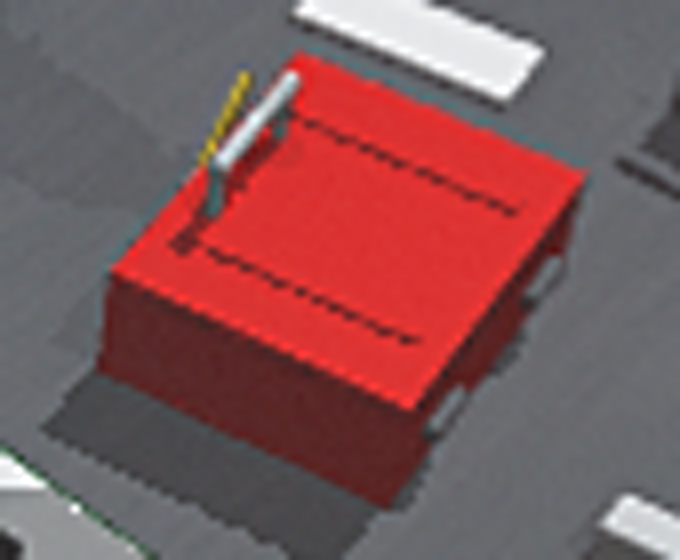

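View pics/t45.png

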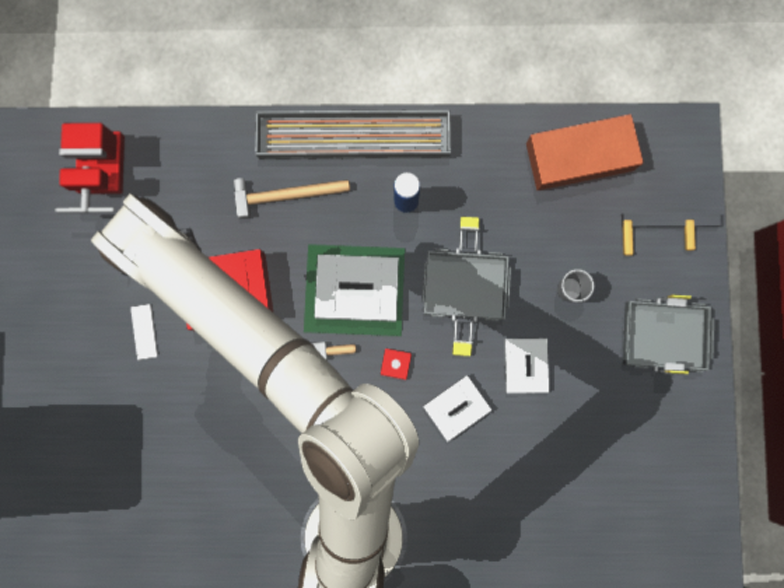

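```bash
python3 -c "
from rig import order; print(order.sign_off())"
```

```text
the job is handed in; nothing more can be done
None
```

The job is done and was handed in at about 59 s of the 210 s allowed.

- **Tote:** both clips are flipped open and the lid is lying flat and right way up, well inside the edges of the green mat.
- **Parts:** all five were present. The three pink nozzles stand in the pink bay and the two brass holders in the brass bay, and the tote is empty.
- **Case:** I swung the latch aside to about 0.85 rad, above the 0.4 it needs, and left it free. I opened the lid to about 1.7 of its 1.75 rad, then shut it again.
- **Shut check:** pressing on the lid gave about 16 N at 65 mm with no movement, which is its shut height. Its corners in the scene picture are back where they were at the start.
- **Other things:** none had visibly moved in the last pictures, though the arm partly hid the brush in the top view. The robot was clear of everything.

The two cameras disagreed by about 3.5 mm along y, so I used the average of the two for grasping. I never saw a part knocked aside or the grip slacken. The highest wrist force reading was about 57 N, at the end of shutting the lid while still holding its bar. I only read forces at the end of each move, so brief peaks in between are unchecked.

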